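Clear the kitchenette drainer: bottles onto drying pegs, tumblers into one stack

ROBOT

A 6-joint arm with a two-finger parallel gripper is mounted at the origin on the work surface. World frame = base frame: x ahead of the robot, y to its left, z up, the work surface at z = 0. Lengths are in mm, angles in rad, forces in N, time in s.
With the tool pointing down it reaches from about 350 to 775 mm from the base axis. Payload 7.3 kg.
Tool frame: the origin (TCP) lies at the very end of the fingers, on their centre line; the grasp point (between the pads) lies 19 mm behind it (bot.tcp_to_grasp is the distance from the TCP to the grasp point, in mm); z points along the fingers, y is the direction in which the jaws open and shut (so a half turn about z gives the same grasp; the last joint's range is limited). The gripper opens to 92 mm and grips with 3 to 60 N. Pads are 19 mm wide; open, the fingers measure 130 mm over their backs; the gripper's body (75 mm by 190 mm) begins 47 mm behind the grasp point.
Start: joints at [-1.444, 0.342, 1.524, -0, 1.275, -0.146], TCP at [141.473, -505.603, 189.441] pointing down, gripper open.
Joint ranges: [-2.53, 2.53], [-0.77, 2.02], [0.04, 2.7], [-1, 4.14], [0.28, 2.66], [-3.11, 3.11]. Speed limits (rad/s): [2.57, 2.57, 3.14, 3.14, 3.14, 3.14].

INTERFACE

Orientations are given as [roll, pitch, yaw] about the fixed x, y, z axes, in that order (R = Rz(yaw) Ry(pitch) Rx(roll)).
In Python, from plant import bot gives the robot as it stands. The module is installed in compiled form; this text tells all that it offers.
- The arm moves only by the tool carry_out, never from a script. Its argument "motion" is a list of rows, each a list of 5 numbers: the closure, from 0 (fully open) to 1 (shut), then the shift along the tool's x, y, z in mm, then the turn about the tool's z in degrees. In form: [[claw, dx, dy, dz, spin], ...]. A call has 1 to 10 rows; each row is the pose to reach, as a shift and turn from the pose measured when the call began, along the tool's axes at that moment; what a row does not reach only later rows make up. A row lasts 1/8 s, in which the tool goes at most 62.5 mm and 10.7 degrees, less where a joint would pass 70% of its speed; a pose out of reach is approached as far as the arm can. A call with a gripper value outside its range is refused whole. The fingers move at their own pace and stop on an object; the grip force is fixed at half the most. Time passes only in rows, so rows that repeat a pose let the fingers close. It gives the time, the measured TCP pose, the force and the opening at its end, in the units of the state.
- bot.get_obs(): the state, without advancing time (a new reading comes with each control period).
- bot.capture(name): name is "scene" or "top" or "wrist"; returns a dict with "color" (420x560x3 uint8, red, green, blue), "depth" (420x560 float32, mm along the optical axis (not along the pixel's ray), 0 where there is no reading), "K" (3x3 intrinsics, pixels), "k1" (the pictures are not rectified: a ray, as slopes to the right and down, at radius r is drawn at 1 + k1 r^2 times it, then the intrinsics apply), "camera_from_world" (4x4, takes a point from world to camera coordinates). Camera axes: x right, y down, z forward; pixel columns grow to the right and rows downward; lengths in mm; the calibration is good to about 2 mm. A picture is of the moment at which its call begins.
- bot.close_job(): hands the job in, once; it reports no verdict.
The state is a dict: "time": time; "joint_positions": joint angles; "dq": joint speeds; "tau": joint torques, N m; "tool_pos": TCP position; "tcp_rot": TCP orientation; "contact_force": force on the tool from outside, world axes, zero at the start; "moment": the same for the moment, N m; "grip_width": finger opening in mm.
Only numpy, scipy, OpenCV 4.12 (cv2) and the standard library are available. Lean on these libraries where they do the work, as an engineer would, in place of code of your own. Each camera call takes 0.05 s, during which the arm holds its last target.

TASK

Tidy up after the washing-up: stand every bottle upside down on its own drying peg of the white rack, neck resting on the rack base, and nest every red tumbler into the blue one, one inside another in one upright stack that stays on the cork coaster. Let each tumbler settle loosely into the one below; never press them together so that they wedge. Leave the jar, the tub and the mug where they are.

Things in the scene. Friction and masses are not known exactly. Their poses are not given: they have to be found in the camera images.
- bottle1_mid (a point): green hollow square bottle, 130 long: flat-sided body 52 x 52 and shoulder 103, then a white open round neck 27 long, 40 outside, 33 inside. Point: mid-length on its centre line, 65 from the mouth; own +x points to the mouth. About 130 g, balances 5 to 15 from this point towards the closed end. Starts lying on the draining board, mouth roughly away from the robot. May be absent (None)
- bottle2_mid (a point): orange hollow square bottle, 130 long: flat-sided body 52 x 52 and shoulder 103, then a white open round neck 27 long, 40 outside, 33 inside. Point: mid-length on its centre line, 65 from the mouth; own +x points to the mouth. About 130 g, balances 5 to 15 from this point towards the closed end. Starts lying on the draining board, mouth roughly away from the robot. May be absent (None)
- bottle3_mid (a point): yellow hollow square bottle, 130 long: flat-sided body 52 x 52 and shoulder 103, then a white open round neck 27 long, 40 outside, 33 inside. Point: mid-length on its centre line, 65 from the mouth; own +x points to the mouth. About 130 g, balances 5 to 15 from this point towards the closed end. Starts lying on the draining board, mouth roughly away from the robot. May be absent (None)
- peg1 (a point): foot of drying peg 1 of 3, on the top face of the white rack base (60 x 300, 14 high), where a bottle's mouth rim comes to rest. The round steel peg is 14 thick and rises 90 above this point; own z points up, own y runs along the row, own x across it away from the robot. Pegs stand 120 apart. The rack is fixed
- peg2 (a point): foot of drying peg 2 of 3, on the top face of the white rack base (60 x 300, 14 high), where a bottle's mouth rim comes to rest. The round steel peg is 14 thick and rises 90 above this point; own z points up, own y runs along the row, own x across it away from the robot. Pegs stand 120 apart. The rack is fixed
- peg3 (a point): foot of drying peg 3 of 3, on the top face of the white rack base (60 x 300, 14 high), where a bottle's mouth rim comes to rest. The round steel peg is 14 thick and rises 90 above this point; own z points up, own y runs along the row, own x across it away from the robot. Pegs stand 120 apart. The rack is fixed
- blue_tumbler_mid (a point): blue plastic tumbler, open at the top, standing on the cork coaster: 100 high, 66 across at the rim, 44 across at the foot, straight taper, wall 3.5, about 80 g. This point is its centre, 50 above its foot; own z points to its mouth. It is the bottom of the stack
- tumbler1_mid (a point): red plastic tumbler, same shape, size and weight as the blue one, standing upright on the table. This point is its centre, 50 above its foot; own z points to its mouth. Set loosely inside another, it comes to rest about 31 mm higher than the one below. May be absent (None)
- tumbler2_mid (a point): red plastic tumbler, same shape, size and weight as the blue one, standing upright on the table. This point is its centre, 50 above its foot; own z points to its mouth. Set loosely inside another, it comes to rest about 31 mm higher than the one below. May be absent (None)
- tumbler3_mid (a point): red plastic tumbler, same shape, size and weight as the blue one, standing upright on the table. This point is its centre, 50 above its foot; own z points to its mouth. Set loosely inside another, it comes to rest about 31 mm higher than the one below. May be absent (None)
- coaster_top (a point): centre of the top face of the round cork coaster (90 across, 5 thick, fixed to the table)
- board: grey draining board under the bottles, 170 x 410, flat top 50 above the table with a rim 8 higher all round, fixed; origin at the centre of its underside
- jar: bystander: closed amber jar with blue cap, 64 across, 110 high; origin at the centre of its underside
- tub: bystander: closed white food tub with red lid, 108 across, 63 high; origin at the centre of its underside
- mug: bystander: white mug, 80 across, 95 high, handle at own +y; origin at the centre of its underside
Things that resemble listed ones, but are neither listed nor needed, are in the scene too. What is shaped like the part that bears blue_tumbler_mid but pink is not meant.

How it is judged:
By the outcome, as a careful person would: the job done as asked, in the order asked, and still so for the second after the job is handed in, with the robot touching nothing.
Of bottle1, bottle2, bottle3, tumbler1, tumbler2, tumbler3 only 5 to 6 are there at a start; the rules pass over those that are not, and their reading is None.
At some moment in a run one of bottle1, bottle2, bottle3 may be knocked a few centimetres aside while the robot is not near it.
It also fails if it takes over 208 s, if anything falls off the work surface, if the arm or the gripper's body presses on something with over 40 N, if the wrist force passes 120 N, or if a joint passes its speed limit or range.

## Working session

There is one attempt and no reset: what is moved stays moved. The work goes in short steps, Python scripts to look and compute and a tool call to move; the robot and the scene stay as the last step left them, time stands still between calls to the robot, and variables do not carry over. Pictures are saved under pics/ and viewed, and the job is handed in when it is done.

Besides the shell and the picture viewer there is one more tool, called after "Request:" by a JSON object that holds its "name" and its "arguments". carry_out: Moves the arm, as the interface text tells. Its arguments: {"type":"object","properties":{"motion":{"type":"array","items":{"type":"array","items":{"type":"number"}}}},"required":["motion"]}

```bash
mkdir -p pics; ls
python3 - <<'E'
from plant import bot
import cv2,numpy as np
o=bot.get_obs()
print({k:np.round(v,3) for k,v in o.items()})
for n in ("scene","top","wrist"):
    c=bot.capture(n)
    cv2.imwrite(f"pics/{n}0.png",cv2.cvtColor(c["color"],cv2.COLOR_RGB2BGR))
    np.savez(f"pics/{n}0.npz",**c)
    print(n,c["K"].round(1).tolist(),c["k1"],c["camera_from_world"].round(3).tolist())
E
```

```text
pics
{'time': np.float64(0.0), 'joint_positions': array([-1.444,  0.343,  1.525, -0.   ,  1.275, -0.146]), 'dq': array([ 0.   ,  0.   ,  0.002, -0.001, -0.   , -0.001]), 'tau': array([ 1.0000e-03, -4.3124e+01, -2.4422e+01,  7.2000e-02,  5.6000e-02,
       -0.0000e+00]), 'tool_pos': array([ 141.413, -505.121,  188.746]), 'tcp_rot': array([-3.14 , -0.   ,  0.273]), 'contact_force': array([ 0.926,  0.316, -0.654]), 'moment': array([-0.028,  0.023,  0.024]), 'grip_width': np.float64(91.893)}
scene [[453.2, 0.0, 284.9], [0.0, 453.2, 202.4], [0.0, 0.0, 1.0]] 0.00654867180631381 [[-0.857, 0.514, -0.011, 415.678], [0.423, 0.693, -0.584, -209.742], [-0.293, -0.506, -0.812, 1779.158], [0.0, 0.0, 0.0, 1.0]]
top [[488.7, 0.0, 277.2], [0.0, 488.7, 210.3], [0.0, 0.0, 1.0]] 0.03837795636531721 [[-0.02, -1.0, -0.001, 48.149], [-0.994, 0.019, -0.11, 522.868], [0.11, -0.002, -0.994, 1388.224], [0.0, 0.0, 0.0, 1.0]]
wrist [[375.8, 0.0, 284.0], [0.0, 375.8, 211.4], [0.0, 0.0, 1.0]] -0.014949121476921224 [[0.269, -0.963, -0.002, -523.423], [-0.921, -0.258, 0.292, -35.212], [-0.282, -0.077, -0.956, 392.326], [0.0, 0.0, 0.0, 1.0]]
```

View pics/scene0.png

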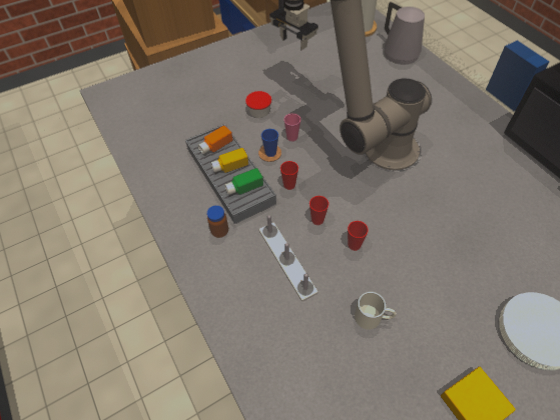

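View pics/top0.png

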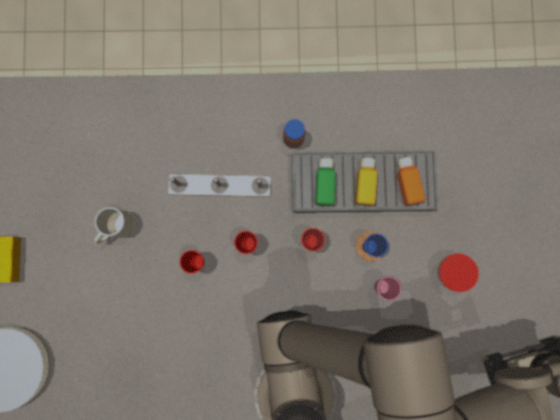

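View pics/wrist0.png

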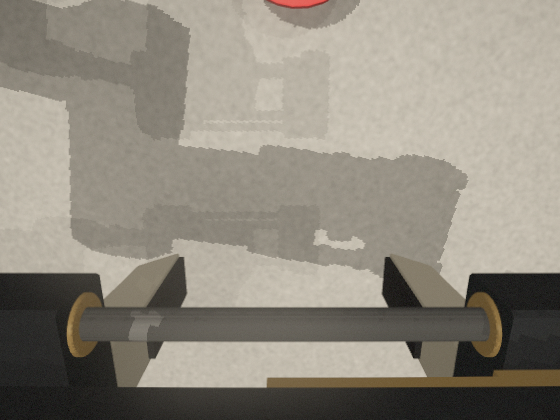

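The pictures show three bottles on the board in the top view: green (326,185), yellow (367,185), orange (411,185). Three red tumblers are at (192,262), (246,243) and (313,240), the blue tumbler on the coaster is at (376,246), and the rack pegs are at (179,184), (220,184) and (261,186).

Things that could be confused:
- **Blue tumbler:** the pink one at (389,289) and the jar's blue cap at (294,130). I choose (376,246), on the cork.
- **Red tumblers:** the tub's red lid at (459,273).
- **Yellow bottle:** the yellow sponge at (8,259).

```bash
cat > h.py <<'E'
import numpy as np,cv2
from plant import bot
def grab(n,tag=None):
    c=bot.capture(n)
    if tag: cv2.imwrite(f"pics/{tag}.png",cv2.cvtColor(c["color"],cv2.COLOR_RGB2BGR))
    return c
def world(c):
    h,w=c["depth"].shape
    u,v=np.meshgrid(np.arange(w,dtype=np.float64),np.arange(h,dtype=np.float64))
    p=cv2.undistortPoints(np.stack([u.ravel(),v.ravel()],1)[:,None],c["K"],np.array([c["k1"],0,0,0.]))[:,0]
    d=c["depth"].ravel().astype(float)
    P=np.c_[p*d[:,None],d]
    T=c["camera_from_world"]; W=(P-T[:3,3])@T[:3,:3]
    W[d==0]=np.nan
    return W.reshape(h,w,3)
def comps(m,minA=60):
    n,l,s,ce=cv2.connectedComponentsWithStats(m.astype(np.uint8))
    return [(l==i,s[i],ce[i]) for i in range(1,n) if s[i][4]>=minA]
def circ(p):
    A=np.c_[2*p,np.ones(len(p))]; s=np.linalg.lstsq(A,(p**2).sum(1),rcond=None)[0]
    return s[0],s[1],np.sqrt(s[2]+s[0]**2+s[1]**2)
H={'green':(45,75),'yellow':(22,32),'orange':(7,17)}
def bottles(c):
    W=world(c); hsv=cv2.cvtColor(c["color"],cv2.COLOR_RGB2HSV); out={}
    for k,(a,b) in H.items():
        m=(hsv[...,0]>=a)&(hsv[...,0]<=b)&(hsv[...,1]>150)&(hsv[...,2]>70)&(W[...,2]>30)
        for cm,s,ce in comps(m,40):
            p=W[cm]; z=np.nanpercentile(p[:,2],90)
            t=p[p[:,2]>z-6]
            r=cv2.minAreaRect(t[:,:2].astype(np.float32))
            out.setdefault(k,[]).append((np.round(ce,0).tolist(),np.round(r[0],1).tolist(),np.round(r[1],1).tolist(),round(r[2],1),round(z,1),s[4]))
    return out
def cups(c,hue='red'):
    W=world(c); hsv=cv2.cvtColor(c["color"],cv2.COLOR_RGB2HSV);h=hsv[...,0]
    hm=((h<6)|(h>174)) if hue=='red' else ((h>105)&(h<128))
    m=hm&(hsv[...,1]>110)&(hsv[...,2]>40)&(W[...,2]>8); out=[]
    for cm,s,ce in comps(m,60):
        p=W[cm]; z=np.nanpercentile(p[:,2],97); t=p[p[:,2]>z-5]
        x,y,r=circ(t[:,:2]); out.append((np.round(ce,0).tolist(),round(x,1),round(y,1),round(r,1),round(z,1),s[4]))
    return out
E
python3 - <<'E'
from h import *
c=dict(np.load('pics/top0.npz'))
for k,v in bottles(c).items(): print(k,v)
print(cups(c)); print(cups(c,'blue'))
W=world(c)
# white necks
hsv=cv2.cvtColor(c["color"],cv2.COLOR_RGB2HSV)
m=(hsv[...,1]<60)&(hsv[...,2]>150)&(W[...,2]>60)&(W[...,0]>350)
for cm,s,ce in comps(m,20): print('neck',ce.round(),np.nanmean(W[cm],0).round(1),s[4])
m=(W[...,2]>60)&(W[...,2]<125);m[:,300:]=0
for cm,s,ce in comps(m,4): print('peg?',ce.round(),np.nanmedian(W[cm],0).round(1),s[4])
m=(abs(W[...,2]-14)<5)&(hsv[...,2]>150)&(hsv[...,1]<50)
for cm,s,ce in comps(m,200): print('rack',ce.round(),cv2.minAreaRect(W[cm][:,:2].astype(np.float32)),np.nanmedian(W[cm],0).round(1),s[4])
m=(abs(W[...,2]-52)<8);m[:150]=0;m[215:]=0
for cm,s,ce in comps(m,400): print('board',ce.round(),cv2.minAreaRect(W[cm][:,:2].astype(np.float32)),np.nanmedian(W[cm],0).round(1),s[4])
E
python3 - <<'E'
import cv2
i=cv2.imread('pics/top0.png')
cv2.imwrite('pics/crop1.png',cv2.resize(i[110:310,150:490],None,fx=2.3,fy=2.3,interpolation=cv2.INTER_CUBIC))
E
```

```text
yellow [([366.0, 186.0], [579.9, -210.8], [48.6, 100.4], 83.3, np.float64(104.8), np.int32(640)), ([6.0, 258.0], [399.4, 797.4], [125.2, 36.7], 2.6, np.float64(53.0), np.int32(609))]
orange [([411.0, 185.0], [578.9, -334.5], [100.1, 48.7], 11.7, np.float64(104.9), np.int32(721))]
[([314.0, 239.0], np.float64(434.2), np.float64(-57.5), np.float64(30.7), np.float64(103.1), np.int32(315)), ([245.0, 242.0], np.float64(429.9), np.float64(125.7), np.float64(30.5), np.float64(102.6), np.int32(313)), ([190.0, 261.0], np.float64(380.4), np.float64(274.1), np.float64(30.6), np.float64(102.2), np.int32(342)), ([458.0, 272.0], np.float64(337.4), np.float64(-460.7), np.float64(37.5), np.float64(67.9), np.int32(1199))]
[([294.0, 129.0], np.float64(740.2), np.float64(-14.1), np.float64(18.8), np.float64(114.9), np.int32(281)), ([371.0, 246.0], np.float64(414.9), np.float64(-219.6), np.float64(22.1), np.float64(105.5), np.int32(143))]
neck [326. 162.] [ 648.2 -101.    93.7] 83
neck [368. 162.] [ 646.4 -217.3   93.1] 94
neck [405. 162.] [ 645.5 -322.2   92.8] 90
neck [121. 221.] [494.2 467.5  94.5] 21
neck [ 98. 236.] [457.1 533.9  82.6] 26
peg? [292. 132.] [734.2  -8.1 108.7] 342
peg? [173. 180.] [606.6 325.3  98.7] 45
peg? [293. 179.] [609.   -8.8  61.9] 5
peg? [217. 181.] [600.9 205.3  98.1] 33
peg? [259. 182.] [596.   86.7 100.2] 30
peg? [109. 223.] [491.  515.4  84. ] 381
peg? [245. 242.] [433.9 133.8  94.6] 194
peg? [189. 261.] [381.  289.2  93.5] 213
rack [199. 184.] ((606.4800415039062, 269.4820556640625), (104.9605941772461, 57.78517150878906), 88.57019805908203) [606.3 266.6  13.8] 488
rack [240. 185.] ((601.0662841796875, 148.74302673339844), (100.42992401123047, 57.44104766845703), 88.56588745117188) [601.8 146.4  14. ] 489
board [363. 180.] ((601.4332275390625, -211.9370574951172), (409.0184020996094, 171.77835083007812), 89.89739990234375) [ 606.1 -193.2   50.5] 5549
```

View pics/crop1.png

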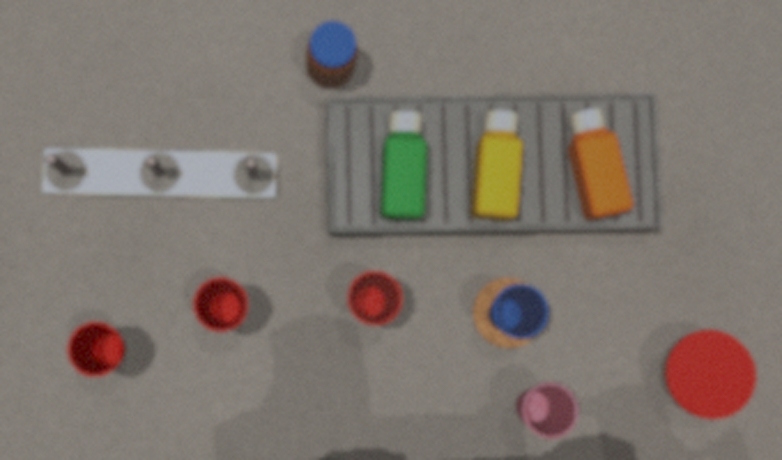

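```bash
cat >> h.py <<'E'
from scipy.spatial.transform import Rotation as Ro
def go(x,y,z,yawdeg):
    o=bot.get_obs(); R=Ro.from_euler('xyz',o["tcp_rot"]).as_matrix()
    d=R.T@(np.array([x,y,z])-o["tool_pos"]); s=-((yawdeg-np.degrees(o["tcp_rot"][2])+180)%360-180)
    print('t',round(float(o['time']),2),'at',np.round(o['tool_pos'],1),np.round(np.degrees(o['tcp_rot']),1),'w',round(float(o['grip_width']),1),'F',np.round(o['contact_force'],1),'MOVE',np.round(d,1),'spin',round(s,1),'dist',round(np.linalg.norm(d)))
E
sed -i "s/'green':(45,75)/'green':(40,90)/; s/>150)&(hsv\[...,2\]>70)/>120)\&(hsv[...,2]>60)/" h.py
python3 - <<'E'
from h import *
c=dict(np.load('pics/top0.npz'))
print(cv2.cvtColor(c["color"],cv2.COLOR_RGB2HSV)[185,326],bottles(c).get('green'))
w=dict(np.load('pics/wrist0.npz'));T=w["camera_from_world"];print(-T[:3,:3].T@T[:3,3],T[2,:3])
go(520,-102,300,0)
E
```

```text
[ 64 136 141] [([325.0, 186.0], [582.0, -96.8], [47.0, 98.7], 87.8, np.float64(105.1), np.int32(593))]
[ 219.06099088 -483.16307109  384.31339026] [-0.2819068  -0.07653774 -0.95638409]
t 0.15 at [ 141.4 -505.2  188.9] [-179.9   -0.    15.6] w 91.8 F [-0.5 -0.7  0.3] MOVE [ 473.3 -286.4 -110.7] spin 15.6 dist 564
```

Request:
{"name": "carry_out", "arguments": {"motion": [[0, 0, 0, -110, 0], [0, 0, 0, -110, 0], [0, 473, -286, -110, 15.6], [0, 473, -286, -110, 15.6], [0, 473, -286, -110, 15.6], [0, 473, -286, -110, 15.6], [0, 473, -286, -110, 15.6], [0, 473, -286, -110, 15.6], [0, 473, -286, -110, 15.6], [0, 473, -286, -110, 15.6]]}}

```text
time: 1.4
tool_pos: [483.1, -141.1, 299.2]
tcp_rot: [-3.141, 0.0, 0.001]
contact_force: [0.8, -0.3, 0.1]
grip_width: 91.9
```

Request:
{"name": "carry_out", "arguments": {"motion": [[0.3, 0, 0, 0, 0]]}}

```text
time: 1.52
tool_pos: [484.9, -137.7, 298.5]
tcp_rot: [-3.139, 0.001, 0.006]
contact_force: [0.6, -0.4, 0.2]
grip_width: 85.7
```

Run:
```python
from h import *
c=grab('wrist','wr1'); np.savez('pics/wr1.npz',**c)
print(bottles(c))
go(545,-97,300,-3)
print(bot.get_obs()['joint_positions'])
```

```text
{'yellow': [([364.0, 80.0], [583.8, -209.2], [50.1, 103.3], 82.9, np.float64(102.8), np.int32(3067))], 'orange': [([475.0, 79.0], [583.1, -333.0], [103.9, 51.1], 10.8, np.float64(102.7), np.int32(6933))]}
t 1.57 at [ 483.8 -139.2  298.5] [-1.799e+02  1.000e-01  3.000e-01] w 82.2 F [-0.1  0.3  0.7] MOVE [ 61.4 -41.9  -1.5] spin 3.3 dist 74
[-4.33067323e-01  2.40645225e-01  1.36741080e+00  7.06427554e-04
  1.53548772e+00  1.13313886e+00]
```

View pics/wr1.png

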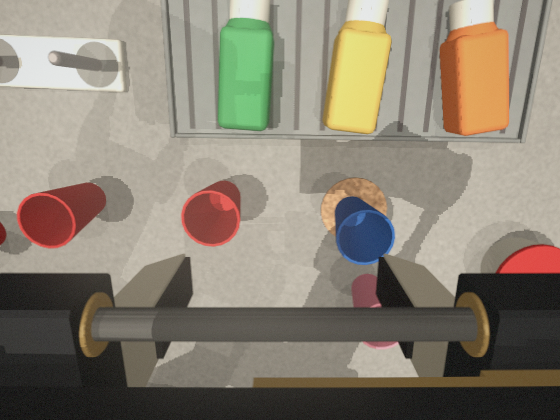

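The wrist view shows all three bottles clearly, green (246,75), yellow (357,80), orange (475,79), with necks facing away. The blue tumbler is on the cork at (362,228) and the pink decoy is behind the fingers at (372,300).

```bash
sed -i "s/'green':(40,90)/'green':(50,95)/;s/\[...,1\]>120)&(hsv\[...,2\]>60)/[...,1]>120)\&(hsv[...,2]>40)/" h.py
python3 - <<'E'
from h import *
c=dict(np.load('pics/wr1.npz'))
hs=cv2.cvtColor(c["color"],cv2.COLOR_RGB2HSV);print(hs[75,240:252:4]); W=world(c); print(W[75,246],bottles(c).get('green'))
m=(hs[...,0]>50)&(hs[...,0]<95)&(hs[...,1]>120)&(W[...,2]>80)&(W[...,2]<115)
p=W[m];print(len(p)); print(cv2.minAreaRect(p[p[:,2]>98][:,:2].astype(np.float32)))
# blue, reds, peg
print(cups(c),cups(c,'blue'))
m=(abs(W[...,2]-14)<5)&(hs[...,2]>150)&(hs[...,1]<50)
for cm,s,ce in comps(m,200): print('rack',ce.round(),cv2.minAreaRect(W[cm][:,:2].astype(np.float32)),np.nanmedian(W[cm],0).round(1),s[4])
E
```

```text
[[ 64 103 200]
 [ 63 101 201]
 [ 63 101 201]]
[585.42358821 -97.94664534 102.148887  ] None
0
((0.0, 0.0), (0.0, 0.0), 0.0)
[([212.0, 215.0], np.float64(436.4), np.float64(-54.8), np.float64(30.4), np.float64(100.9), np.int32(2694)), ([58.0, 214.0], np.float64(432.4), np.float64(128.3), np.float64(30.9), np.float64(100.8), np.int32(3899)), ([532.0, 261.0], np.float64(521.6), np.float64(-199.8), np.float64(4.9), np.float64(406.4), np.int32(1488))] [([364.0, 234.0], np.float64(420.8), np.float64(-222.9), np.float64(31.8), np.float64(105.7), np.int32(2721))]
rack [60. 63.] ((603.3101196289062, 137.0915069580078), (155.25169372558594, 60.782047271728516), 87.27555847167969) [600.7 137.9  14.5] 5339
```

```bash
sed -i "s/\[...,1\]>120)&(hsv\[...,2\]>40)/[...,1]>(70 if k=='green' else 120))\&(hsv[...,2]>40)/" h.py
python3 - <<'E'
from h import *
c=dict(np.load('pics/wr1.npz'))
print(bottles(c).get('green'))
E
```

```text
[([245.0, 74.0], [585.1, -95.7], [51.2, 104.7], 85.5, np.float64(103.0), np.int32(5635))]
```

Run:
```python
from h import *
go(551.5,-93.5,180,-4)
```

```text
t 1.57 at [ 483.8 -139.2  298.5] [-1.799e+02  1.000e-01  3.000e-01] w 82.2 F [-0.1  0.3  0.7] MOVE [ 68.1 -45.2 118.5] spin 4.3 dist 144
```

Request:
{"name": "carry_out", "arguments": {"motion": [[0.2, 68, -45, 0, 4], [0.2, 68, -45, 0, 4], [0.2, 68, -45, 118, 4], [0.2, 68, -45, 118, 4], [0.2, 68, -45, 118, 4], [0.2, 68, -45, 118, 4]]}}

```text
time: 2.33
tool_pos: [552.4, -95.2, 182.9]
tcp_rot: [-3.141, -0.002, -0.067]
contact_force: [1.1, -0.9, 1.5]
grip_width: 73.4
```

Run:
```python
from h import *
c=grab('wrist','wr2')
go(551.5,-93.5,60,-4)
```

```text
t 2.38 at [552.9 -95.  183.5] [-180.    -0.2   -3.8] w 73.9 F [-0.6  1.   0.6] MOVE [ -1.9  -1.4 123.5] spin 0.2 dist 124
```

View pics/wr2.png

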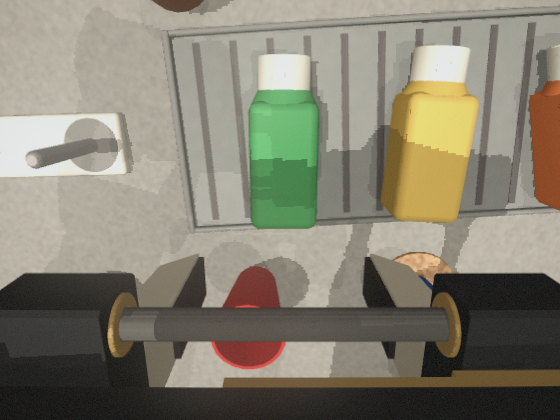

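The green bottle's body (284,165) lines up with the jaw centre at about column 285. I descend and grip.

Request:
{"name": "carry_out", "arguments": {"motion": [[0.2, -2, -1, 60, 0], [0.2, -2, -1, 100, 0], [0.2, -2, -1, 123, 0], [0.2, -2, -1, 123, 0], [1, -2, -1, 123, 0], [1, -2, -1, 123, 0], [1, -2, -1, 123, 0], [1, -2, -1, 123, 0]]}}

```text
time: 3.38
tool_pos: [552.2, -94.3, 61.8]
tcp_rot: [3.141, -0.006, -0.066]
contact_force: [-0.3, 0.2, 6.8]
grip_width: 51.2
```

Request:
{"name": "carry_out", "arguments": {"motion": [[1, 0, 0, 0, 0], [1, 0, 0, -15, 0], [1, 0, 0, -30, 0], [1, 0, 0, -45, 0], [1, 0, 0, -60, 0], [1, 0, 0, -60, 0]]}}

```text
time: 4.12
tool_pos: [552.8, -94.5, 123.5]
tcp_rot: [3.14, -0.009, -0.066]
contact_force: [0.5, -0.1, -0.8]
grip_width: 50.7
```

Run:
```python
from h import *
c=grab('wrist','wr3');c=grab('scene','sc3')
go(551.5,-93.5,260,-4)
i=cv2.imread('pics/sc3.png'); cv2.imwrite('pics/sc3c.png',cv2.resize(i[100:260,150:350],None,fx=3.5,fy=3.5))
```

```text
t 4.22 at [551.7 -94.1 121.8] [180.   -0.3  -3.8] w 51.3 F [-1.1 -0.4 -2.6] MOVE [   0.5   -0.5 -138.2] spin 0.2 dist 138
```

View pics/sc3c.png

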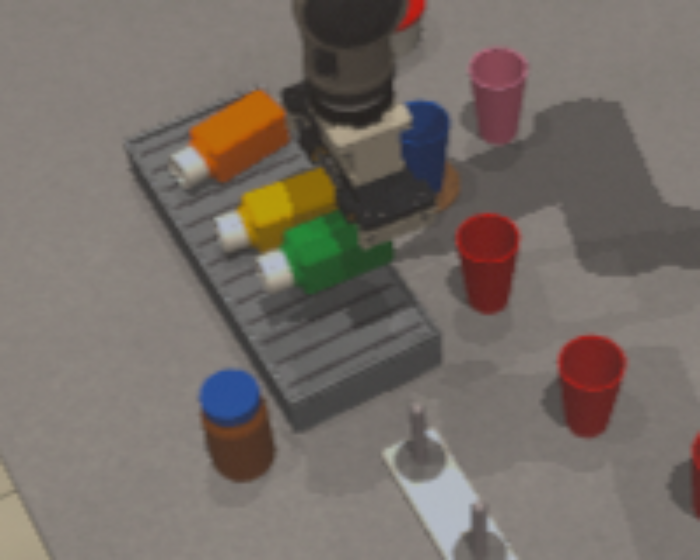

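View pics/wr3.png

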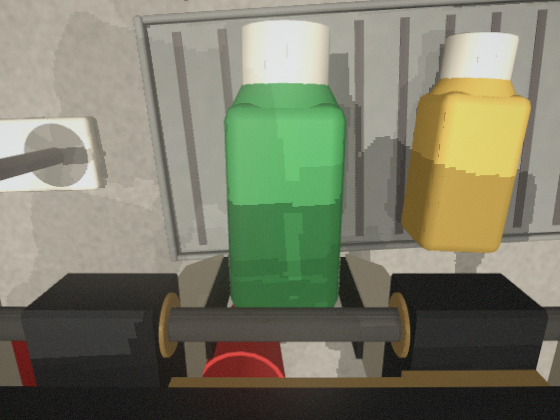

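The bottle came up level, so the grip does not let it swing. With the mouth close over the board, I try slackening the jaws gradually so that it pivots mouth-down.

Request:
{"name": "carry_out", "arguments": {"motion": [[0.48, 0, 0, 0, 0], [0.47, 0, 0, 0, 0], [0.46, 0, 0, 0, 0], [0.455, 0, 0, 0, 0], [0.45, 0, 0, 0, 0]]}}

```text
time: 4.85
tool_pos: [551.7, -94.1, 121.7]
tcp_rot: [3.141, -0.005, -0.066]
contact_force: [-0.3, 0.1, -1.7]
grip_width: 50.8
```

Run:
```python
from h import *
c=grab('wrist','wr4')
go(551.5,-93.5,260,-4)
```

```text
t 4.9 at [551.7 -94.1 121.8] [180.   -0.3  -3.8] w 50.9 F [-0.8 -0.6 -1.4] MOVE [   0.5   -0.5 -138.2] spin 0.2 dist 138
```

View pics/wr4.png

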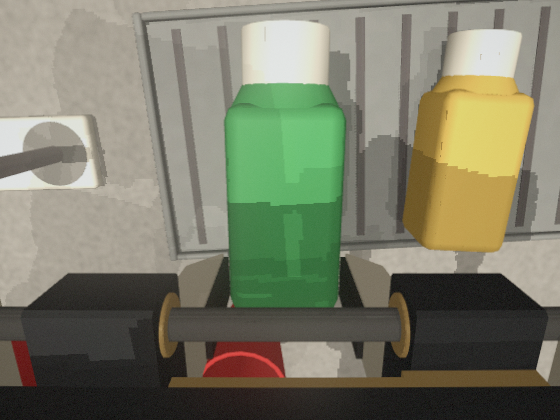

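The bottle is still level at (285,160). I slacken a little more.

Request:
{"name": "carry_out", "arguments": {"motion": [[0.446, 0, 0, 0, 0], [0.443, 0, 0, 0, 0], [0.44, 0, 0, 0, 0]]}}

```text
time: 5.28
tool_pos: [551.7, -94.1, 121.8]
tcp_rot: [3.141, -0.006, -0.066]
contact_force: [-0.6, 0.1, -1.1]
grip_width: 51.8
```

Run:
```python
from h import *
c=grab('wrist','wr5')
go(551.5,-93.5,260,-4)
```

```text
t 5.33 at [551.7 -94.1 121.8] [180.   -0.3  -3.8] w 51.3 F [ 0.3 -0.2 -1.4] MOVE [   0.5   -0.5 -138.2] spin 0.2 dist 138
```

View pics/wr5.png

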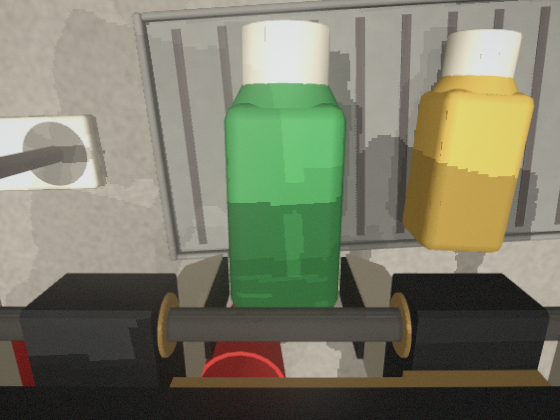

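Request:
{"name": "carry_out", "arguments": {"motion": [[0.437, 0, 0, 0, 0], [0.434, 0, 0, 0, 0]]}}

```text
time: 5.58
tool_pos: [551.8, -94.2, 121.9]
tcp_rot: [3.141, -0.006, -0.066]
contact_force: [0.6, 0.4, -0.6]
grip_width: 52.3
```

Run:
```python
from h import *
c=grab('wrist','wr6')
go(551.5,-93.5,260,-4)
```

```text
t 5.62 at [551.9 -94.2 121.9] [180.   -0.3  -3.8] w 52.0 F [-0.3 -0.2  0.3] MOVE [   0.4   -0.6 -138.1] spin 0.2 dist 138
```

View pics/wr6.png

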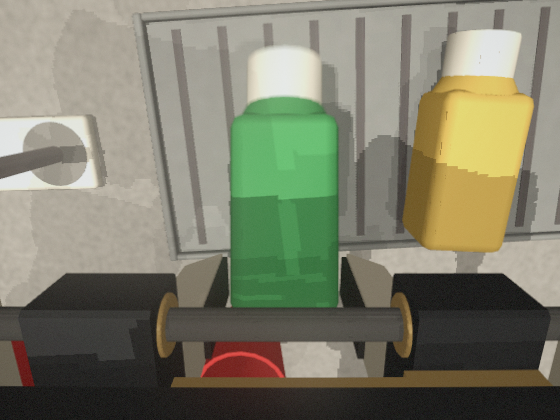

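It has begun to tilt: the neck moved from row 55 to 75. I hold this closure.

Request:
{"name": "carry_out", "arguments": {"motion": [[0.436, 0, 0, 0, 0], [0.436, 0, 0, 0, 0], [0.436, 0, 0, 0, 0]]}}

```text
time: 6.0
tool_pos: [551.9, -94.2, 122.0]
tcp_rot: [3.141, -0.006, -0.066]
contact_force: [0.7, 0.1, -0.0]
grip_width: 52.1
```

```bash
cat >> h.py <<'E'
def tilt(c,k):
    W=world(c);hs=cv2.cvtColor(c["color"],cv2.COLOR_RGB2HSV)
    a,b=H[k]; m=(hs[...,0]>=a)&(hs[...,0]<=b)&(hs[...,1]>(70 if k=='green' else 120))&(W[...,2]>40)
    cs=comps(m,300)
    if not cs: return print('no body')
    o=bot.get_obs()['tool_pos']
    cm=min(cs,key=lambda q:np.hypot(*(np.nanmedian(W[q[0]][:,:2],0)-o[:2])))
    p=W[cm[0]]; p=p[np.isfinite(p[:,0])]
    g=(m*0).astype(bool)
    print('body rngs',np.percentile(p,[3,50,97],axis=0).round(1).tolist())
    w=(hs[...,1]<60)&(hs[...,2]>150)&(abs(W[...,1]-np.median(p[:,1]))<30)&(W[...,2]>25)&(W[...,0]>o[0]-40)&(W[...,0]<o[0]+150)
    for q in comps(w,100): print('neck',np.nanpercentile(W[q[0]],[3,50,97],axis=0).round(1).tolist(),q[1][4])
E
python3 - <<'E'
from h import *
c=grab('wrist','wr7'); tilt(c,'green')
go(551.5,-93.5,260,-4)
E
```

```text
body rngs [[509.8, -115.6, 93.4], [553.7, -92.3, 105.9], [592.9, -68.5, 110.9]]
neck [[685.4, -120.2, 55.7], [686.8, -91.8, 57.2], [688.3, -63.7, 58.6]] 483
neck [[597.9, -115.6, 48.9], [640.1, -91.4, 50.5], [682.0, -64.7, 94.4]] 10723
t 6.05 at [551.9 -94.2 122. ] [180.   -0.4  -3.8] w 51.8 F [-0.1 -0.9  0.1] MOVE [   0.4   -0.6 -138. ] spin 0.2 dist 138
```

View pics/wr7.png

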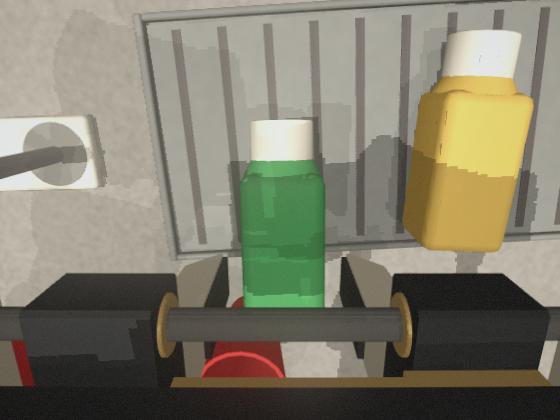

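The green bottle slid out and dropped back onto the board: its neck is now at (282,140) and its closed end is resting on the near rim. So slackening the grip does not work. I will grip firmly and turn the bottle by pushing its mouth against the board's outside wall while lifting. First I re-measure.

Request:
{"name": "carry_out", "arguments": {"motion": [[0.2, 0, 0, 0, 0], [0.2, -90, 0, -60, 0], [0.2, -90, 0, -60, 0], [0.2, -90, 0, -60, 0]]}}

```text
time: 6.55
tool_pos: [461.0, -88.2, 183.5]
tcp_rot: [3.14, -0.009, -0.067]
contact_force: [1.4, -0.7, -0.2]
grip_width: 73.3
```

Run:
```python
from h import *
c=grab('wrist','wr8'); tilt(c,'green'); print(bottles(c))
c=grab('top'); print(bottles(c))
W=world(c); hs=cv2.cvtColor(c['color'],cv2.COLOR_RGB2HSV)
go(540,-92,60,-4)
```

```text
body rngs [[496.3, -115.2, 95.9], [544.8, -91.8, 106.8], [591.5, -67.8, 112.0]]
neck [[595.6, -112.5, 49.6], [601.8, -87.6, 89.6], [610.0, -63.6, 95.6]] 1188
{'green': [([283.0, 93.0], [537.1, -91.0], [50.6, 91.0], 87.3, np.float64(111.1), np.int32(10669))], 'yellow': [([447.0, 49.0], [565.1, -207.2], [49.8, 65.9], 83.4, np.float64(102.9), np.int32(6885))], 'orange': [([556.0, 41.0], [565.5, -311.1], [72.6, 4.1], 10.4, np.float64(63.3), np.int32(678))]}
{'yellow': [([367.0, 182.0], [547.2, -186.7], [70.2, 176.6], 56.8, np.float64(105.3), np.int32(525)), ([6.0, 258.0], [399.9, 797.2], [129.8, 37.0], 2.7, np.float64(52.9), np.int32(644))], 'orange': [([411.0, 185.0], [580.1, -335.0], [102.7, 50.3], 10.8, np.float64(104.6), np.int32(789))]}
t 6.65 at [462.2 -88.3 181.8] [179.9  -0.4  -3.8] w 73.6 F [ 0.4 -0.3 -1. ] MOVE [ 77.   -1.6 122.3] spin 0.2 dist 145
```

View pics/wr8.png

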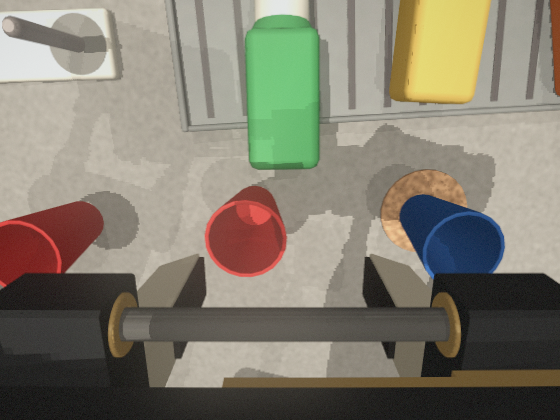

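Its closed end overhangs the near rim by about 20 mm (edge at row 165), so it lies tilted about 5° mouth-down. That is a useful start. I grip it as it lies.

Request:
{"name": "carry_out", "arguments": {"motion": [[0.2, 62, -2, 60, 0], [0.2, 62, -2, 100, 0], [0.2, 62, -2, 118, 0], [0.2, 62, -2, 118, 0], [1, 62, -2, 118, 0], [1, 62, -2, 118, 0], [1, 62, -2, 118, 0], [1, 62, -2, 118, 0]]}}

```text
time: 7.65
tool_pos: [525.7, -90.9, 65.2]
tcp_rot: [3.14, -0.01, -0.067]
contact_force: [0.5, -0.2, 5.5]
grip_width: 51.6
```

Request:
{"name": "carry_out", "arguments": {"motion": [[1, 0, 0, -40, 0], [1, 0, 0, -80, 0], [1, 0, 0, -120, 0], [1, 0, 0, -140, 0], [1, 0, 0, -140, 0]]}}

```text
time: 8.28
tool_pos: [524.9, -90.8, 206.5]
tcp_rot: [3.139, -0.013, -0.067]
contact_force: [-0.6, -0.1, -1.2]
grip_width: 51.3
```

Run:
```python
from h import *
c=grab('wrist','wr9'); tilt(c,'green')
go(395,-330,200,0)
```

```text
body rngs [[492.7, -108.1, 251.1], [494.9, -86.2, 252.4], [497.0, -67.1, 253.6]]
neck [[596.2, -113.3, 49.1], [613.5, -94.1, 229.5], [671.0, -66.8, 236.3]] 7277
t 8.32 at [524.2 -90.5 205.1] [179.9  -0.6  -3.8] w 51.3 F [-0.5  0.7 -1.3] MOVE [-112.9  247.6    4.4] spin -3.8 dist 272
```

View pics/wr9.png

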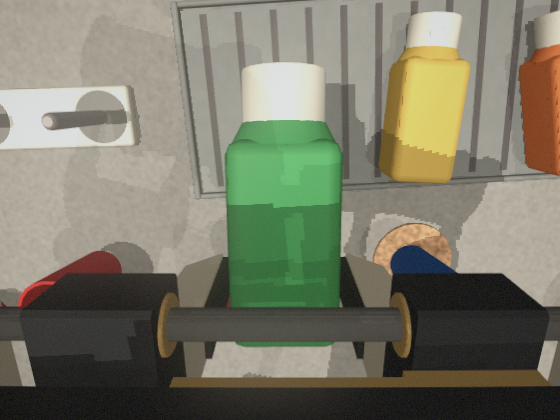

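Request:
{"name": "carry_out", "arguments": {"motion": [[1, -113, 248, 0, -3.8], [1, -113, 248, 0, -3.8], [1, -113, 248, 0, -3.8], [1, -113, 248, 0, -3.8], [1, -113, 248, 0, -3.8], [1, -113, 248, 0, -3.8], [1, -113, 248, 60, -3.8], [1, -113, 248, 110, -3.8], [1, -113, 248, 152, -3.8], [1, -113, 248, 152, -3.8]]}}

```text
time: 9.57
tool_pos: [394.8, -327.3, 49.1]
tcp_rot: [-3.137, -0.004, 0.001]
contact_force: [-0.2, -0.5, -0.5]
grip_width: 51.4
```

```bash
cat >> h.py <<'E'
def neck(c,y0,lo=28):
    W=world(c);hs=cv2.cvtColor(c["color"],cv2.COLOR_RGB2HSV); o=bot.get_obs()['tool_pos']
    w=(hs[...,1]<70)&(hs[...,2]>120)&(abs(W[...,1]-y0)<lo)&(W[...,0]>o[0]+5)&(W[...,0]<o[0]+140)&(W[...,2]>8)
    for q in comps(w,150): print('neck',q[2].round(),np.nanpercentile(W[q[0]],[3,50,97],axis=0).round(1).tolist(),q[1][4])
E
python3 - <<'E'
from h import *
c=grab('wrist','wr10'); tilt(c,'green'); neck(c,-330)
go(405,-330,53,0)
E
```

```text
body rngs [[386.2, -349.6, 77.7], [426.1, -326.4, 89.2], [462.1, -302.9, 94.1]]
neck [[466.0, -343.5, 64.7], [477.2, -325.9, 75.0], [488.4, -308.2, 78.6]] 4713
neck [[406.1, -298.5, 88.6], [406.7, -297.4, 114.4], [407.2, -296.5, 130.5]] 270
neck [[406.2, -356.3, 87.6], [406.7, -355.6, 111.8], [407.3, -354.7, 130.1]] 201
neck [283.  92.] [[466.0, -343.5, 64.8], [477.2, -325.9, 75.0], [488.4, -308.2, 78.6]] 4723
neck [360. 281.] [[406.1, -357.8, 89.1], [406.7, -356.1, 113.8], [407.3, -354.3, 130.7]] 515
neck [380. 350.] [[401.4, -355.1, 145.9], [404.0, -354.8, 152.6], [407.9, -354.5, 155.5]] 160
t 9.62 at [ 396.2 -329.1   51.5] [-180.    -0.4    0. ] w 51.6 F [ 0.6  0.1 -0.2] MOVE [ 8.8  0.9 -1.5] spin 0.0 dist 9
```

View pics/wr10.png

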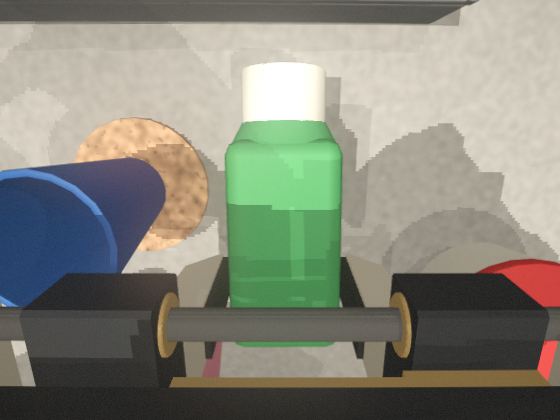

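The green bottle is held mouth-forward, with its mouth at (284,68), just short of the board's wall (top edge at row 15). Blue at (50,240) and the pink tumbler are clear. I push gently to contact.

Request:
{"name": "carry_out", "arguments": {"motion": [[1, 12, 1, 0, 0], [1, 22, 1, 0, 0], [1, 27, 1, 0, 0], [1, 32, 1, 0, 0], [1, 32, 1, 0, 0]]}}

```text
time: 10.25
tool_pos: [425.2, -330.0, 51.9]
tcp_rot: [-3.14, -0.001, 0.001]
contact_force: [-13.4, -0.9, 6.1]
grip_width: 51.6
```

Contact is at about 13 N. Now I lift while keeping pressure on, a little at a time.

Request:
{"name": "carry_out", "arguments": {"motion": [[1, 6, 0, -5, 0], [1, 8, 0, -12, 0], [1, 10, 0, -20, 0], [1, 12, 0, -28, 0]]}}

```text
time: 10.75
tool_pos: [437.0, -329.9, 80.3]
tcp_rot: [-3.14, -0.001, 0.001]
contact_force: [-3.1, -0.0, -2.7]
grip_width: 51.2
```

Run:
```python
from h import *
c=grab('wrist','wr11'); tilt(c,'green'); neck(c,-330)
go(405,-330,53,0)
```

```text
body rngs [[429.0, -352.4, 99.1], [464.2, -328.9, 116.0], [500.1, -305.8, 126.3]]
neck [[504.5, -354.7, 49.3], [521.7, -321.8, 86.3], [562.5, -300.1, 97.1]] 6709
neck [[448.6, -300.8, 119.6], [449.1, -299.8, 146.0], [449.7, -299.0, 161.6]] 222
neck [[448.6, -358.9, 118.6], [449.2, -358.1, 143.9], [449.7, -357.3, 161.5]] 207
neck [278.  86.] [[504.4, -354.6, 49.3], [520.6, -324.1, 87.9], [560.9, -303.0, 97.2]] 6203
neck [228. 212.] [[444.1, -303.6, 102.0], [467.4, -303.1, 108.9], [487.6, -302.6, 118.9]] 159
neck [357. 280.] [[448.5, -358.0, 119.5], [449.1, -357.3, 144.3], [449.7, -356.7, 161.6]] 196
neck [379. 351.] [[442.9, -357.3, 175.8], [445.9, -357.0, 183.4], [450.7, -356.7, 186.9]] 197
t 10.8 at [ 437.7 -330.2   81.4] [-1.8e+02 -1.0e-01  1.0e-01] w 51.5 F [-4.1  1.4  0. ] MOVE [-32.8  -0.2  28.3] spin 0.1 dist 43
```

View pics/wr11.png

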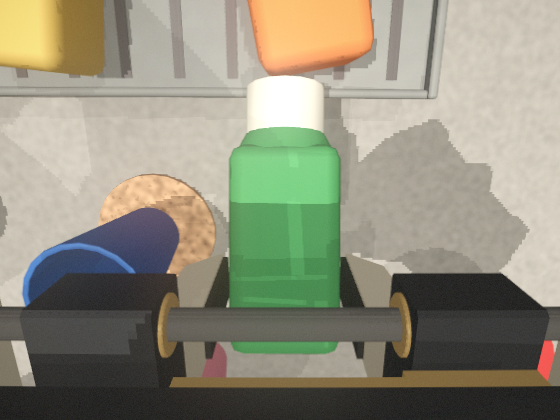

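It works: the tilt is now about 20°. The mouth at (286,85) is near the top edge of the wall, so I back off, lower, and push again further down the wall.

Request:
{"name": "carry_out", "arguments": {"motion": [[1, -32, 0, 0, 0], [1, -32, 0, 15, 0], [1, -32, 0, 20, 0], [1, -15, 0, 20, 0], [1, -8, 0, 20, 0], [1, -3, 0, 18, 0], [1, 2, 0, 14, 0], [1, 7, 0, 8, 0]]}}

```text
time: 11.8
tool_pos: [441.2, -329.8, 73.4]
tcp_rot: [-3.139, 0.006, 0.003]
contact_force: [-15.3, -0.7, 7.3]
grip_width: 51.3
```

Run:
```python
from h import *
c=grab('wrist','wr12'); tilt(c,'green'); neck(c,-330)
go(405,-330,53,0)
```

```text
body rngs [[433.7, -352.4, 85.7], [465.1, -329.1, 106.5], [499.3, -305.6, 120.1]]
neck [[503.5, -355.0, 49.2], [522.5, -321.1, 56.9], [564.3, -300.2, 81.9]] 6990
neck [[453.2, -300.7, 111.9], [453.7, -299.9, 137.0], [454.4, -299.3, 153.6]] 172
neck [[453.3, -359.1, 112.8], [453.8, -358.1, 137.2], [454.4, -357.2, 154.2]] 253
neck [278.  93.] [[503.3, -354.6, 49.2], [521.6, -323.6, 65.7], [562.8, -302.9, 82.0]] 6479
neck [357. 281.] [[453.1, -358.0, 112.1], [453.8, -357.3, 137.5], [454.4, -356.6, 154.9]] 220
neck [379. 352.] [[447.4, -357.3, 168.9], [450.5, -356.9, 176.2], [455.5, -356.6, 180.0]] 214
t 11.85 at [ 442.3 -330.    74.4] [-179.9    0.3    0.2] w 51.5 F [-16.2   0.8   9.3] MOVE [-37.2  -0.   21.6] spin 0.2 dist 43
```

Request:
{"name": "carry_out", "arguments": {"motion": [[1, 6, 0, -4, 0], [1, 12, 0, -9, 0], [1, 18, 0, -14, 0], [1, 25, 0, -19, 0], [1, 32, 0, -24, 0], [1, 32, 0, -24, 0]]}}

```text
time: 12.6
tool_pos: [474.4, -329.8, 99.4]
tcp_rot: [-3.14, 0.006, 0.004]
contact_force: [-6.6, 0.6, 7.2]
grip_width: 51.3
```

Run:
```python
from h import *
c=grab('wrist','wr13'); tilt(c,'green'); neck(c,-330)
go(405,-330,53,0)
```

```text
body rngs [[467.4, -352.4, 97.1], [486.7, -329.2, 127.0], [511.8, -305.6, 148.1]]
neck [[512.4, -348.5, 49.2], [524.7, -315.5, 67.4], [576.9, -300.9, 85.0]] 3466
neck [[522.3, -358.6, 49.0], [526.2, -353.0, 50.2], [529.9, -347.0, 51.6]] 206
neck [275. 137.] [[512.3, -354.8, 49.2], [524.9, -318.3, 58.9], [579.9, -302.5, 85.0]] 3769
neck [357. 281.] [[486.6, -358.0, 138.6], [487.0, -357.2, 163.3], [487.6, -356.4, 181.0]] 212
t 12.65 at [ 474.2 -329.8   99.3] [-179.9    0.4    0.2] w 51.1 F [-6.9 -0.1  6.3] MOVE [-68.9  -0.   46.7] spin 0.2 dist 83
```

View pics/wr13.png

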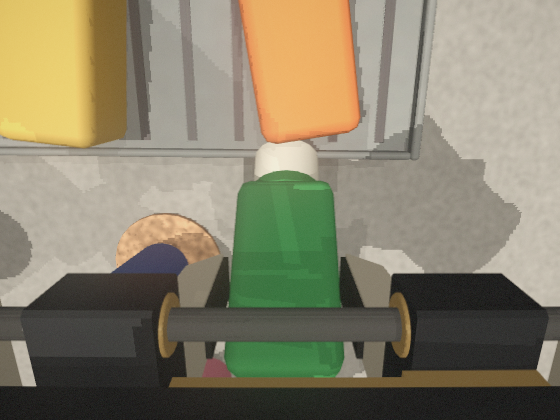

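Tilt is about 52°. I continue forward to bring it upright.

Request:
{"name": "carry_out", "arguments": {"motion": [[1, 7, 0, -4, 0], [1, 13, 0, -8, 0], [1, 19, 0, -11, 0], [1, 24, 0, -13, 0], [1, 28, 0, -14, 0], [1, 28, 0, -14, 0]]}}

```text
time: 13.4
tool_pos: [502.5, -329.6, 113.1]
tcp_rot: [-3.14, 0.006, 0.004]
contact_force: [-1.8, 0.3, 0.0]
grip_width: 51.3
```

Run:
```python
from h import *
c=grab('wrist','wr14'); tilt(c,'green'); neck(c,-330)
go(405,-330,53,0)
```

```text
body rngs [[495.9, -352.3, 108.3], [508.9, -329.0, 140.3], [527.5, -305.6, 163.0]]
neck [[538.6, -310.6, 48.9], [560.3, -305.2, 50.2], [597.9, -302.5, 51.6]] 841
neck [[525.2, -347.3, 69.4], [532.2, -330.8, 81.4], [537.7, -312.8, 90.3]] 1185
neck [273. 161.] [[521.5, -354.4, 49.2], [534.4, -314.8, 51.4], [594.5, -302.4, 89.9]] 2813
neck [357. 281.] [[514.6, -357.9, 152.0], [515.1, -357.1, 177.0], [515.7, -356.3, 194.6]] 233
t 13.45 at [ 502.3 -329.7  113.1] [-179.9    0.4    0.2] w 50.8 F [-2.1  0.   0.2] MOVE [-96.9   0.   60.7] spin 0.2 dist 114
```

View pics/wr14.png

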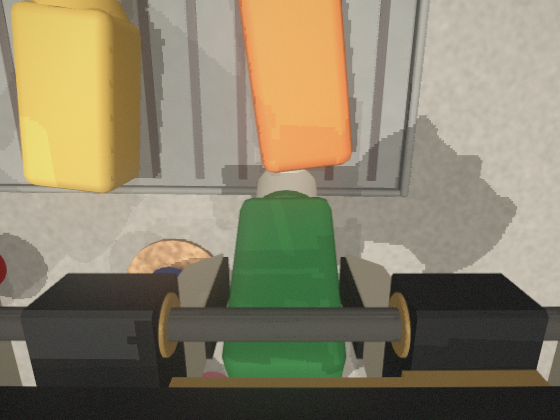

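Tilt is now about 60°, but the mouth has ridden over the rim: the neck is at (287,185) and the force is low. I lift off, back up, lower, and push again against the wall.

Request:
{"name": "carry_out", "arguments": {"motion": [[1, 0, 0, -20, 0], [1, -60, 0, -20, 0], [1, -65, 0, 10, 0], [1, -65, 0, 16, 0], [1, -45, 0, 16, 0], [1, -38, 0, 16, 0], [1, -31, 0, 15, 0], [1, -24, 0, 13, 0], [1, -18, 0, 11, 0], [1, -12, 0, 9, 0]]}}

```text
time: 14.7
tool_pos: [489.9, -329.7, 104.6]
tcp_rot: [-3.14, 0.008, 0.004]
contact_force: [-4.3, 0.2, 2.7]
grip_width: 51.3
```

Run:
```python
from h import *
c=grab('wrist','wr15'); tilt(c,'green'); neck(c,-330)
go(405,-330,53,0)
```

```text
body rngs [[483.5, -352.2, 95.5], [495.5, -329.1, 131.1], [512.8, -305.7, 154.6]]
neck [[524.4, -355.2, 48.9], [534.3, -321.0, 50.2], [577.6, -302.6, 51.5]] 2436
neck [[509.5, -346.6, 59.0], [516.7, -329.7, 69.8], [523.4, -313.3, 80.2]] 1270
neck [281. 160.] [[511.0, -355.3, 49.1], [528.0, -326.5, 50.8], [577.0, -302.6, 78.8]] 4486
neck [357. 281.] [[502.1, -358.0, 143.6], [502.6, -357.1, 168.6], [503.2, -356.3, 186.0]] 228
t 14.75 at [ 490.8 -329.7  104.9] [-179.9    0.4    0.2] w 50.9 F [-2.7  0.8  4. ] MOVE [-85.5  -0.   52.5] spin 0.2 dist 100
```

View pics/wr15.png

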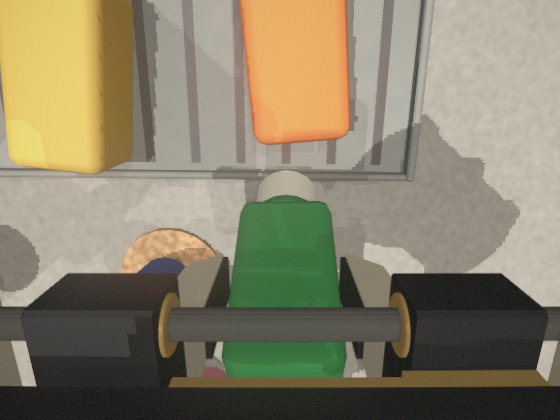

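Request:
{"name": "carry_out", "arguments": {"motion": [[1, -4, 0, 10, 0], [1, 2, 0, 12, 0], [1, 8, 0, 12, 0], [1, 14, 0, 12, 0], [1, 19, 0, 11, 0], [1, 24, 0, 10, 0], [1, 24, 0, 10, 0]]}}

```text
time: 15.62
tool_pos: [518.3, -332.0, 102.2]
tcp_rot: [3.135, -0.004, 0.004]
contact_force: [-5.5, 4.0, 35.3]
grip_width: 49.8
```

Run:
```python
from h import *
c=grab('wrist','wr16'); tilt(c,'green'); neck(c,-330)
c=grab('scene','sc16');i=cv2.imread('pics/sc16.png'); cv2.imwrite('pics/sc16c.png',cv2.resize(i[80:240,150:350],None,fx=3.5,fy=3.5))
go(405,-330,53,0)
```

```text
body rngs [[510.0, -353.2, 97.6], [515.1, -330.3, 129.3], [522.3, -307.1, 151.2]]
neck [[552.0, -305.7, 48.9], [564.6, -303.5, 50.2], [585.6, -302.4, 51.7]] 211
neck [[515.6, -344.4, 59.0], [520.6, -329.8, 69.0], [524.3, -315.0, 79.8]] 813
neck [273. 193.] [[523.5, -354.6, 49.0], [530.6, -321.6, 50.3], [580.1, -302.4, 62.4]] 1781
neck [213. 280.] [[529.5, -303.7, 141.3], [530.0, -302.8, 165.6], [530.6, -302.1, 183.4]] 212
t 15.72 at [ 518.1 -332.   102.2] [179.6  -0.2   0.3] w 49.3 F [-5.2  3.1 35.6] MOVE [-113.3   -2.8   48.8] spin 0.3 dist 123
```

View pics/wr16.png

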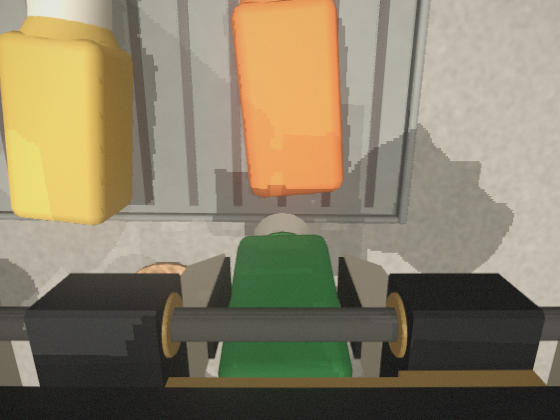

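View pics/sc16c.png

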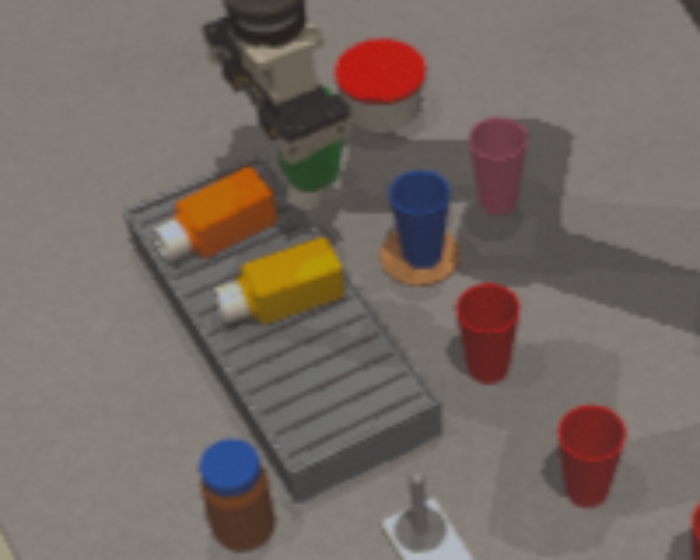

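Upward force is 35 N: the shoulder has seated on the rim, and the bottle is about 78° down with the neck at (280,225). That is near enough to vertical, so I lift clear.

Request:
{"name": "carry_out", "arguments": {"motion": [[1, -10, 0, -15, 0], [1, -30, 0, -40, 0], [1, -30, 0, -100, 0], [1, -30, 0, -160, 0], [1, -30, 0, -160, 0]]}}

```text
time: 16.35
tool_pos: [489.5, -332.6, 267.9]
tcp_rot: [3.127, -0.013, 0.004]
contact_force: [0.3, 0.3, -1.3]
grip_width: 49.5
```

Run:
```python
from h import *
c=grab('wrist','wr17'); tilt(c,'green'); neck(c,-330)
c=grab('scene','sc17');i=cv2.imread('pics/sc17.png'); cv2.imwrite('pics/sc17c.png',cv2.resize(i[40:200,150:350],None,fx=3.5,fy=3.5))
go(480,200,265,0)
```

```text
body rngs [[480.1, -354.2, 263.6], [490.6, -331.1, 293.7], [505.2, -307.8, 314.8]]
neck [[518.6, -358.9, 48.8], [534.0, -324.5, 50.4], [600.8, -301.7, 57.4]] 1737
neck [[501.0, -348.7, 227.5], [508.5, -331.2, 238.5], [515.6, -314.2, 248.9]] 1385
neck [276. 130.] [[518.6, -355.9, 48.8], [533.9, -324.6, 50.4], [595.2, -302.6, 57.5]] 1617
neck [282. 202.] [[500.1, -348.7, 227.6], [508.2, -330.6, 238.9], [515.5, -312.6, 261.5]] 1460
neck [213. 280.] [[500.1, -304.1, 306.7], [500.7, -303.1, 330.8], [501.3, -302.1, 349.2]] 279
neck [193. 352.] [[493.6, -303.6, 363.1], [496.5, -303.3, 370.3], [501.4, -303.0, 374.4]] 205
neck [375. 352.] [[493.6, -357.3, 362.6], [496.6, -357.0, 370.7], [501.8, -356.7, 375.0]] 214
t 16.45 at [ 487.5 -331.   262. ] [179.6  -0.3   0.2] w 49.0 F [-0.9  0.4 -1.8] MOVE [  -5.2 -531.    -6.9] spin 0.2 dist 531
```

View pics/wr17.png

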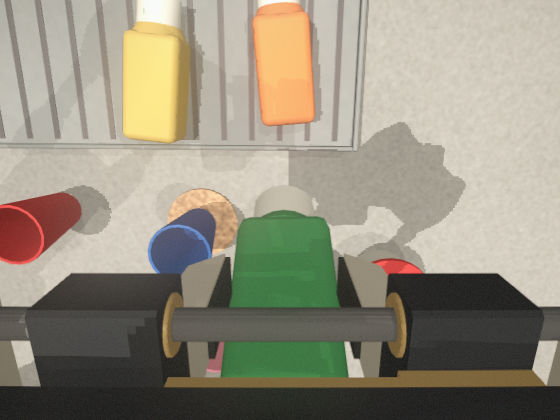

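View pics/sc17c.png

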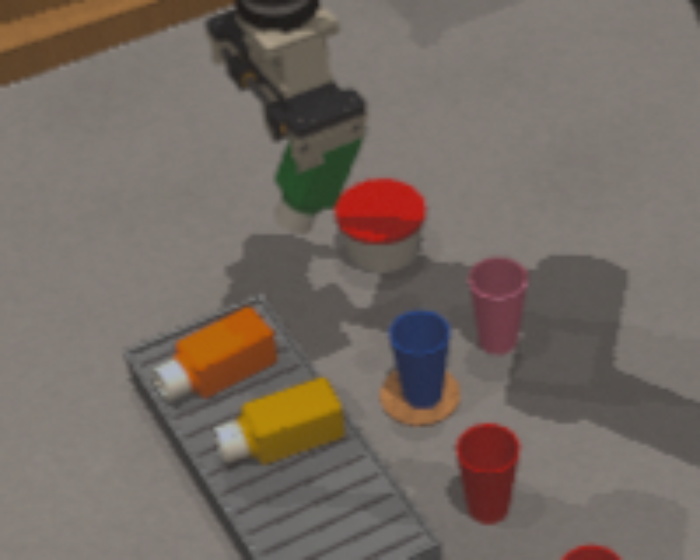

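```bash
cat >> h.py <<'E'
def prof(c,y0,tol=4,xr=(-40,110),zmin=40):
    W=world(c); o=bot.get_obs()['tool_pos']
    m=(abs(W[...,1]-y0)<tol)&(W[...,2]>zmin)&(W[...,0]>o[0]+xr[0])&(W[...,0]<o[0]+xr[1])
    v,u=np.where(m); 
    for r in np.unique(v)[::6]:
        k=v==r; p=W[v[k],u[k]]; col=c['color'][v[k],u[k]].mean(0).astype(int)
        print(r,np.median(p[:,0]).round(1),np.median(p[:,2]).round(1),col)
E
python3 - <<'E'
from h import *
c=grab('wrist'); prof(c,-331,zmin=180)
print(bot.get_obs()['tool_pos'],bot.get_obs()['tcp_rot'])
E
```

```text
180 517.7 224.8 [200 192 175]
186 514.9 229.4 [200 193 174]
192 512.1 233.8 [200 193 174]
198 509.7 238.9 [200 193 174]
204 507.2 243.2 [200 193 174]
210 506.4 253.0 [ 81 119  77]
216 504.8 259.4 [ 82 129  81]
222 503.0 264.5 [ 83 137  83]
228 500.9 268.3 [ 81 137  83]
234 498.9 272.3 [ 80 137  82]
240 496.9 275.7 [ 77 137  80]
246 494.9 279.2 [ 75 136  79]
252 493.1 282.6 [ 72 133  77]
258 491.3 285.9 [ 68 125  72]
264 489.5 289.2 [ 67 126  72]
270 487.7 292.1 [ 67 126  72]
276 486.0 295.1 [ 65 124  71]
282 484.5 298.2 [ 65 125  71]
288 482.8 301.0 [ 64 125  71]
294 481.2 303.7 [ 67 130  73]
300 479.9 306.7 [ 67 129  73]
306 478.4 309.5 [ 64 120  69]
312 518.9 379.8 [88 89 78]
318 518.3 381.4 [88 89 80]
324 517.3 382.4 [98 98 88]
330 516.2 383.0 [99 99 89]
336 514.4 382.8 [97 97 86]
342 470.2 324.0 [ 65 116  69]
348 468.8 326.2 [ 63 123  69]
354 467.6 328.4 [ 63 123  69]
360 466.3 330.4 [ 66 129  72]
366 465.3 332.7 [ 66 128  72]
372 464.5 335.2 [ 66 128  72]
378 510.2 391.6 [126 105  63]
384 509.8 393.0 [125 104  62]
390 513.6 398.8 [42 47 39]
396 513.6 400.4 [41 44 37]
402 513.7 401.9 [41 44 38]
408 513.5 403.2 [40 42 36]
414 513.6 404.6 [39 40 36]
[ 487.01183634 -330.5536636   260.67977345] [ 3.13621489e+00 -2.22739920e-03  4.26207493e-03]
```

The profile shows the bottle is 29° off vertical, and it slid in the grip. The pads now hold it about 64 mm from the mouth, near its front face. The computed mouth centre is TCP + (14, 0, −46). That is good enough to hook the mouth over a peg, where it can right itself. I carry it to the rack and measure the pegs on the way.

Request:
{"name": "carry_out", "arguments": {"motion": [[1, 0, -60, -5, 0], [1, 0, -120, -5, 0], [1, 0, -180, -5, 0], [1, 0, -240, -5, 0], [1, 0, -300, -5, 0], [1, 0, -360, -5, 0], [1, 0, -420, -5, 0], [1, 0, -480, -5, 0], [1, 0, -540, -5, 0], [1, 0, -540, -5, 0]]}}

```text
time: 17.75
tool_pos: [483.1, 213.0, 260.2]
tcp_rot: [3.136, 0.002, 0.01]
contact_force: [-0.0, -0.3, -0.6]
grip_width: 49.8
```

Run:
```python
from h import *
c=grab('wrist','wr18'); np.savez('pics/wr18.npz',**c)
go(500,250,265,0)
W=world(c);hs=cv2.cvtColor(c["color"],cv2.COLOR_RGB2HSV)
m=(W[...,2]>30)&(W[...,2]<112)&(W[...,0]>560)&(W[...,0]<650)
for q in comps(m,60):
    p=W[q[0]]; t=p[p[:,2]>np.nanpercentile(p[:,2],80)]; print('peg',q[2].round(),np.nanpercentile(p,[5,50,95],axis=0).round(1).tolist(),np.median(t,0).round(1),len(p))
m=(abs(W[...,2]-14)<5)&(hs[...,2]>150)&(hs[...,1]<50)
for cm,s,ce in comps(m,200): print('rack',ce.round(),cv2.minAreaRect(W[cm][:,:2].astype(np.float32)))
```

```text
t 17.8 at [483.4 210.9 260.4] [1.796e+02 1.000e-01 5.000e-01] w 49.1 F [ 0.6 -0.4 -1. ] MOVE [ 16.9 -39.   -4.8] spin 0.5 dist 43
peg [525.  57.] [[564.4, -62.9, 37.2], [603.8, -29.3, 50.0], [645.3, -4.4, 57.5]] [606.5  -7.8  54.6] 6512
peg [161.  43.] [[604.1, 323.0, 37.7], [609.3, 325.6, 90.1], [615.9, 333.4, 104.8]] [610.6 329.6 104.2] 554
peg [288.  48.] [[599.6, 205.1, 45.5], [604.0, 211.1, 101.7], [611.3, 216.4, 104.9]] [606.7 210.4 104.4] 308
peg [415.  57.] [[594.5, 86.7, 37.3], [599.7, 94.9, 90.4], [606.1, 97.1, 104.5]] [600.4  90.9 104. ] 536
rack [287.  56.] ((606.1195068359375, 210.1187286376953), (300.6311340332031, 59.79399490356445), 87.54610443115234)
```

View pics/wr18.png

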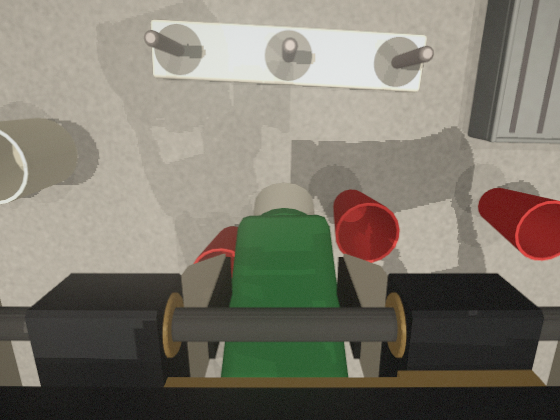

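The peg tops show at (151,38), (290,45) and (427,53). That gives peg feet at about (611,330), (606,210) and (601,90). I go to the far peg, stop above it and check.

Run:
```python
from h import *
go(592,330,200,0)
```

```text
t 17.8 at [483.4 210.9 260.4] [1.796e+02 1.000e-01 5.000e-01] w 49.1 F [ 0.6 -0.4 -1. ] MOVE [ 109.6 -118.6   59.5] spin 0.5 dist 172
```

Request:
{"name": "carry_out", "arguments": {"motion": [[1, 50, -60, 0, 0], [1, 80, -119, 0, 0], [1, 110, -119, 0, 0.5], [1, 110, -119, 30, 0.5], [1, 110, -119, 60, 0.5], [1, 110, -119, 60, 0.5]]}}

```text
time: 18.55
tool_pos: [591.1, 327.9, 195.3]
tcp_rot: [3.131, 0.01, -0.002]
contact_force: [0.9, -0.2, -0.9]
grip_width: 48.8
```

Run:
```python
from h import *
c=grab('wrist','wr19'); prof(c,330,zmin=90,xr=(0,80))
c=grab('scene','sc19');i=cv2.imread('pics/sc19.png'); cv2.imwrite('pics/sc19c.png',cv2.resize(i[180:340,200:400],None,fx=3.5,fy=3.5))
go(597,330,165,0)
```

```text
166 617.5 92.5 [129 121 111]
172 614.9 103.7 [147 139 128]
178 610.2 103.9 [159 149 138]
184 619.0 160.6 [185 178 160]
190 616.4 165.7 [185 178 160]
196 613.9 170.6 [184 177 159]
202 611.4 174.9 [184 177 159]
208 609.8 182.1 [ 77 110  72]
214 608.7 189.9 [ 71 103  67]
220 607.4 196.4 [ 76 124  76]
226 605.2 200.0 [ 74 123  74]
232 603.3 203.8 [ 71 123  73]
238 601.3 207.5 [ 69 122  72]
244 599.4 211.0 [ 66 121  70]
250 597.6 214.7 [ 62 113  65]
256 595.8 218.0 [ 60 113  64]
262 594.0 221.1 [ 60 113  65]
268 592.5 224.6 [ 60 115  65]
311 624.4 312.5 [71 73 64]
317 623.6 313.9 [81 82 73]
323 622.7 315.0 [86 86 76]
329 621.7 315.8 [87 87 79]
335 620.3 316.1 [86 86 76]
341 617.7 314.8 [68 83 63]
382 615.6 325.7 [112  92  54]
388 619.1 331.2 [42 44 34]
394 619.3 332.9 [35 39 32]
400 619.1 334.2 [34 37 31]
406 619.2 335.7 [34 36 31]
412 619.3 337.1 [33 35 30]
418 619.3 338.5 [33 35 31]
t 18.65 at [592.8 329.2 199.7] [ 1.796e+02  1.000e-01 -1.000e-01] w 48.9 F [ 0.4  0.5 -0.4] MOVE [ 4.2 -1.  34.7] spin -0.1 dist 35
```

View pics/sc19c.png

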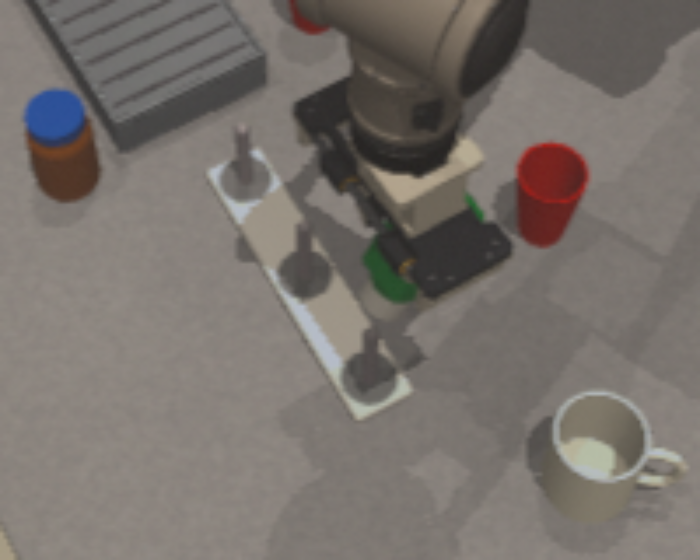

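View pics/wr19.png

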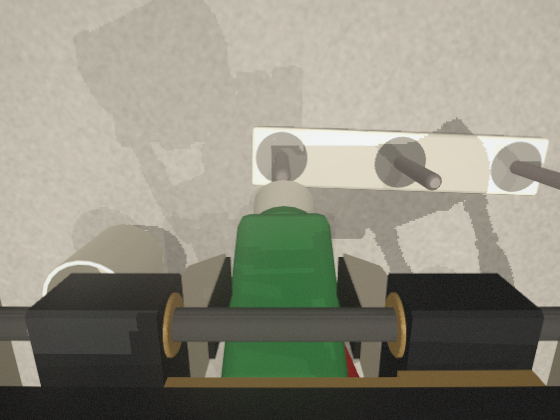

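The peg (282,160) and the neck (284,195) are in the same column, and the peg top at x≈612 sits 4–5 mm ahead of the mouth centre. I lower onto it.

Request:
{"name": "carry_out", "arguments": {"motion": [[1, 5, -1, 25, 0], [1, 5, -1, 42, 0], [1, 7, -1, 52, 0], [1, 9, -1, 62, 0], [1, 11, -1, 72, 0], [1, 11, -1, 72, 0]]}}

```text
time: 19.4
tool_pos: [603.5, 329.5, 126.9]
tcp_rot: [3.134, 0.003, -0.002]
contact_force: [-0.2, -0.5, -0.9]
grip_width: 48.9
```

Run:
```python
from h import *
c=grab('wrist','wr20'); prof(c,330,zmin=40,xr=(0,80))
go(597,330,165,0)
```

```text
181 632.5 88.3 [158 151 135]
187 629.9 93.5 [184 177 159]
193 627.3 98.6 [184 177 158]
199 624.8 103.5 [184 177 159]
205 622.3 107.9 [183 176 158]
211 621.8 118.3 [ 73 107  68]
217 620.3 124.5 [ 75 119  74]
223 618.3 129.1 [ 74 123  75]
229 616.3 132.9 [ 72 123  73]
235 614.3 136.9 [ 71 123  73]
241 612.3 140.4 [ 67 121  70]
247 610.2 143.4 [ 67 121  70]
253 608.7 147.6 [ 61 112  64]
259 606.9 150.8 [ 60 112  63]
265 605.2 154.1 [ 58 112  63]
271 603.9 157.9 [ 63 121  68]
313 635.7 244.8 [71 73 63]
319 635.0 246.2 [80 81 72]
325 634.1 247.2 [88 87 78]
331 632.8 247.6 [87 87 78]
337 631.0 247.5 [84 85 75]
378 627.1 256.3 [113  94  55]
384 627.0 257.9 [112  92  54]
390 630.7 263.6 [36 40 32]
396 630.8 265.2 [35 38 32]
402 630.7 266.5 [34 37 31]
408 630.8 268.0 [34 36 31]
414 630.7 269.3 [33 35 30]
t 19.45 at [603.7 329.7 127.5] [ 1.796e+02  1.000e-01 -1.000e-01] w 49.0 F [-0.1  0.3 -1. ] MOVE [ -6.8  -0.  -37.4] spin -0.1 dist 38
```

View pics/wr20.png

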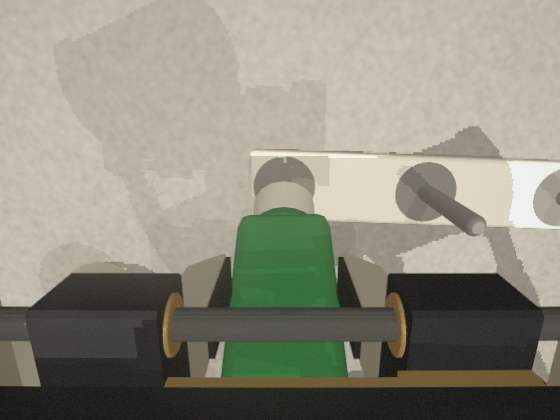

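There is no contact force and the peg has vanished inside the mouth, so it is hooked. I push forward to right the bottle against the peg.

Request:
{"name": "carry_out", "arguments": {"motion": [[1, 6, 0, 4, 0], [1, 12, 0, 6, 0], [1, 18, 0, 8, 0], [1, 24, 0, 10, 0], [1, 30, 0, 12, 0], [1, 30, 0, 12, 0]]}}

```text
time: 20.2
tool_pos: [633.7, 329.4, 114.9]
tcp_rot: [3.134, 0.003, -0.002]
contact_force: [-1.9, 0.1, -0.3]
grip_width: 49.4
```

Run:
```python
from h import *
c=grab('wrist','wr21'); prof(c,330,zmin=40,xr=(0,50))
go(597,330,165,0)
```

```text
213 639.6 70.5 [154 148 132]
219 637.9 77.9 [174 167 149]
225 636.4 85.5 [175 168 150]
231 634.9 92.3 [163 159 140]
237 637.7 110.0 [ 76 117  73]
243 636.3 115.6 [ 75 117  73]
249 635.1 121.3 [ 69 111  68]
255 634.2 127.2 [ 67 110  67]
308 666.1 230.8 [60 62 53]
314 665.9 233.2 [77 78 69]
320 665.0 234.2 [85 86 76]
326 664.1 235.3 [91 90 82]
332 662.7 235.7 [91 90 80]
338 661.1 235.6 [87 87 78]
379 657.4 244.7 [116  96  57]
385 657.3 246.2 [116  95  56]
391 660.9 251.8 [38 41 34]
397 661.0 253.4 [37 40 33]
403 661.0 254.9 [36 39 33]
409 661.0 256.3 [36 37 32]
415 660.9 257.5 [35 36 32]
t 20.25 at [633.5 329.4 115.1] [ 1.796e+02  2.000e-01 -1.000e-01] w 49.1 F [-0.8 -0.4 -1.2] MOVE [-36.7  -0.1 -49.8] spin -0.1 dist 62
```

View pics/wr21.png

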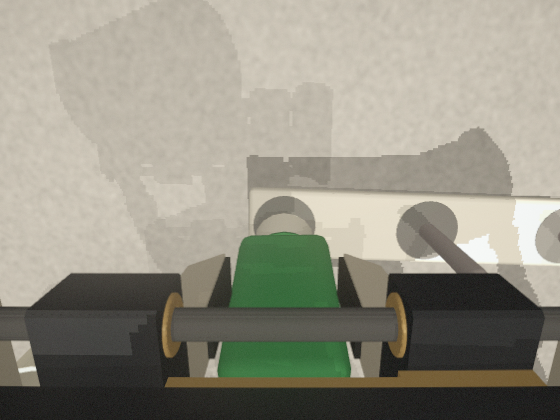

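Off-vertical is down to about 12°. I keep righting it while lowering.

Request:
{"name": "carry_out", "arguments": {"motion": [[1, 5, 0, 6, 0], [1, 8, 0, 14, 0], [1, 10, 0, 22, 0], [1, 12, 0, 30, 0], [1, 12, 0, 38, 0], [1, 12, 0, 38, 0]]}}

```text
time: 21.0
tool_pos: [645.2, 328.9, 75.9]
tcp_rot: [3.134, 0.004, -0.002]
contact_force: [0.3, -1.0, -1.1]
grip_width: 47.9
```

Run:
```python
from h import *
c=grab('wrist','wr22'); prof(c,330,zmin=20,xr=(-10,50))
go(597,330,165,0)
```

```text
230 638.8 31.0 [163 156 139]
236 637.8 39.7 [168 161 144]
242 637.3 49.1 [163 156 139]
248 642.1 70.2 [ 70 109  68]
254 641.5 77.5 [ 70 109  68]
260 641.1 84.5 [ 67 108  66]
266 640.5 90.7 [ 66 111  66]
272 640.1 96.9 [ 63 106  63]
278 639.7 102.8 [ 59 105  60]
284 639.1 107.9 [ 58 105  60]
290 638.9 113.4 [ 57 104  60]
296 638.3 117.9 [ 56 104  59]
302 638.1 122.8 [ 55 104  58]
308 677.5 191.6 [62 64 56]
314 677.6 194.3 [79 79 70]
320 676.7 195.3 [87 87 77]
326 675.7 196.2 [93 93 84]
332 674.4 196.7 [93 92 82]
338 672.7 196.6 [89 89 80]
344 635.9 149.5 [ 52 102  57]
350 635.8 153.0 [ 54 105  58]
356 635.7 156.2 [ 60 114  66]
382 669.0 206.4 [118  98  58]
388 672.6 212.1 [46 48 37]
394 672.6 213.7 [38 41 34]
400 672.5 215.0 [37 40 34]
406 672.5 216.5 [36 39 33]
412 672.5 217.8 [35 37 33]
418 672.5 219.1 [35 36 32]
t 21.05 at [645.5 329.   76.6] [ 1.796e+02  2.000e-01 -1.000e-01] w 47.6 F [ 0.6  0.  -0.9] MOVE [-48.8  -0.2 -88.3] spin -0.1 dist 101
```

It is nearly vertical (4°). I lower the last stretch and release.

Request:
{"name": "carry_out", "arguments": {"motion": [[1, 0, 0, 6, 0], [1, 0, 0, 11, 0], [1, 0, 0, 11, 0], [0.4, 0, 0, 11, 0], [0.25, 0, 0, 11, 0], [0.15, 0, 0, 11, 0], [0.15, 0, 0, 11, 0], [0.15, 0, 0, 11, 0]]}}

```text
time: 22.05
tool_pos: [645.4, 329.0, 65.7]
tcp_rot: [3.134, 0.003, -0.002]
contact_force: [0.5, -1.4, -0.2]
grip_width: 78.0
```

Run:
```python
from h import *
c=grab('wrist','wr23'); prof(c,330,zmin=20,xr=(-20,40))
c=grab('scene','sc23');i=cv2.imread('pics/sc23.png'); cv2.imwrite('pics/sc23c.png',cv2.resize(i[180:340,200:400],None,fx=3.5,fy=3.5))
go(597,330,165,0)
```

```text
232 637.8 21.1 [152 146 129]
238 638.2 33.4 [115 127 101]
244 645.6 62.0 [ 66 100  63]
250 645.6 70.6 [65 99 63]
256 646.0 79.6 [ 64 100  62]
262 645.6 86.2 [ 63 100  62]
268 645.8 93.5 [ 62 102  61]
274 645.7 99.7 [ 62 102  61]
280 645.8 105.9 [59 99 59]
286 645.7 111.5 [57 97 58]
292 645.9 117.1 [55 97 57]
298 645.7 121.7 [55 98 57]
304 645.7 126.4 [54 97 57]
310 677.8 182.6 [70 71 62]
316 677.4 184.4 [85 85 76]
322 676.5 185.5 [86 86 77]
328 675.6 186.5 [89 88 79]
334 673.9 186.4 [86 86 77]
340 672.1 186.1 [79 80 70]
346 638.6 143.9 [ 60 117  65]
352 636.3 144.2 [ 60 117  65]
358 633.7 144.4 [ 58 116  65]
364 630.9 144.1 [ 59 116  65]
370 628.0 143.9 [ 59 116  64]
376 625.7 144.4 [ 58 115  63]
382 669.0 196.2 [111  92  54]
388 672.7 201.9 [43 45 34]
394 672.7 203.4 [36 40 33]
400 672.5 204.7 [35 38 31]
406 672.8 206.4 [34 36 31]
412 672.5 207.5 [33 35 30]
418 672.5 208.8 [33 34 30]
t 22.15 at [645.4 328.9  65.6] [ 1.796e+02  2.000e-01 -1.000e-01] w 78.0 F [-0.3 -0.3 -0.1] MOVE [-48.7  -0.2 -99.2] spin -0.1 dist 111
```

View pics/sc23c.png

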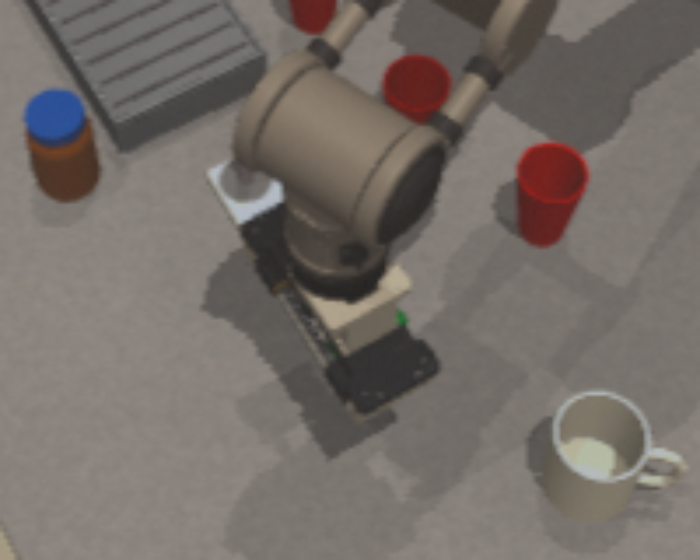

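View pics/wr23.png

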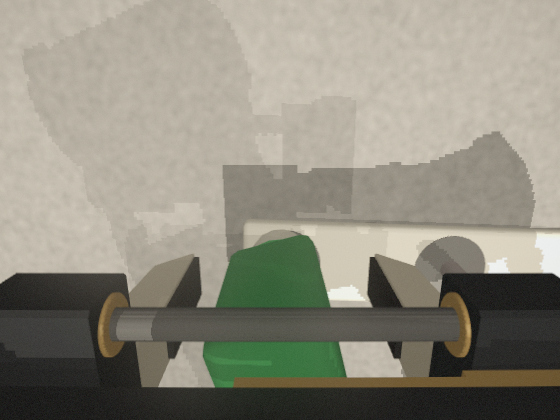

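The green bottle now stands vertical on the far peg: its top face is at z=144, which means the rim is on the base (14+130). I withdraw straight up and go to the yellow bottle.

Request:
{"name": "carry_out", "arguments": {"motion": [[0.15, 0, 0, -40, 0], [0.15, 0, 0, -100, 0], [0.15, 0, 0, -160, 0], [0.15, 0, 0, -220, 0], [0.2, -60, 60, -220, 0], [0.2, -100, 120, -220, 0], [0.2, -140, 180, -220, 0], [0.2, -140, 240, -220, 0], [0.2, -140, 300, -220, 0], [0.2, -140, 360, -220, 0]]}}

```text
time: 23.4
tool_pos: [505.9, 0.2, 289.2]
tcp_rot: [3.134, 0.002, -0.002]
contact_force: [0.7, -0.7, -0.0]
grip_width: 73.6
```

Run:
```python
from h import *
go(490,-210,285,-7)
```

```text
t 23.4 at [5.059e+02 2.000e-01 2.892e+02] [ 1.796e+02  1.000e-01 -1.000e-01] w 73.6 F [ 0.7 -0.7 -0. ] MOVE [-15.5 210.2   5.9] spin 6.9 dist 211
```

Request:
{"name": "carry_out", "arguments": {"motion": [[0.2, -15, 60, 5, 2], [0.2, -15, 120, 5, 4], [0.2, -15, 180, 5, 7], [0.2, -15, 210, 5, 7], [0.2, -15, 210, 5, 7]]}}

```text
time: 24.02
tool_pos: [490.2, -211.8, 285.5]
tcp_rot: [3.134, 0.002, -0.127]
contact_force: [-0.7, -0.2, 0.1]
grip_width: 73.3
```

Run:
```python
from h import *
c=grab('wrist','wr24'); print(bottles(c)); t=grab('top','top24'); print(cups(t),cups(t,'blue'))
go(562.5,-206.5,180,-7)
```

```text
{'yellow': [([276.0, 91.0], [583.0, -209.3], [50.1, 99.1], 83.2, np.float64(102.7), np.int32(1483))], 'orange': [([392.0, 52.0], [596.1, -332.7], [97.4, 50.6], 5.0, np.float64(102.9), np.int32(6514))]}
[([314.0, 239.0], np.float64(434.4), np.float64(-57.7), np.float64(30.5), np.float64(102.5), np.int32(301)), ([245.0, 242.0], np.float64(430.1), np.float64(125.5), np.float64(30.5), np.float64(103.7), np.int32(319)), ([190.0, 261.0], np.float64(380.4), np.float64(273.9), np.float64(30.8), np.float64(102.5), np.int32(351)), ([458.0, 272.0], np.float64(337.9), np.float64(-461.3), np.float64(37.6), np.float64(68.1), np.int32(1198))] [([294.0, 129.0], np.float64(739.9), np.float64(-13.8), np.float64(19.3), np.float64(115.2), np.int32(283)), ([378.0, 240.0], np.float64(418.5), np.float64(-228.6), np.float64(26.4), np.float64(102.5), np.int32(88))]
t 24.12 at [ 490.4 -209.4  285.8] [ 1.796e+02  1.000e-01 -7.100e+00] w 73.3 F [-0.   0.4  0.4] MOVE [ 71.3 -12.6 105.6] spin -0.1 dist 128
```

View pics/wr24.png

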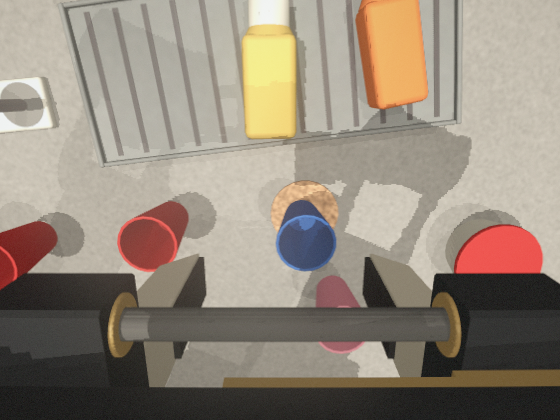

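View pics/top24.png

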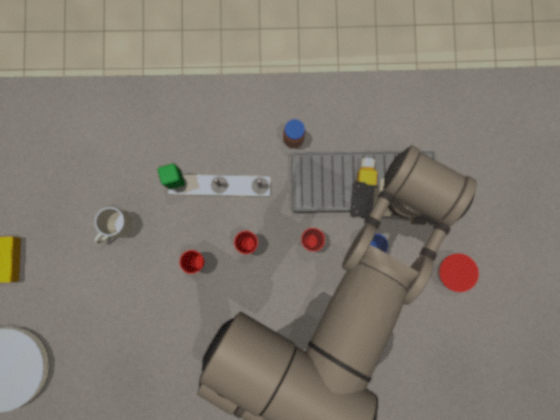

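Green stands on the far peg in the top view at (170,176). Yellow is centred under the jaws at (270,80). Orange was nudged slightly earlier and now lies at about (596,−333), 5°. I grip yellow 30 mm from its closed end.

Request:
{"name": "carry_out", "arguments": {"motion": [[0.2, 60, -13, 0, 0], [0.2, 71, -13, 40, 0], [0.2, 71, -13, 100, 0], [0.2, 71, -13, 160, 0], [0.2, 71, -13, 215, 0], [0.2, 71, -13, 226, 0], [0.2, 71, -13, 226, 0], [1, 71, -13, 226, 0], [1, 71, -13, 226, 0], [1, 71, -13, 226, 0]]}}

```text
time: 25.38
tool_pos: [562.7, -207.4, 61.2]
tcp_rot: [3.133, -0.001, -0.124]
contact_force: [-0.8, -0.1, 4.9]
grip_width: 51.2
```

Request:
{"name": "carry_out", "arguments": {"motion": [[1, 0, 0, 0, 0], [1, 0, 0, -40, 0], [1, 0, 0, -80, 0], [1, 0, 0, -120, 0], [1, 0, 0, -140, 0], [1, 0, 0, -140, 0]]}}

```text
time: 26.12
tool_pos: [563.3, -206.5, 202.5]
tcp_rot: [3.132, -0.004, -0.124]
contact_force: [0.3, 0.1, -1.7]
grip_width: 51.0
```

Run:
```python
from h import *
c=grab('wrist','wr25'); 
go(385,-335,200,0)
```

```text
t 26.18 at [ 562.6 -206.2  200.9] [ 1.795e+02 -1.000e-01 -7.100e+00] w 50.9 F [ 0.2  0.6 -2.3] MOVE [-160.2  149.8    2. ] spin -7.1 dist 219
```

View pics/wr25.png

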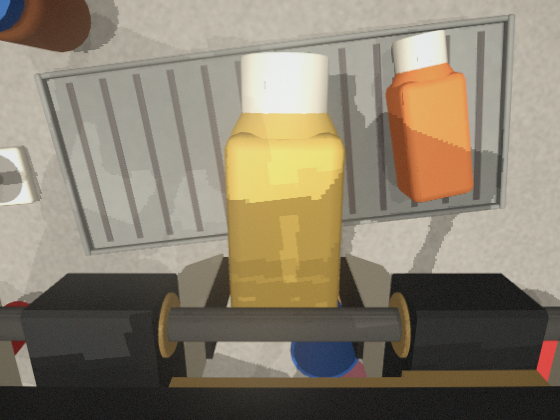

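Request:
{"name": "carry_out", "arguments": {"motion": [[1, -60, 56, 0, -7], [1, -110, 103, 0, -7], [1, -160, 150, 0, -7], [1, -160, 150, 0, -7], [1, -160, 150, 0, -7], [1, -160, 150, 50, -7], [1, -160, 150, 100, -7], [1, -160, 150, 140, -7], [1, -160, 150, 153, -7], [1, -160, 150, 153, -7]]}}

```text
time: 27.42
tool_pos: [385.4, -335.8, 48.5]
tcp_rot: [3.135, 0.001, -0.001]
contact_force: [0.1, 0.2, -0.8]
grip_width: 50.9
```

Run:
```python
from h import *
c=grab('wrist','wr26'); prof(c,-335,zmin=30,xr=(0,140))
go(385,-335,48,0)
```

```text
51 483.7 80.4 [189 183 168]
57 481.3 82.1 [239 241 239]
63 479.0 81.9 [239 241 240]
69 476.7 82.0 [240 242 240]
75 474.4 82.0 [240 242 241]
81 472.1 81.9 [241 243 241]
87 469.8 82.3 [241 243 241]
93 467.4 81.9 [242 243 241]
99 465.1 81.9 [242 243 241]
105 462.7 82.1 [242 243 241]
111 460.3 82.3 [242 243 240]
117 457.9 83.2 [240 215 133]
123 455.5 84.4 [240 215 132]
129 453.2 85.6 [240 215 129]
135 450.9 87.1 [240 214 127]
141 448.5 87.4 [240 208 122]
147 446.1 88.2 [241 221 129]
153 443.8 88.9 [242 230 135]
159 441.3 88.8 [241 228 132]
165 438.8 88.7 [241 227 131]
171 436.2 88.7 [241 223 127]
177 433.7 88.8 [240 219 124]
183 431.1 88.8 [240 215 120]
189 428.6 88.9 [240 214 120]
195 425.9 88.8 [239 213 119]
201 423.3 89.0 [239 213 118]
207 420.7 89.2 [193 160  81]
213 417.9 88.9 [203 169  87]
219 415.2 88.9 [202 169  87]
225 412.5 89.2 [201 168  87]
231 409.8 89.4 [200 167  86]
237 406.9 89.1 [200 167  85]
243 404.1 89.2 [199 167  85]
249 401.3 89.4 [199 166  85]
255 398.4 89.3 [198 166  84]
261 395.5 89.3 [184 152  76]
267 392.3 88.9 [184 153  77]
273 389.5 89.2 [184 152  76]
279 386.6 89.5 [169 140  68]
311 417.6 165.9 [83 76 65]
317 416.9 167.3 [91 85 75]
323 416.2 168.7 [94 89 78]
329 414.9 169.1 [95 89 81]
335 413.5 169.4 [92 88 79]
341 410.9 168.2 [100  95  85]
382 408.9 179.2 [114  93  58]
388 412.4 184.8 [51 47 41]
394 412.4 186.3 [44 41 38]
400 412.3 187.7 [42 40 37]
406 412.5 189.3 [39 37 35]
412 412.3 190.5 [36 35 32]
418 412.3 191.8 [35 34 32]
t 27.48 at [ 386.  -336.6   49.6] [ 1.795e+02 -0.000e+00 -1.000e-01] w 51.4 F [ 0.9 -0.7 -1.2] MOVE [-1.  -1.7  1.6] spin -0.1 dist 2
```

The profile is clean: the bottle is level, the mouth is at x=484.5, and its centre is at z=62. I push to the wall and lift along the arc.

Request:
{"name": "carry_out", "arguments": {"motion": [[1, 20, 0, 0, 0], [1, 30, 0, 0, 0], [1, 36, 0, 0, 0], [1, 37, 0, -5, 0], [1, 39, 0, -10, 0], [1, 41, 0, -15, 0], [1, 43, 0, -20, 0], [1, 45, 0, -25, 0], [1, 47, 0, -30, 0]]}}

```text
time: 28.6
tool_pos: [433.2, -336.3, 80.0]
tcp_rot: [3.133, -0.001, -0.001]
contact_force: [-2.6, -0.1, -2.8]
grip_width: 51.3
```

```bash
cat >> h.py <<'E'
def prof2(c,y0,k,a=70):
    # fit front/top face line in x-z plane of body colour k near plane y0; give tilt & mouth estimate
    W=world(c); hs=cv2.cvtColor(c["color"],cv2.COLOR_RGB2HSV); o=bot.get_obs()['tool_pos']
    lo,hi=H[k]; col=(hs[...,0]>=lo)&(hs[...,0]<=hi)&(hs[...,1]>a)
    m=(abs(W[...,1]-y0)<5)&(W[...,2]>o[2]-60)&(abs(W[...,0]-o[0]-30)<110)
    p=W[m&col][:,[0,2]]; p=p[np.isfinite(p[:,0])]
    vx,vy,x0,z0=cv2.fitLine(p.astype(np.float32),cv2.DIST_HUBER,0,0.01,0.01).ravel()
    if vx<0: vx,vy=-vx,-vy
    th=np.degrees(np.arctan2(-vy,vx)); u=np.array([vx,vy]); n=np.array([-vy,vx])  # n outward (up/front)
    G=np.array([o[0],o[2]+19.]); d=(np.array([x0,z0])-G)@n
    w=(hs[...,1]<60)&(hs[...,2]>110)&m
    q=W[w][:,[0,2]]; q=q[np.isfinite(q[:,0])]; s=(q-G)@u; e=(q-G)@n
    ok=(abs(e-(d-6))<6)&(s>10)&(s<125)
    L=np.percentile(s[ok],99) if ok.sum()>10 else np.nan
    M=G+L*u+(d-26)*n
    print(f'tilt {th:.1f} front-face dist {d:.1f} mouth along {L:.1f} mouth centre world x,z {M.round(1)} rel TCP {(M-[o[0],o[2]]).round(1)}', 'TCP',o.round(1),'F',bot.get_obs()['contact_force'].round(1))
E
python3 - <<'E'
from h import *
c=grab('wrist','wr27'); prof2(c,-335,'yellow')
E
```

```text
tilt 15.5 front-face dist 20.3 mouth along 91.4 mouth centre world x,z [520.2  69.7] rel TCP [ 86.6 -10.9] TCP [ 433.6 -336.6   80.6] F [-2.6 -0.8 -0.8]
```

View pics/wr27.png

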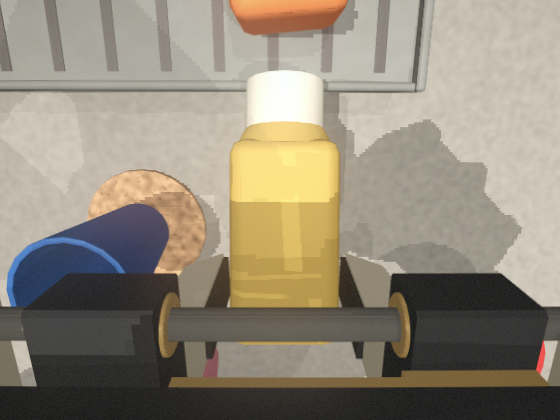

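Tilt is 15°, with a little slip along the grip. I back off, go lower, and push again.

Request:
{"name": "carry_out", "arguments": {"motion": [[1, -30, 0, 0, 0], [1, -30, 0, 20, 0], [1, -30, 0, 38, 0], [1, -16, 0, 38, 0], [1, -9, 0, 38, 0], [1, -6, 0, 36, 0], [1, -5, 0, 30, 0], [1, -3, 0, 24, 0], [1, -1, 0, 18, 0], [1, 1, 0, 12, 0]]}}

```text
time: 29.9
tool_pos: [435.1, -336.9, 69.7]
tcp_rot: [3.131, -0.002, -0.001]
contact_force: [-1.6, -0.7, -1.6]
grip_width: 50.8
```

Run:
```python
from h import *
c=grab('wrist','wr28'); prof2(c,-335,'yellow')
```

```text
tilt 27.4 front-face dist 17.2 mouth along 116.7 mouth centre world x,z [535.3  27.8] rel TCP [ 99.5 -42.6] TCP [ 435.8 -337.2   70.4] F [-4.2  0.4  0.4]
```

Request:
{"name": "carry_out", "arguments": {"motion": [[1, -20, 0, 0, 0], [1, -20, 0, 25, 0], [1, -12, 0, 26, 0], [1, -4, 0, 26, 0], [1, 0, 0, 24, 0], [1, 4, 0, 18, 0], [1, 7, 0, 12, 0], [1, 11, 0, 6, 0], [1, 15, 0, 0, 0], [1, 19, 0, -5, 0]]}}

```text
time: 31.2
tool_pos: [455.0, -337.4, 77.3]
tcp_rot: [3.129, -0.002, -0.0]
contact_force: [-3.4, 1.0, 1.6]
grip_width: 50.1
```

```bash
sed -i 's/M=G+L/L=min(L,130) ; M=G+L/' h.py
python3 - <<'E'
from h import *
c=grab('wrist','wr29'); prof2(c,-336,'yellow')
E
```

```text
tilt 44.2 front-face dist 11.2 mouth along 79.3 mouth centre world x,z [502.6  30.9] rel TCP [ 46.5 -46.9] TCP [ 456.1 -337.7   77.8] F [-2.6  0.7  1.6]
```

View pics/wr29.png

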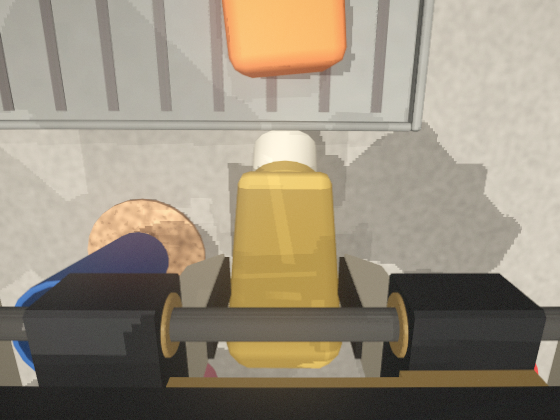

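Tilt is 44°, and the mouth (284,135) is still against the wall face. One more cycle, with less lift and more forward.

Request:
{"name": "carry_out", "arguments": {"motion": [[1, -15, 0, 2, 0], [1, -15, 0, 8, 0], [1, -6, 0, 8, 0], [1, 1, 0, 7, 0], [1, 6, 0, 3, 0], [1, 11, 0, -1, 0], [1, 16, 0, -5, 0], [1, 20, 0, -8, 0], [1, 24, 0, -11, 0]]}}

```text
time: 32.38
tool_pos: [475.1, -339.6, 93.4]
tcp_rot: [3.125, 0.002, -0.0]
contact_force: [-24.5, 1.0, 36.9]
grip_width: 47.2
```

```bash
python3 - <<'E'
from h import *
c=grab('wrist','wr30'); prof2(c,-336,'yellow')
E
```

```text
tilt -73.5 front-face dist 10.2 mouth along 106.2 mouth centre world x,z [521.7 210.3] rel TCP [ 45.2 116.3] TCP [ 476.5 -340.1   94. ] F [-23.1   0.8  34.5]
```

View pics/wr30.png

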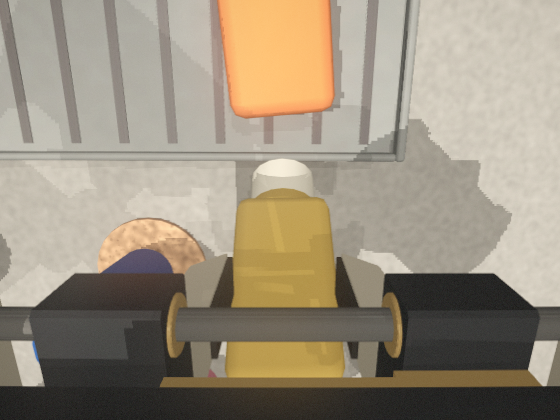

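Forces have risen (−24, +37 N), so I back off at once and look at the profile.

Request:
{"name": "carry_out", "arguments": {"motion": [[1, -6, 0, -6, 0], [1, -20, 0, -20, 0], [1, -20, 0, -40, 0], [1, -20, 0, -100, 0], [1, -20, 0, -160, 0], [1, -20, 0, -160, 0]]}}

```text
time: 33.17
tool_pos: [458.1, -338.6, 259.4]
tcp_rot: [3.116, -0.008, -0.0]
contact_force: [1.1, -0.3, -1.2]
grip_width: 47.0
```

```bash
python3 - <<'E'
from h import *
c=grab('wrist','wr31'); prof(c,-336,zmin=150,xr=(-60,80))
c=grab('scene','sc31');i=cv2.imread('pics/sc31.png'); cv2.imwrite('pics/sc31c.png',cv2.resize(i[40:200,150:350],None,fx=3.5,fy=3.5))
go(0,0,0,0)
E
```

```text
131 520.1 237.8 [235 227 209]
137 517.0 240.7 [251 247 227]
143 513.9 242.9 [251 247 227]
149 510.9 245.8 [251 247 228]
155 507.8 247.8 [251 247 227]
161 504.8 250.0 [251 247 227]
167 501.9 252.4 [249 244 222]
173 499.6 257.6 [210 179 106]
179 497.4 262.5 [209 178 103]
185 494.6 264.6 [220 189 108]
191 492.1 267.5 [213 182 103]
197 489.5 269.8 [201 170  94]
203 486.9 271.9 [201 169  92]
209 484.3 273.7 [202 169  91]
215 481.8 275.8 [203 170  90]
221 479.3 277.8 [203 171  90]
227 476.7 279.5 [203 171  89]
233 474.3 281.4 [204 172  90]
239 471.9 283.6 [204 172  90]
245 469.4 285.2 [205 173  90]
251 467.2 287.4 [205 173  89]
257 464.6 288.7 [194 162  83]
263 462.5 290.9 [185 153  77]
269 460.0 292.3 [182 150  75]
275 457.8 294.2 [195 163  84]
281 455.5 295.7 [181 150  75]
287 453.2 297.4 [181 151  76]
293 451.1 299.1 [189 158  80]
299 449.0 300.9 [180 149  75]
305 446.7 302.3 [180 149  75]
311 489.2 377.2 [94 84 71]
317 488.4 378.4 [102  94  81]
323 487.6 379.7 [106  98  84]
329 486.5 380.4 [108  99  87]
335 485.0 380.6 [106  98  84]
341 482.7 379.6 [130 110  73]
347 432.2 313.5 [194 162  83]
353 430.2 314.9 [195 163  84]
359 428.3 316.5 [195 163  83]
365 426.5 318.1 [195 163  84]
371 423.7 318.5 [197 164  84]
377 480.3 388.8 [170 139  73]
383 480.1 390.4 [128 104  61]
389 483.7 396.2 [63 52 38]
395 483.8 397.8 [59 49 37]
401 483.5 399.0 [57 48 38]
407 483.7 400.5 [52 45 36]
413 483.5 401.7 [48 42 35]
419 483.6 403.2 [46 41 35]
t 33.27 at [ 456.2 -336.8  253.8] [179.  -0.  -0.] w 46.9 F [ 0.5  0.6 -1.8] MOVE [-456.3 -341.3  247.5] spin -0.0 dist 621
```

View pics/sc31c.png

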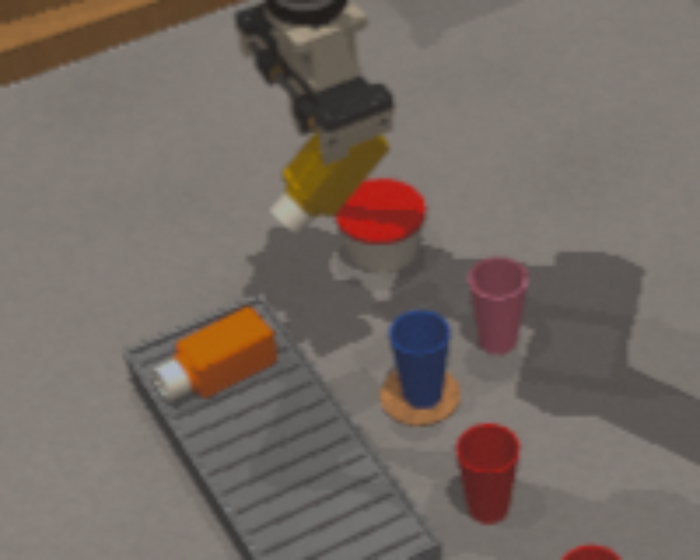

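Once free, the tilt is only 38°: it springs back after contact, and the bottle is now gripped mid-body (mouth 72 mm from the pads). Hooking the peg tip inside the mouth worked smoothly for green. I'll do that again on the middle peg, approaching along the row (yaw 90°) so that the gripper stays clear of green.

Request:
{"name": "carry_out", "arguments": {"motion": [[1, 10, -60, -6, -10], [1, 20, -120, -6, -20], [1, 30, -180, -6, -30], [1, 40, -240, -6, -40], [1, 50, -300, -6, -50], [1, 60, -350, -6, -60], [1, 70, -390, -6, -70], [1, 80, -420, -6, -80], [1, 90, -430, -6, -90], [1, 90, -430, -6, -90]]}}

```text
time: 34.52
tool_pos: [545.4, 93.8, 249.5]
tcp_rot: [-3.137, 0.018, 1.571]
contact_force: [0.3, -0.4, -1.3]
grip_width: 46.9
```

```bash
python3 - <<'E'
from h import *
go(606,110,255,90)
E
```

```text
t 34.52 at [545.4  93.8 249.5] [-179.8    1.    90. ] w 46.9 F [ 0.3 -0.4 -1.3] MOVE [16.1 60.6 -6. ] spin -0.0 dist 63
```

Request:
{"name": "carry_out", "arguments": {"motion": [[1, 16, 30, -6, 0], [1, 16, 61, -6, 0], [1, 16, 61, -6, 0]]}}

```text
time: 34.9
tool_pos: [606.7, 108.8, 252.7]
tcp_rot: [-3.134, 0.019, 1.566]
contact_force: [-0.6, -0.1, -1.8]
grip_width: 47.2
```

```bash
cat >> h.py <<'E'
def sprof(c,zmin,sr=(-60,90),tol=4,off=0,step=6):
    # profile in tool x (forward s) / world z plane through TCP
    W=world(c); o=bot.get_obs(); yaw=o['tcp_rot'][2]; u=np.array([np.cos(yaw),np.sin(yaw)]); v=np.array([-np.sin(yaw),np.cos(yaw)])
    D=W[...,:2]-o['tool_pos'][:2]; s=D@u; t=D@v
    m=(abs(t-off)<tol)&(W[...,2]>zmin)&(s>sr[0])&(s<sr[1])
    r,cc=np.where(m)
    print('TCP',o['tool_pos'].round(1))
    for k in np.unique(r)[::step]:
        i=r==k; print(k,'s',np.median(s[r[i],cc[i]]).round(1),'z',np.median(W[r[i],cc[i],2]).round(1),c['color'][r[i],cc[i]].mean(0).astype(int))
E
python3 - <<'E'
from h import *
c=grab('wrist','wr32'); sprof(c,150)
W=world(c)
m=(W[...,2]>60)&(W[...,2]<112)&(W[...,0]>560)&(W[...,0]<650)
for q in comps(m,60):
    p=W[q[0]]; t=p[p[:,2]>np.nanpercentile(p[:,2],80)]; print('peg',q[2].round(),np.median(t,0).round(1),len(p))
go(606,158.5,185,90)
E
```

```text
TCP [605.7 108.9 253.1]
132 s 60.6 z 228.9 [237 233 215]
138 s 57.5 z 231.5 [238 238 219]
144 s 54.4 z 233.8 [238 236 217]
150 s 51.4 z 236.2 [238 232 212]
156 s 48.6 z 239.2 [238 232 212]
162 s 45.6 z 241.2 [238 232 212]
168 s 42.8 z 244.0 [226 213 177]
174 s 40.6 z 249.2 [201 170 100]
180 s 38.5 z 254.2 [194 164  95]
186 s 35.9 z 256.6 [212 180 102]
192 s 33.5 z 259.9 [225 192 108]
198 s 30.9 z 261.8 [226 193 108]
204 s 28.3 z 263.9 [227 194 107]
210 s 25.8 z 266.1 [228 194 107]
216 s 23.4 z 268.4 [229 195 106]
222 s 20.8 z 270.2 [230 195 106]
228 s 18.5 z 272.4 [230 195 106]
234 s 16.0 z 274.3 [230 196 106]
240 s 13.6 z 276.2 [230 196 106]
246 s 11.2 z 278.1 [230 196 106]
252 s 8.8 z 279.8 [178 146  72]
258 s 6.6 z 281.9 [177 145  72]
264 s 4.4 z 283.9 [176 144  72]
270 s 2.1 z 285.6 [174 142  70]
276 s -0.1 z 287.3 [187 154  77]
282 s -2.3 z 289.1 [172 140  69]
288 s -4.4 z 291.1 [167 137  67]
294 s -6.5 z 292.9 [167 137  68]
300 s -8.7 z 294.5 [166 136  67]
306 s -10.8 z 296.3 [159 131  65]
312 s 34.0 z 369.9 [106  98  86]
318 s 33.1 z 371.2 [107 100  87]
324 s 32.4 z 372.5 [123 116 104]
330 s 31.0 z 372.8 [125 118 106]
336 s 29.4 z 372.8 [121 114 101]
342 s -22.8 z 306.4 [176 147  77]
348 s -24.5 z 308.2 [189 157  81]
354 s -26.8 z 309.4 [188 157  80]
360 s -28.5 z 311.2 [188 157  80]
366 s -30.8 z 312.2 [190 157  80]
372 s -33.2 z 313.2 [194 161  82]
378 s 25.3 z 381.7 [118  95  56]
384 s 25.2 z 383.3 [117  94  55]
390 s 29.1 z 389.0 [59 50 38]
396 s 28.8 z 390.2 [55 48 37]
402 s 29.3 z 392.1 [52 45 36]
408 s 29.0 z 393.2 [48 43 35]
414 s 29.1 z 394.6 [42 37 29]
peg [282.  68.] [605.7 210.7 104.7] 225
t 34.95 at [605.7 108.9 253.1] [-179.6    1.1   89.8] w 47.0 F [-1.3 -0.6 -1.9] MOVE [50.9  0.6 67.2] spin -0.2 dist 84
```

View pics/wr32.png

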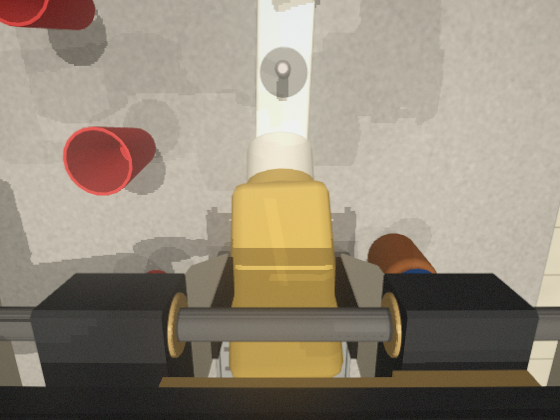

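Both are aligned: peg tip (282,68), neck (281,155). The tilt is 39°. The upper outer mouth edge is at (+62, −25) from the TCP, so I aim for TCP y=161 and lower to z≈141 to hook.

Request:
{"name": "carry_out", "arguments": {"motion": [[1, 30, 0, 0, 0], [1, 52, 0, 0, 0], [1, 52, 0, 40, 0], [1, 52, 0, 70, 0], [1, 52, 0, 85, 0], [1, 52, 0, 98, 0], [1, 52, 0, 110, 0], [1, 52, 0, 110, 0]]}}

```text
time: 35.95
tool_pos: [604.8, 158.7, 141.6]
tcp_rot: [-3.133, 0.019, 1.567]
contact_force: [0.1, -0.1, -1.9]
grip_width: 46.9
```

Run:
```python
from h import *
c=grab('wrist','wr33'); sprof(c,60,step=10)
go(606,161,141,90)
```

```text
TCP [605.2 158.8 142.3]
127 s 58.1 z 61.5 [145 137 124]
137 s 58.3 z 122.7 [235 235 216]
147 s 53.2 z 126.0 [234 228 209]
157 s 48.5 z 130.7 [234 228 209]
167 s 43.6 z 134.2 [208 185 124]
177 s 40.0 z 142.6 [198 167  94]
187 s 36.1 z 148.4 [222 189 105]
197 s 31.7 z 151.8 [223 189 104]
207 s 27.4 z 155.0 [225 190 103]
217 s 23.2 z 158.3 [225 191 104]
227 s 19.3 z 162.1 [226 192 104]
237 s 15.0 z 164.7 [228 193 104]
247 s 11.1 z 167.9 [228 194 105]
257 s 7.2 z 170.8 [177 145  71]
267 s 3.4 z 174.0 [228 195 104]
277 s -0.2 z 177.2 [174 143  71]
287 s -4.0 z 179.9 [170 139  69]
297 s -7.6 z 182.6 [165 135  66]
307 s -11.1 z 185.5 [114  96  55]
317 s 33.4 z 260.0 [112 104  92]
327 s 31.7 z 261.6 [123 116 104]
337 s 29.1 z 261.7 [119 111  99]
347 s -24.7 z 196.2 [187 156  79]
357 s -27.9 z 198.9 [187 156  79]
367 s -31.4 z 201.0 [189 156  79]
377 s 25.4 z 270.3 [157 127  65]
387 s 29.0 z 277.0 [88 72 45]
397 s 29.1 z 279.6 [53 46 35]
407 s 29.1 z 282.0 [47 42 33]
417 s 29.0 z 284.2 [42 38 32]
t 36.0 at [605.2 158.8 142.3] [-179.6    1.1   89.8] w 46.9 F [-0.4 -1.4 -0.8] MOVE [2.2 0.8 1.3] spin -0.2 dist 3
```

View pics/wr33.png

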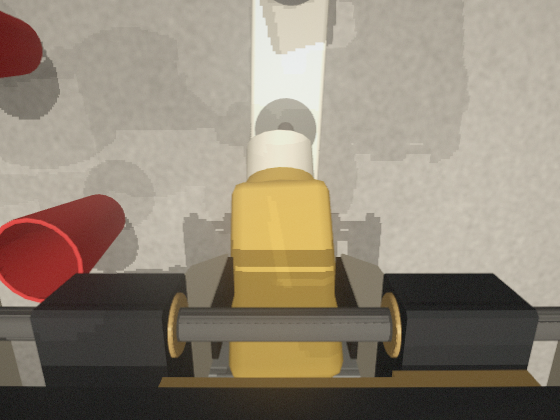

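Hooked: the peg disappears into the mouth at (284,135) with no force. I rotate by moving the pads forward and up around the peg tip.

Request:
{"name": "carry_out", "arguments": {"motion": [[1, 7, 0, -3, 0], [1, 13, 0, -6, 0], [1, 19, 0, -9, 0], [1, 25, 0, -11, 0], [1, 30, 0, -12, 0], [1, 30, 0, -12, 0]]}}

```text
time: 36.75
tool_pos: [605.4, 189.4, 153.8]
tcp_rot: [-3.134, 0.019, 1.567]
contact_force: [-1.2, -0.9, -1.0]
grip_width: 46.5
```

Run:
```python
from h import *
c=grab('wrist','wr34'); sprof(c,60,step=10)
go(606,161,141,90)
```

```text
TCP [605.4 189.1 153.7]
159 s 42.9 z 115.6 [214 206 187]
169 s 38.0 z 122.5 [226 218 199]
179 s 33.1 z 128.4 [226 218 199]
189 s 29.1 z 136.4 [175 147  87]
199 s 26.2 z 147.5 [184 154  87]
209 s 22.7 z 154.7 [211 178  98]
219 s 18.7 z 159.6 [210 178  96]
229 s 15.0 z 164.8 [212 178  95]
239 s 11.6 z 170.1 [212 179  94]
249 s 8.0 z 174.7 [165 135  67]
259 s 4.8 z 179.4 [166 135  66]
269 s 1.6 z 183.9 [167 137  67]
279 s -1.6 z 188.0 [164 133  65]
289 s -4.6 z 192.1 [159 128  62]
299 s -7.6 z 195.9 [158 128  63]
309 s 34.4 z 269.9 [81 73 60]
319 s 33.5 z 272.6 [109 103  91]
329 s 31.6 z 273.8 [123 116 105]
339 s 28.9 z 273.9 [117 110  98]
349 s -20.9 z 214.2 [166 136  67]
359 s -23.1 z 217.7 [173 142  69]
369 s -26.5 z 219.7 [188 156  79]
379 s 25.5 z 282.9 [115  92  53]
389 s 29.3 z 289.7 [55 47 35]
399 s 29.4 z 292.3 [50 44 34]
409 s 29.4 z 294.6 [44 39 31]
419 s 29.3 z 296.7 [39 35 30]
t 36.8 at [605.4 189.1 153.7] [-179.6    1.1   89.8] w 46.7 F [ 0.   0.5 -0.6] MOVE [-27.9   0.8  13.2] spin -0.2 dist 31
```

View pics/wr34.png

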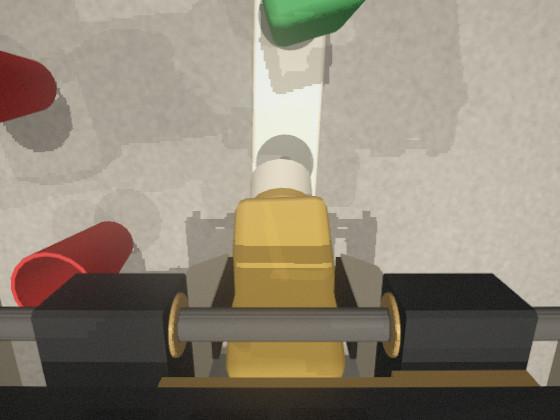

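Tilt is 54° and still hooked. I keep going forward, starting to lower.

Request:
{"name": "carry_out", "arguments": {"motion": [[1, 6, 0, 3, 0], [1, 12, 0, 5, 0], [1, 18, 0, 6, 0], [1, 24, 0, 6, 0], [1, 30, 0, 8, 0], [1, 35, 0, 10, 0], [1, 35, 0, 10, 0]]}}

```text
time: 37.67
tool_pos: [605.4, 224.4, 142.8]
tcp_rot: [-3.134, 0.019, 1.567]
contact_force: [-1.4, -0.2, 0.5]
grip_width: 41.5
```

Run:
```python
from h import *
c=grab('wrist','wr35'); sprof(c,60,step=10)
```

```text
TCP [605.5 224.2 143. ]
77 s 89.7 z 144.3 [120 198 126]
87 s 85.1 z 143.7 [112 181 114]
97 s 80.4 z 141.3 [ 98 144  93]
205 s 10.4 z 96.7 [204 197 178]
215 s 7.4 z 108.8 [204 196 177]
225 s 8.2 z 129.7 [188 159  90]
235 s 5.6 z 138.8 [188 157  86]
245 s 3.1 z 147.3 [152 125  67]
255 s 0.9 z 155.5 [151 123  63]
265 s -1.3 z 162.9 [186 154  79]
275 s -3.3 z 169.9 [150 122  60]
285 s -5.3 z 176.4 [149 121  59]
295 s -7.1 z 182.5 [148 120  59]
305 s -8.7 z 188.5 [148 120  60]
315 s 33.9 z 260.9 [99 92 82]
325 s 32.3 z 262.5 [123 116 106]
335 s 30.0 z 263.0 [120 114 103]
345 s -14.8 z 208.6 [148 119  59]
355 s -17.0 z 211.9 [159 130  64]
365 s -20.1 z 214.0 [185 154  78]
375 s -25.2 z 213.8 [193 161  81]
385 s 25.5 z 273.7 [115  93  54]
395 s 29.3 z 280.3 [53 46 36]
405 s 29.2 z 282.7 [48 43 35]
415 s 29.1 z 284.8 [43 39 33]
```

View pics/wr35.png

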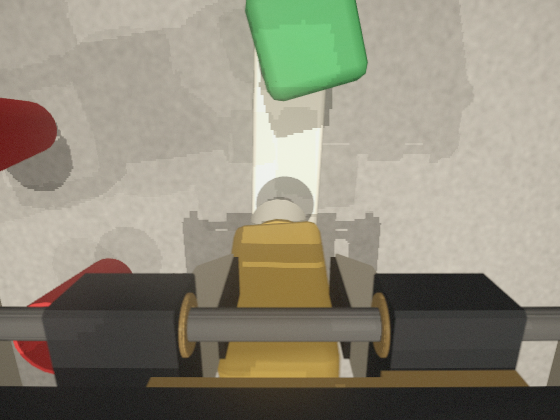

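It is 16° off vertical and seated over the peg, but the pads now hold only its front edge. I lower gently.

Request:
{"name": "carry_out", "arguments": {"motion": [[1, 0, 0, 10, 0], [1, 1, 0, 20, 0], [1, 2, 0, 30, 0], [1, 3, 0, 40, 0], [1, 3, 0, 40, 0]]}}

```text
time: 38.35
tool_pos: [611.0, 230.0, 109.7]
tcp_rot: [3.132, 0.011, 1.567]
contact_force: [3.7, 6.3, 25.8]
grip_width: 0.8
```

Run:
```python
from h import *
c=grab('wrist','wr36'); sprof(c,20,step=10)
c=grab('scene','sc36');i=cv2.imread('pics/sc36.png'); cv2.imwrite('pics/sc36c.png',cv2.resize(i[180:340,200:400],None,fx=3.5,fy=3.5))
```

```text
TCP [610.8 229.9 109.8]
73 s 90.0 z 145.1 [119 202 127]
83 s 86.2 z 144.0 [119 201 126]
93 s 82.3 z 144.4 [120 200 127]
103 s 78.4 z 142.7 [110 181 114]
113 s 74.2 z 138.8 [ 96 130  90]
208 s 10.2 z 68.6 [174 150  96]
218 s 8.9 z 85.3 [174 148  91]
228 s 7.8 z 100.2 [161 136  81]
238 s 6.5 z 112.6 [151 126  72]
248 s 5.7 z 124.5 [144 119  66]
258 s 11.3 z 149.1 [95 86 70]
268 s 11.3 z 159.3 [91 84 66]
278 s 12.9 z 171.3 [73 67 55]
288 s 13.0 z 179.4 [66 60 50]
298 s 36.8 z 226.8 [72 62 45]
308 s 36.2 z 230.0 [79 70 53]
318 s 34.7 z 231.8 [102  91  73]
328 s 33.0 z 233.1 [112 101  82]
338 s 31.0 z 234.0 [109  98  79]
348 s 28.3 z 233.8 [94 83 61]
358 s 18.6 z 225.1 [67 64 58]
368 s 24.7 z 236.0 [60 57 51]
378 s 24.6 z 238.9 [112  90  54]
388 s 28.1 z 245.5 [47 43 37]
398 s 28.2 z 248.1 [39 37 34]
408 s 28.3 z 250.6 [38 36 34]
418 s 28.1 z 252.6 [36 36 33]
```

View pics/wr36.png

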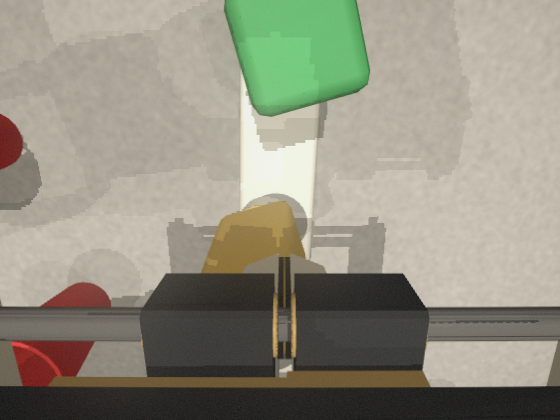

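View pics/sc36c.png

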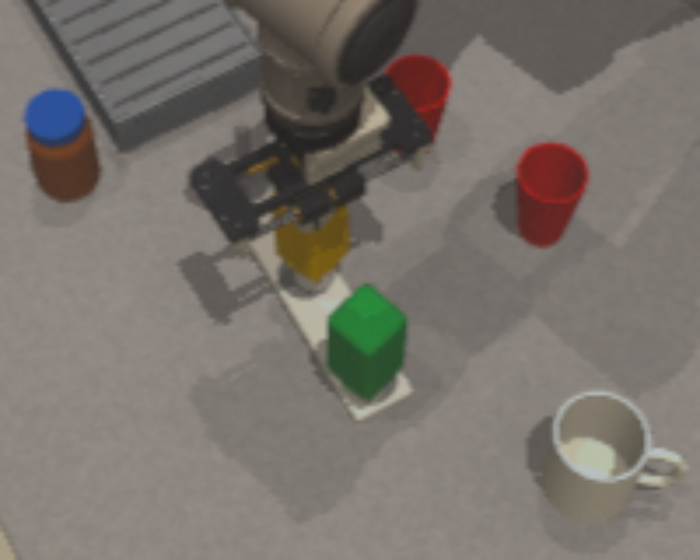

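The pads slid off, the fingers shut, and yellow dropped onto its peg (it is at (255,245), turned). I raise the hand straight up, open, and look.

Request:
{"name": "carry_out", "arguments": {"motion": [[1, 0, 0, -10, 0], [1, 0, 0, -40, 0], [1, 0, 0, -90, 0], [0.3, 0, 0, -140, 0], [0.2, -60, 0, -160, 0], [0.2, -110, 0, -160, 0], [0.2, -110, 0, -160, 0]]}}

```text
time: 39.33
tool_pos: [609.0, 118.2, 271.0]
tcp_rot: [3.133, 0.012, 1.563]
contact_force: [0.8, 0.5, -1.0]
grip_width: 35.6
```

Run:
```python
from h import *
c=grab('wrist','wr37'); 
W=world(c); hs=cv2.cvtColor(c['color'],cv2.COLOR_RGB2HSV)
for k in ('yellow','green'):
    lo,hi=H[k]; m=(hs[...,0]>=lo)&(hs[...,0]<=hi)&(hs[...,1]>90)&(W[...,2]>20)&(W[...,2]<200)
    for q in comps(m,200):
        p=W[q[0]]; t=p[p[:,2]>np.nanpercentile(p[:,2],90)-5]; r=cv2.minAreaRect(t[:,:2].astype(np.float32))
        print(k,q[2].round(),np.nanpercentile(p[:,2],[2,50,98]).round(1),r)
        A=np.c_[t[:,:2],np.ones(len(t))]; print(np.linalg.lstsq(A,t[:,2],rcond=None)[0].round(3))
c=grab('scene','sc37');i=cv2.imread('pics/sc37.png'); cv2.imwrite('pics/sc37c.png',cv2.resize(i[180:340,200:400],None,fx=3.5,fy=3.5))
go(0,0,0,0)
```

```text
yellow [267.  70.] [141.3 144.  145.6] ((598.2389526367188, 216.63742065429688), (47.9726448059082, 46.83899688720703), 15.65976619720459)
[-3.00000e-03 -1.70000e-02  1.49389e+02]
t 39.42 at [608.8 121.5 270.5] [179.5   0.6  89.7] w 43.7 F [-0.1  1.   0.2] MOVE [-121.2 -610.4  266.9] spin 89.7 dist 677
```

View pics/wr37.png

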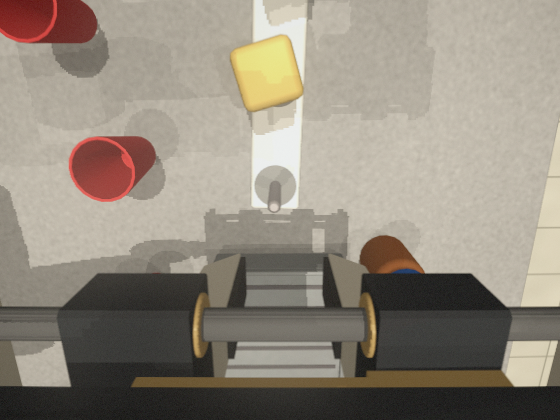

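View pics/sc37c.png

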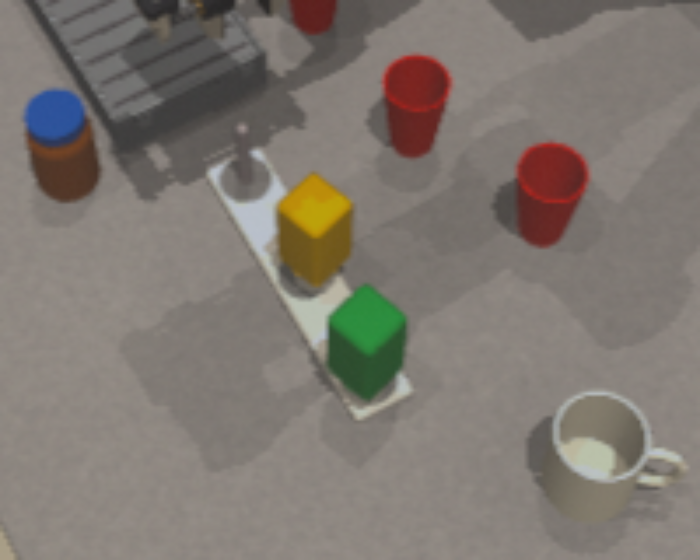

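Yellow stands flat (top at z=144) on the middle peg, next to green. Now orange. I'll grip it nearer its closed end to allow for slip.

Request:
{"name": "carry_out", "arguments": {"motion": [[0.2, -60, 12, -15, 10], [0.2, -120, 25, -15, 21], [0.2, -180, 40, -15, 32], [0.2, -240, 55, -15, 42], [0.2, -300, 70, -15, 53], [0.2, -350, 85, -15, 64], [0.2, -400, 100, -15, 74], [0.2, -440, 110, -15, 85], [0.2, -445, 115, -15, 85], [0.2, -445, 115, -15, 85]]}}

```text
time: 40.67
tool_pos: [719.3, -321.7, 285.3]
tcp_rot: [3.132, -0.005, 0.084]
contact_force: [-0.3, 0.0, 0.6]
grip_width: 73.7
```

Run:
```python
from h import *
c=grab('wrist','wr38'); print(bottles(c)); go(560,-336,180,5)
```

```text
{'orange': [([22.0, 126.0], [741.6, -33.0], [21.8, 56.7], 82.7, np.float64(86.8), np.int32(2124)), ([285.0, 272.0], [610.8, -332.1], [84.1, 50.6], 4.2, np.float64(102.8), np.int32(3160))]}
t 40.73 at [ 719.7 -321.3  288.1] [179.3  -0.5   4.9] w 73.4 F [-1.   0.2  0.3] MOVE [-161.3   -0.2  106.7] spin -0.1 dist 193
```

View pics/wr38.png

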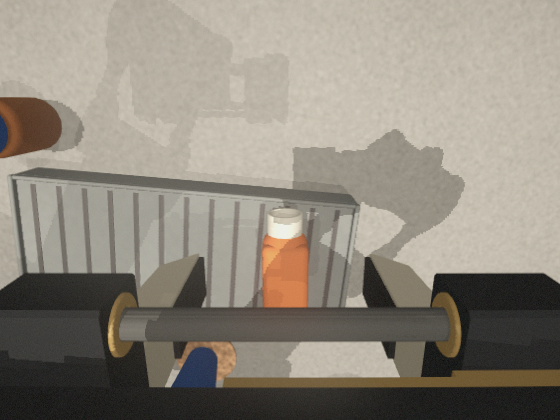

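I took the lateral sign the wrong way and overshot, with no harm done. I go back to hover over orange's near end.

Request:
{"name": "carry_out", "arguments": {"motion": [[0.2, -60, 0, 0, 0], [0.2, -120, 0, 0, 0], [0.2, -180, 0, 0, 0], [0.2, -220, 0, 0, 0], [0.2, -220, 0, 0, 0]]}}

```text
time: 41.35
tool_pos: [498.2, -338.5, 289.2]
tcp_rot: [3.126, -0.011, 0.086]
contact_force: [1.4, -0.8, 0.3]
grip_width: 73.4
```

Run:
```python
from h import *
c=grab('wrist','wr39'); print(bottles(c)); go(560,-336,60,5)
```

```text
{'orange': [([286.0, 76.0], [599.2, -333.4], [103.5, 50.6], 5.3, np.float64(103.0), np.int32(5694))]}
t 41.4 at [ 497.4 -339.2  289.8] [179.1  -0.6   4.9] w 73.5 F [ 2.  -1.6  0.9] MOVE [ 60.1  -1.6 230.4] spin -0.1 dist 238
```

View pics/wr39.png

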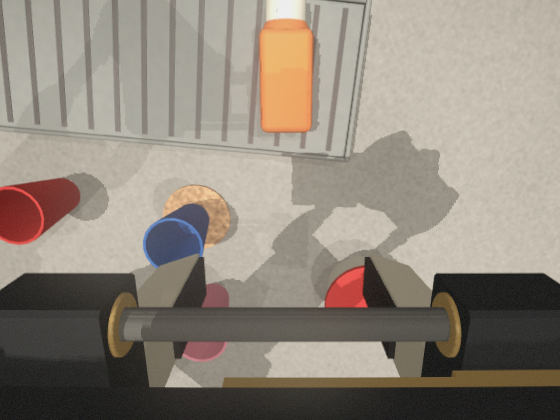

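Request:
{"name": "carry_out", "arguments": {"motion": [[0.2, 50, 3, 0, 0], [0.2, 68, 3, 40, 0], [0.2, 68, 3, 100, 0], [0.2, 68, 3, 160, 0], [0.2, 68, 3, 215, 0], [0.2, 68, 3, 230, 0], [0.2, 68, 3, 230, 0], [1, 68, 3, 230, 0], [1, 68, 3, 230, 0], [1, 68, 3, 230, 0]]}}

```text
time: 42.65
tool_pos: [568.9, -340.1, 62.4]
tcp_rot: [3.124, -0.013, 0.085]
contact_force: [-0.5, 1.8, 5.7]
grip_width: 50.9
```

Request:
{"name": "carry_out", "arguments": {"motion": [[1, 0, 0, 0, 0], [1, 0, 0, -40, 0], [1, 0, 0, -80, 0], [1, 0, 0, -110, 0], [1, 0, 0, -110, 0]]}}

```text
time: 43.28
tool_pos: [568.3, -339.3, 174.8]
tcp_rot: [3.121, -0.017, 0.085]
contact_force: [0.3, 0.3, -1.0]
grip_width: 50.5
```

Run:
```python
from h import *
c=grab('wrist','wr40'); sprof(c,80,sr=(0,140),step=14); go(375,-335,172,0)
```

```text
TCP [ 567.4 -338.5  172.4]
26 s 108.4 z 205.7 [241 242 235]
40 s 103.1 z 206.4 [249 251 248]
54 s 97.8 z 205.9 [251 252 249]
68 s 92.4 z 206.0 [252 253 249]
82 s 86.9 z 206.4 [252 252 249]
96 s 81.2 z 208.8 [248 180 123]
110 s 75.7 z 211.9 [249 177 116]
124 s 70.1 z 213.3 [250 192 120]
138 s 64.4 z 213.4 [250 190 116]
152 s 58.7 z 213.5 [250 181 110]
166 s 52.8 z 213.9 [250 180 109]
180 s 46.8 z 213.7 [250 176 106]
194 s 40.7 z 213.7 [249 175 105]
208 s 34.4 z 213.7 [248 179 106]
222 s 28.0 z 213.7 [223 138  83]
236 s 21.5 z 213.8 [223 136  81]
250 s 14.8 z 214.0 [216 131  78]
264 s 8.0 z 214.0 [203 120  71]
278 s 1.3 z 214.6 [204 121  71]
318 s 30.2 z 294.5 [97 85 78]
332 s 27.4 z 295.9 [104  96  87]
381 s 21.9 z 305.5 [124 102  66]
395 s 25.2 z 313.1 [48 46 42]
409 s 25.5 z 316.8 [44 42 39]
t 43.33 at [ 567.4 -338.5  172.4] [179.   -0.8   4.9] w 51.0 F [-0.8 -0.3 -1.7] MOVE [-191.4  -19.8   -2.6] spin 4.9 dist 192
```

View pics/wr40.png

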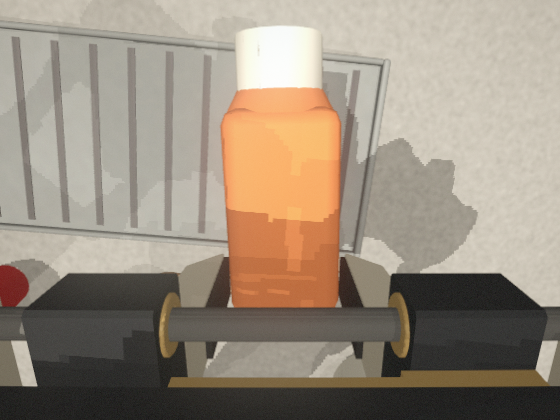

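Orange is held level, with the mouth 112 mm ahead of the pads. I take it to the wall.

Request:
{"name": "carry_out", "arguments": {"motion": [[1, -60, -6, 0, 5], [1, -120, -12, 0, 5], [1, -180, -19, 0, 5], [1, -187, -19, 0, 5], [1, -187, -19, 40, 5], [1, -187, -19, 80, 5], [1, -187, -19, 115, 5], [1, -187, -19, 126, 5], [1, -187, -19, 126, 5]]}}

```text
time: 44.45
tool_pos: [381.4, -337.3, 42.7]
tcp_rot: [3.126, -0.014, -0.002]
contact_force: [0.4, 0.6, -0.7]
grip_width: 50.5
```

Run:
```python
from h import *
c=grab('wrist','wr41'); sprof(c,30,sr=(60,140),step=10); go(403,-335,47,0)
```

```text
TCP [ 381.9 -337.9   43.8]
26 s 107.0 z 73.7 [247 247 240]
36 s 103.3 z 73.6 [254 255 253]
46 s 99.5 z 73.7 [255 255 253]
56 s 95.6 z 73.9 [255 255 253]
66 s 91.8 z 73.6 [255 255 253]
76 s 87.9 z 74.1 [255 255 252]
86 s 83.9 z 74.3 [255 255 252]
96 s 79.9 z 76.1 [255 185 128]
106 s 75.9 z 78.8 [255 182 122]
116 s 71.9 z 80.0 [255 181 118]
126 s 68.0 z 81.5 [255 198 125]
136 s 63.9 z 81.1 [255 197 122]
t 44.5 at [ 381.9 -337.9   43.8] [ 1.79e+02 -9.00e-01 -1.00e-01] w 50.8 F [ 0.3 -0.  -0.8] MOVE [21.2 -2.9 -2.9] spin -0.1 dist 22
```

Request:
{"name": "carry_out", "arguments": {"motion": [[1, 16, 0, 0, 0], [1, 24, 0, 0, 0], [1, 28, 0, -3, 0], [1, 29, 0, -8, 0], [1, 30, 0, -13, 0], [1, 31, 0, -18, 0], [1, 33, 0, -23, 0], [1, 35, 0, -28, 0], [1, 37, 0, -33, 0]]}}

```text
time: 45.62
tool_pos: [418.5, -337.5, 77.7]
tcp_rot: [3.124, -0.016, -0.002]
contact_force: [-1.4, 0.8, -2.1]
grip_width: 50.2
```

Run:
```python
from h import *
c=grab('wrist','wr42'); sprof(c,61,sr=(-20,140),step=14); go(403,-335,47,0)
```

```text
TCP [ 419.  -337.7   78.4]
40 s 104.4 z 90.3 [221 221 212]
54 s 98.5 z 91.1 [255 255 252]
68 s 92.4 z 92.2 [255 255 253]
82 s 86.2 z 93.8 [255 255 253]
96 s 80.1 z 94.8 [254 181 129]
110 s 74.0 z 100.7 [254 177 122]
124 s 68.0 z 103.4 [255 193 124]
138 s 62.0 z 104.9 [255 195 122]
152 s 56.0 z 106.0 [255 194 118]
166 s 49.9 z 107.3 [255 192 117]
180 s 43.7 z 108.4 [255 183 112]
194 s 37.6 z 109.7 [255 182 111]
208 s 31.4 z 110.9 [239 152  93]
222 s 25.1 z 112.0 [239 151  92]
236 s 18.8 z 113.2 [236 149  90]
250 s 12.4 z 114.3 [235 149  90]
264 s 6.0 z 115.6 [220 134  80]
278 s -0.3 z 117.0 [213 129  77]
292 s -6.8 z 118.2 [201 119  70]
306 s -13.5 z 119.3 [189 112  68]
320 s 28.5 z 197.6 [105  94  85]
334 s 25.7 z 198.9 [106  99  91]
383 s 20.6 z 208.9 [128 105  67]
397 s 24.2 z 216.7 [50 48 44]
411 s 24.0 z 219.9 [45 43 40]
t 45.67 at [ 419.  -337.7   78.4] [ 1.79e+02 -9.00e-01 -1.00e-01] w 49.7 F [-1.7  0.4  0.1] MOVE [-16.5  -3.3  31.1] spin -0.1 dist 35
```

Tilt is 11°. Next cycle starts lower and lifts longer.

Request:
{"name": "carry_out", "arguments": {"motion": [[1, -24, 0, 0, 0], [1, -24, 0, 38, 0], [1, -14, 0, 38, 0], [1, -5, 0, 38, 0], [1, -4, 0, 31, 0], [1, -2, 0, 24, 0], [1, 0, 0, 17, 0], [1, 3, 0, 10, 0], [1, 6, 0, 3, 0], [1, 10, 0, -4, 0]]}}

```text
time: 46.92
tool_pos: [429.9, -337.8, 83.9]
tcp_rot: [3.123, -0.017, -0.001]
contact_force: [-1.2, 0.5, 0.1]
grip_width: 48.7
```

Run:
```python
from h import *
c=grab('wrist','wr43'); sprof(c,61,sr=(-20,140),step=14); go(403,-335,47,0)
```

```text
TCP [ 430.7 -338.2   84.7]
76 s 90.8 z 65.7 [245 246 230]
90 s 83.4 z 69.1 [255 255 248]
104 s 76.2 z 72.4 [255 255 248]
118 s 69.1 z 77.2 [246 168 119]
132 s 62.4 z 85.5 [233 154 107]
146 s 56.0 z 90.9 [255 178 116]
160 s 49.4 z 94.4 [255 175 111]
174 s 43.0 z 97.8 [255 175 109]
188 s 36.7 z 101.1 [255 176 109]
202 s 30.4 z 104.2 [248 170 103]
216 s 24.3 z 107.6 [229 141  86]
230 s 18.3 z 110.7 [229 143  87]
244 s 12.3 z 113.6 [230 144  87]
258 s 6.5 z 116.9 [215 131  78]
272 s 0.8 z 120.0 [202 121  71]
286 s -4.9 z 123.0 [201 120  71]
300 s -10.4 z 126.1 [199 120  72]
314 s 28.9 z 202.8 [98 83 75]
328 s 26.6 z 205.1 [110 101  93]
377 s 20.0 z 213.3 [146 132 111]
391 s 23.7 z 221.5 [52 49 45]
405 s 23.6 z 225.0 [47 45 42]
419 s 23.5 z 228.0 [41 39 36]
t 46.98 at [ 430.7 -338.2   84.7] [ 1.788e+02 -1.100e+00 -1.000e-01] w 48.5 F [-3.   1.6  1.7] MOVE [-28.4  -3.9  37.1] spin -0.1 dist 47
```

Tilt is 28°. Again.

Request:
{"name": "carry_out", "arguments": {"motion": [[1, -22, 0, 0, 0], [1, -22, 0, 20, 0], [1, -12, 0, 20, 0], [1, -4, 0, 20, 0], [1, -1, 0, 13, 0], [1, 2, 0, 6, 0], [1, 6, 0, 0, 0], [1, 10, 0, -6, 0], [1, 15, 0, -12, 0], [1, 20, 0, -17, 0]]}}

```text
time: 48.22
tool_pos: [450.0, -337.8, 103.8]
tcp_rot: [3.121, -0.017, -0.001]
contact_force: [-7.6, 0.8, 5.6]
grip_width: 49.4
```

Run:
```python
from h import *
c=grab('wrist','wr44'); sprof(c,61,sr=(-20,140),step=14); go(403,-335,47,0)
```

```text
TCP [ 451.  -338.   104.6]
94 s 81.4 z 78.6 [245 244 226]
108 s 73.8 z 83.8 [255 255 245]
122 s 66.5 z 88.7 [255 255 244]
136 s 59.5 z 95.6 [231 155 109]
150 s 53.0 z 104.6 [253 169 114]
164 s 46.5 z 109.7 [254 173 112]
178 s 40.1 z 114.1 [254 171 107]
192 s 33.7 z 117.7 [254 171 106]
206 s 27.7 z 122.1 [221 134  82]
220 s 21.7 z 125.9 [222 135  81]
234 s 15.7 z 129.3 [223 136  82]
248 s 10.0 z 133.3 [223 138  82]
262 s 4.5 z 137.2 [213 129  76]
276 s -1.1 z 140.7 [205 123  73]
290 s -6.5 z 144.0 [197 117  69]
304 s -11.6 z 147.9 [196 117  70]
318 s 28.2 z 223.5 [102  90  81]
332 s 25.8 z 225.4 [108 100  91]
381 s 19.8 z 234.4 [129 106  68]
395 s 23.5 z 242.5 [50 48 44]
409 s 23.4 z 245.6 [46 44 41]
t 48.27 at [ 451.  -338.   104.6] [178.8  -1.1  -0. ] w 49.2 F [-7.7  2.2  8.1] MOVE [-49.1  -4.2  56.6] spin -0.0 dist 75
```

View pics/wr44.png

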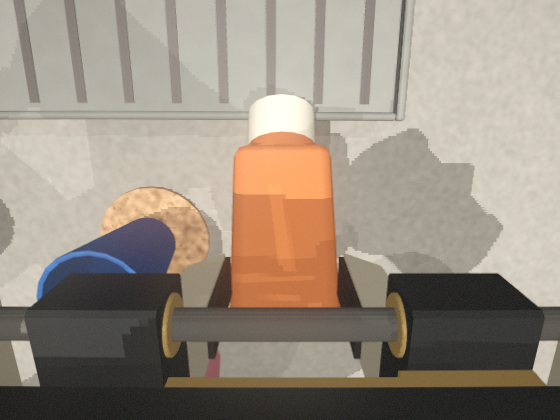

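Request:
{"name": "carry_out", "arguments": {"motion": [[1, -34, 0, -4, 0], [1, -34, 0, 34, 0], [1, -24, 0, 34, 0], [1, -16, 0, 34, 0], [1, -12, 0, 29, 0], [1, -7, 0, 23, 0], [1, -2, 0, 17, 0], [1, 4, 0, 11, 0], [1, 10, 0, 6, 0], [1, 15, 0, 2, 0]]}}

```text
time: 49.52
tool_pos: [465.0, -338.5, 107.1]
tcp_rot: [3.119, -0.016, 0.0]
contact_force: [-14.4, 3.2, 19.3]
grip_width: 49.0
```

Run:
```python
from h import *
c=grab('wrist','wr45'); sprof(c,61,sr=(-20,140),step=14); go(403,-335,47,0)
```

```text
TCP [ 466.1 -338.7  107.7]
121 s 66.0 z 72.2 [249 242 223]
135 s 58.3 z 79.0 [254 246 226]
149 s 50.9 z 86.0 [253 245 225]
163 s 44.6 z 97.7 [223 145  97]
177 s 38.4 z 106.1 [253 166 108]
191 s 32.1 z 111.8 [244 157 100]
205 s 26.1 z 117.6 [212 128  80]
219 s 20.1 z 122.8 [212 128  78]
233 s 14.5 z 128.1 [213 129  77]
247 s 9.1 z 133.1 [215 130  78]
261 s 3.8 z 137.8 [203 121  71]
275 s -1.4 z 142.3 [197 116  68]
289 s -6.2 z 147.0 [194 113  66]
303 s -10.9 z 151.6 [193 113  67]
317 s 28.3 z 226.3 [107  93  85]
331 s 25.9 z 228.4 [111 100  90]
380 s 20.1 z 237.5 [131 107  67]
394 s 23.7 z 245.4 [55 49 44]
408 s 23.4 z 248.6 [48 44 41]
t 49.58 at [ 466.1 -338.7  107.7] [178.6  -1.    0. ] w 48.9 F [-15.3   3.3  21.8] MOVE [-64.1  -5.1  59.5] spin 0.0 dist 88
```

Tilt is 43° in contact, comparable to what worked for yellow. I back away, lift, and carry it to the near peg.

Request:
{"name": "carry_out", "arguments": {"motion": [[1, -12, 0, 0, 0], [1, -25, 0, -20, 0], [1, -25, 0, -80, 0], [1, -25, 0, -140, 0], [1, -15, -60, -150, -10], [1, 0, -120, -150, -20], [1, 20, -180, -150, -30], [1, 40, -230, -150, -40], [1, 60, -250, -150, -50], [1, 80, -270, -150, -60]]}}

```text
time: 50.82
tool_pos: [544.9, -63.2, 253.9]
tcp_rot: [3.113, 0.011, 1.055]
contact_force: [0.1, -0.5, -1.2]
grip_width: 49.9
```

Run:
```python
from h import *
go(601,-30,262,90)
```

```text
t 50.83 at [544.9 -63.2 253.9] [178.4   0.6  60.4] w 49.9 F [ 0.1 -0.5 -1.2] MOVE [56.5 32.7 -7.8] spin -29.6 dist 66
```

Request:
{"name": "carry_out", "arguments": {"motion": [[1, 30, 16, -8, -10], [1, 57, 33, -8, -20], [1, 57, 33, -8, -29.6], [1, 57, 33, -8, -29.6]]}}

```text
time: 51.32
tool_pos: [602.1, -28.8, 262.7]
tcp_rot: [3.122, 0.023, 1.571]
contact_force: [0.5, -0.7, -0.6]
grip_width: 49.8
```

Run:
```python
from h import *
c=grab('wrist','wr46'); sprof(c,150,step=8)
W=world(c)
m=(W[...,2]>60)&(W[...,2]<112)&(W[...,0]>560)&(W[...,0]<650)&(W[...,1]>60)
for q in comps(m,60):
    p=W[q[0]]; t=p[p[:,2]>np.nanpercentile(p[:,2],80)]; print('peg',q[2].round(),np.median(t,0).round(1),len(p))
go(601,30,255,90)
```

```text
TCP [601.9 -29.2 262.7]
77 s 90.0 z 260.2 [243 245 241]
85 s 86.2 z 261.4 [243 245 233]
93 s 82.5 z 263.1 [244 245 233]
101 s 78.7 z 264.7 [245 246 234]
109 s 75.0 z 265.8 [245 245 234]
117 s 71.3 z 267.5 [246 246 234]
125 s 67.8 z 270.7 [240 161 110]
133 s 64.4 z 274.5 [241 159 107]
141 s 60.9 z 276.8 [235 154 102]
149 s 57.6 z 279.8 [242 171 108]
157 s 54.1 z 281.2 [242 170 106]
165 s 50.5 z 282.3 [242 165 102]
173 s 47.0 z 284.0 [242 165 101]
181 s 43.5 z 285.1 [243 163 100]
189 s 40.0 z 286.5 [243 163  99]
197 s 36.4 z 287.5 [242 162  98]
205 s 33.0 z 289.1 [242 163  98]
213 s 29.5 z 290.4 [242 165  99]
221 s 26.0 z 291.8 [242 166  99]
229 s 22.5 z 293.0 [242 166 100]
237 s 19.1 z 294.4 [241 167  99]
245 s 15.6 z 295.6 [240 166  99]
253 s 12.1 z 297.0 [202 119  70]
261 s 8.6 z 298.1 [200 118  69]
269 s 5.4 z 299.8 [238 167  99]
277 s 1.7 z 300.8 [198 117  69]
285 s -1.5 z 302.4 [215 131  79]
293 s -5.1 z 303.4 [187 110  66]
301 s -8.5 z 304.8 [186 109  66]
309 s 34.9 z 378.5 [91 75 66]
317 s 34.2 z 380.7 [120 110 100]
325 s 33.0 z 382.2 [130 122 113]
333 s 31.3 z 382.9 [128 122 112]
341 s 28.5 z 382.0 [127 122 113]
384 s 26.4 z 393.4 [119  98  64]
392 s 30.0 z 399.3 [52 51 47]
400 s 30.4 z 401.6 [49 48 44]
408 s 30.1 z 403.1 [45 44 41]
416 s 30.2 z 405.0 [40 39 37]
peg [278.  47.] [601.4  90.7 104.4] 236
t 51.38 at [601.9 -29.2 262.7] [178.9   1.3  89.9] w 49.8 F [-1.3  0.8 -0.9] MOVE [59.3 -1.1  6.3] spin -0.1 dist 60
```

View pics/wr46.png

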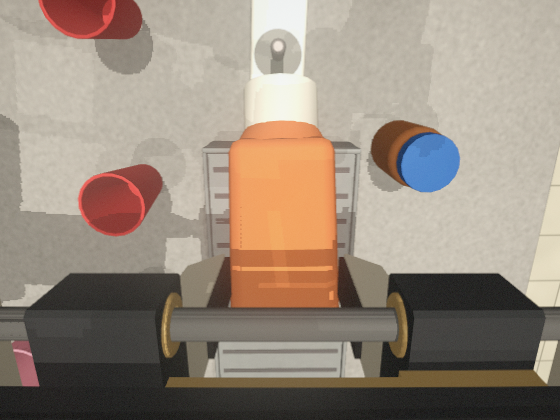

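After release the tilt sprang back to 21°. At this angle the lower lip has a 60 mm lever, so I push only the lower lip against the peg tip (peg at (278,47), world (601.4, 90.7)) and rotate around it. As it turns, the mouth should swallow the peg.

Request:
{"name": "carry_out", "arguments": {"motion": [[1, 10, 0, 40, 0], [1, 28, 0, 90, 0], [1, 28, 0, 120, 0], [1, 28, 0, 130, 0], [1, 28, 0, 130, 0]]}}

```text
time: 52.0
tool_pos: [604.9, -4.5, 132.8]
tcp_rot: [3.121, 0.023, 1.566]
contact_force: [0.1, -1.0, -1.7]
grip_width: 49.9
```

Run:
```python
from h import *
c=grab('wrist','wr47'); sprof(c,60,sr=(-10,120),step=12)
go(601,3,133,90)
```

```text
TCP [605.4  -4.5 133.6]
57 s 101.0 z 100.7 [178 172 160]
69 s 94.6 z 103.0 [198 189 177]
81 s 87.8 z 131.2 [247 249 245]
93 s 82.2 z 133.8 [248 249 237]
105 s 76.7 z 136.0 [249 249 238]
117 s 71.1 z 137.9 [249 249 238]
129 s 65.8 z 142.6 [244 164 112]
141 s 60.7 z 147.2 [239 157 105]
153 s 55.5 z 150.3 [245 173 109]
165 s 50.3 z 152.6 [246 167 104]
177 s 45.0 z 154.5 [246 167 102]
189 s 39.7 z 156.5 [246 166 101]
201 s 34.4 z 158.5 [246 166 100]
213 s 29.2 z 160.5 [246 168 101]
225 s 24.0 z 162.5 [245 169 102]
237 s 18.8 z 164.5 [245 170 102]
249 s 13.7 z 166.5 [241 167 100]
261 s 8.4 z 168.4 [201 119  70]
273 s 3.3 z 170.5 [201 119  70]
285 s -1.8 z 172.4 [217 132  80]
297 s -7.0 z 174.2 [190 111  66]
311 s 34.7 z 249.5 [105  92  84]
323 s 33.2 z 252.2 [128 119 110]
335 s 30.5 z 253.0 [125 118 109]
382 s 26.0 z 262.8 [120  98  63]
394 s 29.8 z 269.9 [49 48 45]
406 s 29.6 z 272.5 [45 44 41]
418 s 29.8 z 275.4 [36 35 33]
t 52.05 at [605.4  -4.5 133.6] [178.7   1.4  89.8] w 49.6 F [ 0.2  0.7 -1.3] MOVE [ 7.5 -4.4  0.3] spin -0.2 dist 9
```

View pics/wr47.png

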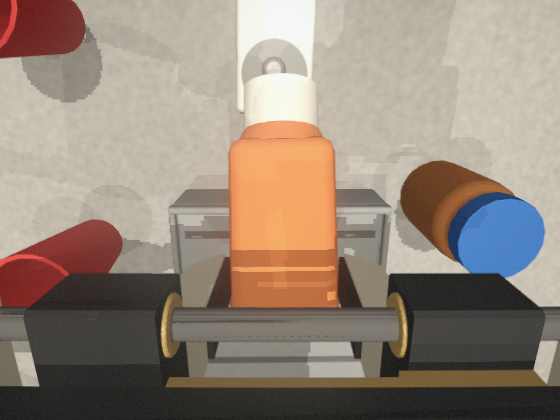

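I correct 4 mm sideways (peg col 274, mouth col 281) and push.

Request:
{"name": "carry_out", "arguments": {"motion": [[1, 0, -4, 0, 0], [1, 7, -4, 1, 0], [1, 13, -4, 1, 0], [1, 17, -4, -2, 0], [1, 21, -4, -5, 0], [1, 25, -4, -8, 0], [1, 29, -4, -11, 0], [1, 33, -4, -13, 0]]}}

```text
time: 53.05
tool_pos: [601.3, 29.0, 146.0]
tcp_rot: [3.119, 0.024, 1.567]
contact_force: [0.1, -0.6, -1.4]
grip_width: 49.6
```

Run:
```python
from h import *
c=grab('wrist','wr48'); sprof(c,60,sr=(-10,120),step=12)
go(601,3,133,90)
```

```text
TCP [601.3  29.5 146.2]
104 s 75.2 z 117.9 [240 235 217]
116 s 68.9 z 122.8 [246 247 227]
128 s 62.8 z 127.1 [247 247 228]
140 s 56.8 z 131.8 [240 221 192]
152 s 52.0 z 142.6 [206 133  90]
164 s 46.6 z 147.7 [242 159 103]
176 s 41.2 z 151.6 [243 157  99]
188 s 36.0 z 156.0 [243 156  97]
200 s 30.7 z 159.5 [243 156  96]
212 s 25.7 z 163.4 [243 156  95]
224 s 20.7 z 166.9 [243 157  95]
236 s 16.1 z 171.1 [242 156  95]
248 s 11.3 z 174.6 [195 112  65]
260 s 6.5 z 177.9 [195 112  66]
272 s 2.0 z 181.1 [194 112  66]
284 s -2.4 z 184.6 [208 123  73]
296 s -6.9 z 187.7 [185 108  63]
308 s 33.8 z 260.9 [84 64 56]
320 s 33.1 z 264.9 [121 111 101]
332 s 30.8 z 266.2 [130 121 112]
379 s 25.4 z 275.0 [119  97  61]
391 s 29.1 z 282.2 [49 46 43]
403 s 29.3 z 285.3 [44 42 39]
415 s 29.3 z 288.0 [38 37 34]
t 53.1 at [601.3  29.5 146.2] [178.7   1.3  89.8] w 49.3 F [-0.2 -1.2 -0.9] MOVE [-26.2  -0.6  13.8] spin -0.2 dist 30
```

View pics/wr48.png

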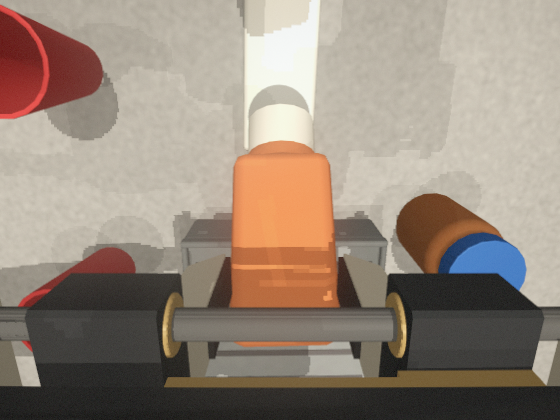

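The peg has been swallowed and tilt is 37°. I continue around the peg tip as I did with yellow.

Request:
{"name": "carry_out", "arguments": {"motion": [[1, 6, 0, -3, 0], [1, 12, 0, -6, 0], [1, 18, 0, -9, 0], [1, 24, 0, -11, 0], [1, 30, 0, -12, 0], [1, 36, 0, -12, 0], [1, 36, 0, -12, 0]]}}

```text
time: 53.98
tool_pos: [601.2, 66.3, 157.2]
tcp_rot: [3.119, 0.023, 1.568]
contact_force: [0.1, 0.0, -1.9]
grip_width: 48.0
```

Run:
```python
from h import *
c=grab('wrist','wr49'); sprof(c,60,sr=(-10,120),step=12)
go(601,3,133,90)
```

```text
TCP [601.1  66.  157.2]
148 s 47.5 z 105.4 [211 204 185]
160 s 41.3 z 114.5 [231 222 203]
172 s 35.6 z 123.7 [230 221 201]
184 s 32.1 z 140.4 [221 141  93]
196 s 27.2 z 148.0 [225 141  91]
208 s 22.6 z 155.9 [225 139  88]
220 s 18.0 z 162.4 [225 137  84]
232 s 13.9 z 169.3 [225 137  83]
244 s 9.8 z 175.5 [179 100  58]
256 s 5.6 z 180.8 [178 100  58]
268 s 2.0 z 186.8 [179 101  59]
280 s -1.4 z 192.4 [182 104  60]
292 s -4.7 z 197.8 [174  98  57]
304 s -8.0 z 202.6 [173  98  57]
316 s 34.6 z 275.5 [120 108  99]
328 s 32.4 z 277.1 [129 119 109]
340 s 29.1 z 277.0 [117 106  96]
387 s 30.1 z 292.6 [91 72 48]
399 s 30.2 z 295.7 [51 41 36]
411 s 30.0 z 298.3 [42 34 31]
t 54.02 at [601.1  66.  157.2] [178.7   1.3  89.8] w 48.5 F [ 0.8 -1.2 -1.7] MOVE [-62.4  -0.5  25.6] spin -0.2 dist 67
```

View pics/wr49.png

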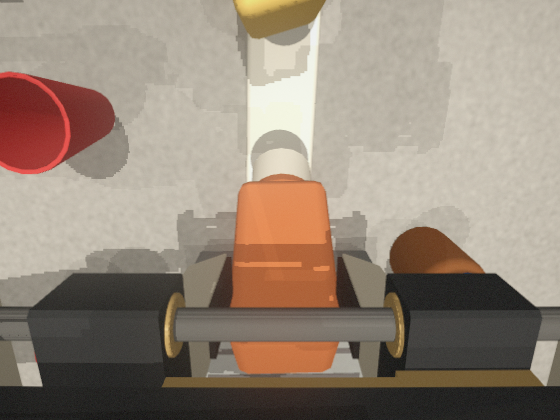

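Tilt is 57° and still hooked. I continue forward with some lowering.

Request:
{"name": "carry_out", "arguments": {"motion": [[1, 6, 0, 2, 0], [1, 12, 0, 4, 0], [1, 18, 0, 6, 0], [1, 24, 0, 9, 0], [1, 30, 0, 13, 0], [1, 34, 0, 18, 0], [1, 34, 0, 18, 0]]}}

```text
time: 54.9
tool_pos: [601.3, 99.8, 137.6]
tcp_rot: [3.121, 0.023, 1.568]
contact_force: [0.6, -1.4, -1.8]
grip_width: 47.4
```

Run:
```python
from h import *
c=grab('wrist','wr50'); sprof(c,40,sr=(-10,60),step=12)
go(601,3,133,90)
```

```text
TCP [601.4  99.6 137.9]
187 s 18.1 z 74.1 [188 180 162]
199 s 13.8 z 89.5 [196 188 169]
211 s 13.3 z 113.6 [190 118  78]
223 s 9.9 z 125.6 [189 114  72]
235 s 6.5 z 136.0 [189 111  69]
247 s 3.8 z 146.3 [152  86  52]
259 s 1.0 z 155.2 [189 109  64]
271 s -1.4 z 163.9 [150  82  47]
283 s -3.8 z 171.6 [150  82  47]
295 s -5.9 z 179.0 [149  82  47]
307 s -8.0 z 185.6 [103  66  44]
319 s 34.1 z 256.5 [104  94  85]
331 s 31.7 z 257.7 [118 108  98]
378 s 26.1 z 266.3 [112  85  50]
390 s 29.9 z 273.7 [56 38 32]
402 s 30.2 z 276.8 [50 37 31]
414 s 30.0 z 279.4 [40 30 26]
t 54.95 at [601.4  99.6 137.9] [178.8   1.3  89.8] w 47.6 F [-0.  -1.5 -0.7] MOVE [-96.5  -0.2   7.1] spin -0.2 dist 97
```

It is 16° off vertical with the peg well inside. I lower while straightening.

Request:
{"name": "carry_out", "arguments": {"motion": [[1, 3, 0, 8, 0], [1, 6, 0, 16, 0], [1, 8, 0, 24, 0], [1, 9, 0, 32, 0], [1, 9, 0, 36, 0], [1, 9, 0, 36, 0]]}}

```text
time: 55.7
tool_pos: [601.8, 107.6, 101.1]
tcp_rot: [3.121, 0.024, 1.568]
contact_force: [-0.1, -1.5, -2.7]
grip_width: 46.1
```

Run:
```python
from h import *
c=grab('wrist','wr51'); sprof(c,20,sr=(-40,60),step=12)
go(601,3,133,90)
```

```text
TCP [602.  107.6 101.5]
196 s 11.0 z 36.7 [181 174 156]
208 s 7.1 z 52.7 [191 183 163]
220 s 7.9 z 79.0 [183 115  77]
232 s 5.1 z 91.8 [182 110  71]
244 s 2.6 z 103.5 [150  88  56]
256 s 0.2 z 113.8 [148  83  50]
268 s -1.9 z 123.6 [147  82  48]
280 s -3.9 z 132.3 [147  81  46]
292 s -5.6 z 140.6 [146  80  45]
304 s -7.1 z 148.4 [146  80  46]
316 s 34.2 z 219.2 [108  98  89]
328 s 32.1 z 220.9 [117 108  98]
340 s 28.8 z 220.9 [107  96  86]
352 s -22.6 z 161.3 [196 114  66]
364 s -30.8 z 159.2 [196 114  66]
376 s -39.0 z 157.3 [195 112  64]
388 s 29.7 z 236.7 [61 43 34]
400 s 29.8 z 239.8 [50 35 30]
412 s 29.7 z 242.3 [44 33 30]
t 55.75 at [602.  107.6 101.5] [178.8   1.4  89.8] w 46.2 F [ 0.4 -1.3 -2.3] MOVE [-105.4   -0.   -29.1] spin -0.2 dist 109
```

View pics/wr51.png

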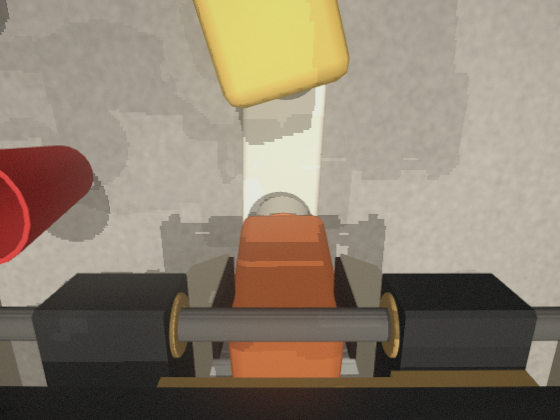

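It is 12° off, with the mouth about 10 mm above the base. I ease forward and down a little, then release. It should right itself as the others did.

Request:
{"name": "carry_out", "arguments": {"motion": [[1, 4, 0, 3, 0], [1, 6, 0, 6, 0], [1, 6, 0, 6, 0], [0.4, 6, 0, 6, 0], [0.3, 6, 0, 6, 0], [0.2, 6, 0, 6, 0], [0.2, 6, 0, 6, 0], [0.15, 6, 0, 6, 0]]}}

```text
time: 56.75
tool_pos: [602.1, 113.5, 95.4]
tcp_rot: [3.121, 0.024, 1.568]
contact_force: [-0.3, 0.8, -0.9]
grip_width: 77.1
```

Run:
```python
from h import *
c=grab('wrist','wr52'); sprof(c,20,sr=(-40,60),step=12)
go(601,3,133,90)
```

```text
TCP [602.1 113.5  95.4]
200 s 4.9 z 20.5 [170 163 143]
212 s 11.1 z 67.2 [163 107  74]
224 s 11.0 z 88.6 [162 101  67]
236 s 11.0 z 106.6 [162  97  61]
248 s 10.9 z 121.9 [161  93  57]
260 s 11.0 z 135.3 [141  78  47]
272 s 8.4 z 142.0 [173  98  57]
284 s 3.6 z 143.9 [179 102  59]
296 s -2.1 z 144.3 [181 103  60]
308 s 34.4 z 210.4 [74 56 48]
320 s 33.6 z 214.2 [108  97  88]
332 s 31.3 z 215.6 [117 107  98]
344 s -27.4 z 144.1 [198 116  68]
356 s -34.2 z 143.9 [197 114  67]
382 s 26.0 z 225.4 [107  84  50]
394 s 29.8 z 232.5 [45 37 33]
406 s 29.9 z 235.4 [39 34 31]
418 s 29.7 z 237.9 [36 33 31]
t 56.8 at [602.1 113.5  95.4] [178.8   1.3  89.8] w 77.8 F [ 0.4 -0.6 -0.2] MOVE [-111.4   -0.   -35. ] spin -0.2 dist 117
```

View pics/wr52.png

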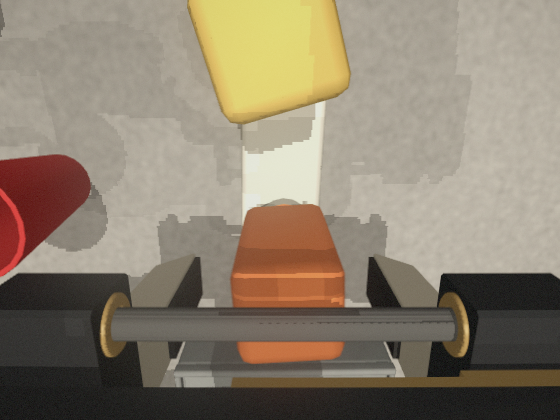

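All three bottles stand on their pegs: orange's top is level at z=144. I withdraw straight up and measure the tumblers.

Request:
{"name": "carry_out", "arguments": {"motion": [[0.1, 0, 0, -40, 0], [0.05, 0, 0, -100, 0], [0, 0, 0, -160, 0], [0, -40, -40, -170, 10], [0, -90, -80, -170, 21], [0, -140, -120, -170, 32], [0, -180, -160, -170, 42], [0, -200, -200, -170, 53], [0, -200, -220, -170, 64], [0, -200, -220, -170, 75]]}}

```text
time: 58.05
tool_pos: [376.8, -82.1, 265.9]
tcp_rot: [3.113, -0.014, 0.265]
contact_force: [0.3, 0.7, -0.7]
grip_width: 92.0
```

Run:
```python
from h import *
c=grab('wrist','wr53'); print(cups(c),cups(c,'blue')); t=grab('top','top53');print(cups(t),cups(t,'blue'))
s=grab('scene','sc53')
go(400,-57,230,0)
```

```text
[([77.0, 67.0], np.float64(432.4), np.float64(128.1), np.float64(30.5), np.float64(100.9), np.int32(5195)), ([268.0, 117.0], np.float64(436.0), np.float64(-54.5), np.float64(30.4), np.float64(101.1), np.int32(2975)), ([548.0, 264.0], np.float64(426.8), np.float64(-134.2), np.float64(2.7), np.float64(376.9), np.int32(478))] [([425.0, 181.0], np.float64(416.5), np.float64(-225.2), np.float64(30.7), np.float64(105.5), np.int32(3992))]
[([308.0, 235.0], np.float64(393.5), np.float64(-43.8), np.float64(32.4), np.float64(624.0), np.int32(144)), ([245.0, 242.0], np.float64(429.9), np.float64(125.6), np.float64(30.6), np.float64(102.2), np.int32(311)), ([190.0, 261.0], np.float64(380.3), np.float64(273.9), np.float64(30.5), np.float64(102.4), np.int32(335)), ([458.0, 272.0], np.float64(337.2), np.float64(-461.4), np.float64(37.8), np.float64(68.8), np.int32(1201))] [([294.0, 129.0], np.float64(740.0), np.float64(-13.2), np.float64(18.8), np.float64(115.4), np.int32(285))]
t 58.2 at [378.  -81.9 265.7] [178.4  -0.8  15.8] w 92.0 F [ 0.9 -0.3  0.7] MOVE [ 27.4 -19.   35.5] spin 15.8 dist 49
```

View pics/wr53.png

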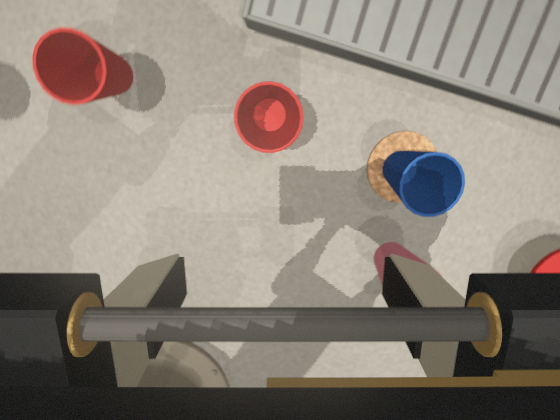

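View pics/sc53.png

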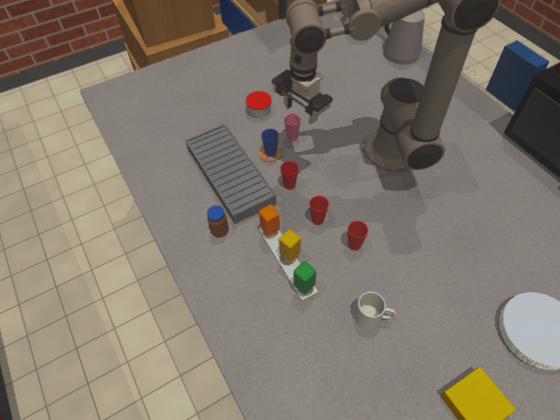

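The scene view shows orange (269,220), yellow (290,245) and green (305,277) upright on the pegs. The first tumbler is red A at (268,117) in the wrist view, world (436,−55).

```bash
cat >> h.py <<'E'
def rims(c,hue,ztop=None,tol=3):
    W=world(c); hsv=cv2.cvtColor(c["color"],cv2.COLOR_RGB2HSV);h=hsv[...,0]
    hm=((h<6)|(h>174)) if hue=='red' else ((h>105)&(h<128))
    m=hm&(hsv[...,1]>90)&(hsv[...,2]>40)&(W[...,2]>40)&(W[...,2]<260)
    for cm,s,ce in comps(m,200):
        p=W[cm]; z=np.nanpercentile(p[:,2],97) if ztop is None else ztop
        t=p[abs(p[:,2]-z)<tol][:,:2].astype(np.float32)
        if len(t)<20: continue
        (x,y),r=cv2.minEnclosingCircle(t); print(hue,ce.round(),'enc',round(x,1),round(y,1),round(r,1),'z',round(z,1),'lsq',np.round(circ(t.astype(float)),1))
E
python3 - <<'E'
from h import *
c=grab('wrist'); rims(c,'red'); rims(c,'blue')
go(436,-54.5,180,15)
E
```

```text
red [73. 67.] enc 432.1 128.8 33.2 z 101.1 lsq [431.9 128.4  30.8]
red [268. 119.] enc 435.9 -54.1 32.7 z 100.9 lsq [435.9 -54.4  30.6]
red [549. 264.] enc 363.1 -418.3 17.2 z 63.6 lsq [ 362.4 -420.5    9.1]
blue [428. 184.] enc 416.6 -225.7 33.0 z 105.6 lsq [ 416.7 -225.4   30.9]
t 58.25 at [378.1 -81.8 265.6] [178.4  -0.8  15.8] w 91.3 F [ 0.4 -0.3  0.9] MOVE [ 61.9 -12.9  86.1] spin 0.8 dist 107
```

Request:
{"name": "carry_out", "arguments": {"motion": [[0, 50, -13, 0, 0], [0, 62, -13, 40, 0], [0, 62, -13, 86, 0], [0, 62, -13, 86, 0]]}}

```text
time: 58.75
tool_pos: [434.0, -53.5, 177.5]
tcp_rot: [3.117, -0.007, 0.28]
contact_force: [-0.1, 0.3, 0.6]
grip_width: 91.9
```

Run:
```python
from h import *
c=grab('wrist','wr54'); rims(c,'red'); rims(c,'blue')
go(436,-54.5,74,15)
```

```text
red [ 47. 142.] enc 432.2 128.7 33.2 z 100.7 lsq [432.3 128.2  30.7]
red [285. 211.] enc 436.2 -54.6 32.7 z 100.9 lsq [436.1 -54.2  30.7]
blue [465. 258.] enc 425.2 -222.7 31.0 z 105.3 lsq [ 417.5 -225.2   30.1]
t 58.8 at [435.6 -54.1 179.7] [178.5  -0.6  16. ] w 91.6 F [ 0.2 -0.7  0.2] MOVE [ -0.9  -2.4 105.7] spin 1.0 dist 106
```

View pics/wr54.png

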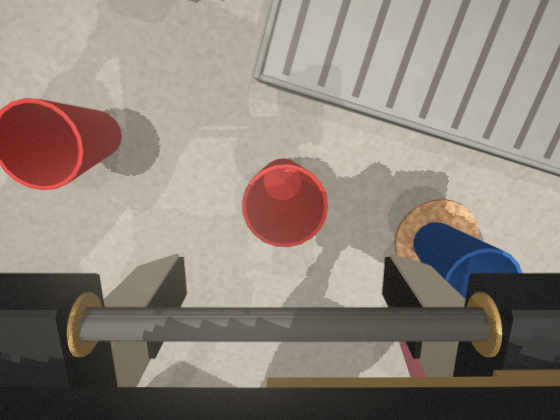

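Red A is centred between the fingers: its rim is at col 285 and the jaw centre at col 285. I descend and grip near the rim.

Request:
{"name": "carry_out", "arguments": {"motion": [[0, 0, -1, 50, 0], [0, 0, -1, 90, 0], [0, 0, -1, 105, 0], [0, 0, -1, 105, 0], [1, 0, -1, 105, 0], [1, 0, -1, 105, 0], [1, 0, -1, 105, 0], [1, 0, -1, 105, 0]]}}

```text
time: 59.8
tool_pos: [437.4, -55.6, 75.1]
tcp_rot: [3.114, -0.012, 0.279]
contact_force: [0.4, 0.0, -0.0]
grip_width: 56.3
```

Request:
{"name": "carry_out", "arguments": {"motion": [[1, 0, 0, 0, 0], [1, 0, 0, -40, 0], [1, 0, 0, -100, 0], [1, 0, 0, -155, 0], [1, 0, 0, -155, 0]]}}

```text
time: 60.42
tool_pos: [436.8, -52.5, 234.1]
tcp_rot: [3.109, -0.019, 0.279]
contact_force: [0.7, 1.5, -0.7]
grip_width: 6.3
```

Run:
```python
from h import *
c=grab('wrist','wr55'); rims(c,'red'); rims(c,'blue')
W=world(c);o=bot.get_obs()['tool_pos']
go(417,-225.5,229,15)
```

```text
red [ 80. 141.] enc 432.5 129.0 33.1 z 100.9 lsq [432.2 128.6  30.7]
red [282. 199.] enc 435.9 -54.1 32.6 z 100.9 lsq [436.  -54.1  30.7]
red [546. 356.] enc 317.5 -420.6 28.2 z 63.9 lsq [ 322.  -422.1   15.4]
red [446. 362.] enc 299.5 -279.8 17.5 z 98.1 lsq [ 299.3 -258.6   27.1]
blue [442. 254.] enc 416.9 -225.4 33.0 z 105.4 lsq [ 416.8 -225.3   30.7]
t 60.48 at [435.3 -52.2 231.5] [178.3  -0.9  16. ] w 2.6 F [ 0.7 -0.1 -1.8] MOVE [-65.4 161.4   6.3] spin 1.0 dist 174
```

View pics/wr55.png

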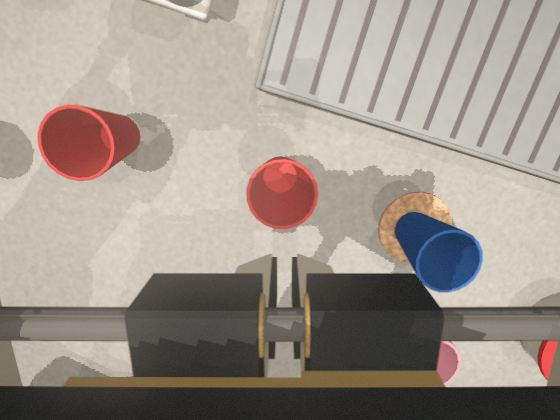

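The fingers closed on nothing: width is 2.6 mm, and red A still stands at (282,195), unmoved. I need to see where the fingertips really are relative to the reported TCP.

Run:
```python
from h import *
c=grab('wrist'); W=world(c); o=bot.get_obs(); yaw=o['tcp_rot'][2]; print(o['tool_pos'],o['grip_width'])
u=np.array([np.cos(yaw),np.sin(yaw)]);v=np.array([-np.sin(yaw),np.cos(yaw)])
for r,cc in [(258,273),(262,270),(275,265),(290,275),(258,296),(262,300),(268,250),(268,320),(300,270),(350,275)]:
    d=W[r,cc]-o['tool_pos']; print(r,cc,'s',(d[:2]@u).round(1),'t',(d[:2]@v).round(1),'z',d[2].round(1),c['color'][r,cc])
```

```text
[434.31682176 -51.91000055 229.91820956] 1.4004722308519038
258 273 s 12.5 t 6.2 z 43.6 [154 144 125]
262 270 s 12.8 t 7.5 z 48.7 [152 143 125]
275 265 s 36.5 t 8.1 z 110.6 [76 73 66]
290 275 s 10.8 t 5.5 z 70.3 [62 55 49]
258 296 s 13.0 t -3.9 z 45.2 [151 142 124]
262 300 s 13.2 t -5.3 z 49.9 [153 143 124]
268 250 s nan t nan z nan [154 146 127]
268 320 s 12.8 t -13.3 z 55.4 [152 142 123]
300 270 s 35.0 t 6.8 z 120.6 [143 117  75]
350 275 s -5.0 t 5.7 z 84.6 [54 51 49]
```

Run:
```python
from h import *
c=grab('scene','sc56'); W=world(c); o=bot.get_obs()['tool_pos']; d=W-o
m=(abs(d[...,0])<80)&(abs(d[...,1])<80)&(d[...,2]>-60)&(d[...,2]<200)
z=d[...,2][m]; print('lowest gripper pts rel TCP',np.percentile(z,[0.5,1,2,5,10,20,50]).round(1),m.sum())
v,u=np.where(m); k=np.argsort(z)[:15]
for i in k: print(v[i],u[i],d[v[i],u[i]].round(1),c['color'][v[i],u[i]])
i=cv2.imread('pics/sc56.png'); a,b=int(v.mean()),int(u.mean()); print(a,b); cv2.imwrite('pics/sc56c.png',cv2.resize(i[max(0,a-60):a+80,b-90:b+90],None,fx=4,fy=4))
```

```text
lowest gripper pts rel TCP [ 47.   50.9  53.6  66.4 111.7 121.6 144.8] 1083
136 287 [ 9.2  1.  38.3] [82 59 61]
137 288 [ 9.6  7.9 40. ] [97 64 67]
134 285 [12.3 -6.3 42.7] [95 90 84]
135 287 [ 9.1  0.9 42.7] [71 64 59]
135 286 [13.2  1.6 45.5] [93 87 81]
134 287 [ 8.9  0.6 46.9] [72 67 60]
136 288 [10.9 10.1 47.3] [76 63 60]
134 286 [12.4  0.3 48.5] [93 86 78]
134 289 [ 4.9  6.4 49.8] [85 78 69]
135 288 [10.2  8.9 50.3] [65 61 55]
136 289 [ 9.9 14.7 50.7] [86 78 70]
133 295 [-13.2  13.6  50.9] [93 76 70]
136 290 [ 7.3 16.6 51. ] [93 83 73]
132 285 [12.  -6.5 51.4] [92 86 77]
134 288 [ 8.6  6.4 51.8] [66 61 55]
114 288
```

View pics/sc56c.png

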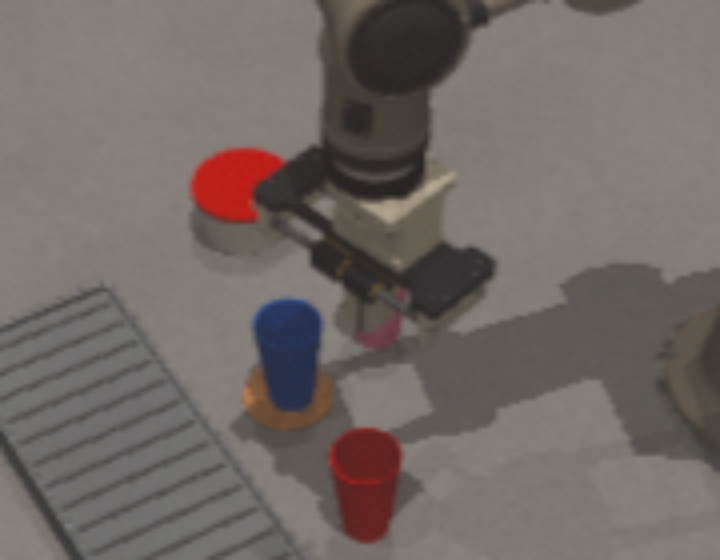

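Both cameras agree: the real fingertips sit about 38 mm above the reported TCP. That explains the weak bottle grips, and why I closed just above this tumbler. I'll use that offset, so tips at z≈73 means TCP z≈36.

Run:
```python
from h import *
go(436,-54.3,36,16)
```

```text
t 60.58 at [433.8 -51.8 229. ] [178.5  -0.6  16. ] w 0.5 F [-0.6  0.1  0.1] MOVE [ -0.5  -2.1 193. ] spin -0.0 dist 193
```

Request:
{"name": "carry_out", "arguments": {"motion": [[0, 0, -2, 0, 0], [0, 0, -2, 0, 0], [0, 0, -2, 0, 0], [0, 0, -2, 0, 0], [0, 0, -2, 0, 0], [0, 0, -2, 0, 0], [0, 0, -2, 0, 0], [0, 0, -2, 0, 0], [0, 0, -2, 50, 0], [0, 0, -2, 60, 0]]}}

```text
time: 61.82
tool_pos: [432.4, -50.8, 166.9]
tcp_rot: [3.118, -0.006, 0.279]
contact_force: [-0.6, 0.7, 0.4]
grip_width: 90.8
```

Run:
```python
from h import *
c=grab('wrist','wr57'); rims(c,'red')
go(436,-54.3,36,16)
```

```text
red [ 46. 143.] enc 431.6 128.4 33.2 z 100.7 lsq [432.3 128.1  30.7]
red [290. 213.] enc 435.8 -54.3 32.7 z 100.8 lsq [436.1 -54.2  30.7]
t 61.88 at [432.9 -50.9 167.1] [178.6  -0.4  16. ] w 91.6 F [-0.3  0.5 -1. ] MOVE [  1.3   1.  131.2] spin -0.0 dist 131
```

Request:
{"name": "carry_out", "arguments": {"motion": [[0, 1, 1, 50, 0], [0, 1, 1, 90, 0], [0, 1, 1, 115, 0], [0, 1, 1, 131, 0], [0, 1, 1, 131, 0], [1, 1, 1, 131, 0], [1, 1, 1, 131, 0], [1, 1, 1, 131, 0], [1, 1, 1, 131, 0], [1, 1, 1, 131, 0]]}}

```text
time: 63.12
tool_pos: [436.4, -54.7, 36.7]
tcp_rot: [3.117, -0.008, 0.279]
contact_force: [-0.4, -1.0, 6.2]
grip_width: 63.6
```

Run:
```python
from h import *
c=grab('wrist','wr58'); rims(c,'red')
go(436,-54.3,36,16)
```

```text
red [284. 267.] enc 439.8 -51.4 32.1 z 101.2 lsq [436.4 -52.3  30.3]
red [284. 355.] enc 420.0 -57.1 28.0 z 101.4 lsq [434.6 -52.8  29.7]
t 63.17 at [436.4 -54.6  36.7] [178.6  -0.4  16. ] w 63.4 F [ 0.2 -1.   5.5] MOVE [-0.3 -0.5  0.7] spin -0.0 dist 1
```

View pics/wr58.png

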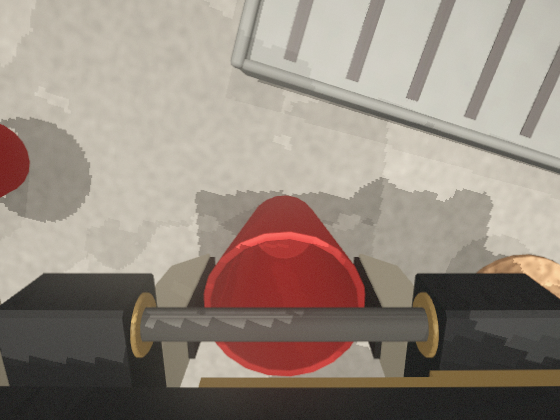

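Gripped: width 63.5 corresponds to a contact height of about 89 mm, just below the rim. I lift and carry it over the blue tumbler.

Request:
{"name": "carry_out", "arguments": {"motion": [[1, 0, 0, -30, 0], [1, 0, 0, -80, 0], [1, 0, 0, -130, 0], [1, 0, 0, -150, 0], [1, 0, 0, -150, 0]]}}

```text
time: 63.8
tool_pos: [434.8, -51.4, 187.6]
tcp_rot: [3.115, -0.01, 0.279]
contact_force: [0.1, -0.1, -0.8]
grip_width: 63.3
```

Run:
```python
from h import *
c=grab('wrist','wr59'); rims(c,'blue'); rims(c,'red')
go(416.8,-225.5,185,16)
```

```text
blue [462. 254.] enc 425.5 -223.4 31.1 z 105.3 lsq [ 417.3 -225.1   30.3]
red [ 54. 143.] enc 432.3 129.2 33.4 z 100.8 lsq [432.2 128.5  30.7]
red [284. 263.] enc 439.1 -47.9 31.9 z 251.9 lsq [434.7 -49.   30.2]
red [284. 355.] enc 418.8 -53.7 27.9 z 251.9 lsq [432.7 -49.5  29.5]
t 63.85 at [434.  -51.2 186.2] [178.6  -0.4  16. ] w 63.5 F [-0.4  0.2 -0.7] MOVE [-64.5 162.7   4.8] spin -0.0 dist 175
```

View pics/wr59.png

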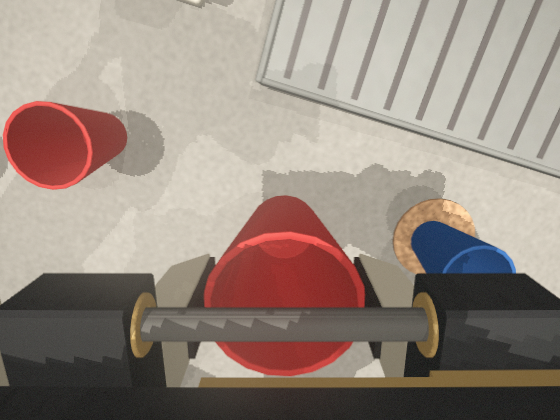

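Request:
{"name": "carry_out", "arguments": {"motion": [[1, -22, 55, 0, 0], [1, -44, 110, 0, 0], [1, -65, 163, 0, 0], [1, -65, 163, 0, 0], [1, -65, 163, 0, 0]]}}

```text
time: 64.47
tool_pos: [415.5, -224.9, 188.1]
tcp_rot: [3.12, -0.005, 0.278]
contact_force: [0.3, -0.2, -0.8]
grip_width: 63.7
```

Run:
```python
from h import *
c=grab('wrist','wr60'); rims(c,'blue'); rims(c,'red')
s=grab('scene','sc60');i=cv2.imread('pics/sc60.png'); cv2.imwrite('pics/sc60c.png',cv2.resize(i[70:200,200:360],None,fx=4.5,fy=4.5))
go(416.8,-226.5,110,16)
```

```text
blue [297. 182.] enc 420.5 -227.0 31.7 z 106.4 lsq [ 417.1 -226.1   30.5]
red [284. 263.] enc 418.8 -221.9 32.0 z 252.3 lsq [ 415.7 -222.7   30.2]
red [284. 355.] enc 398.7 -227.4 27.9 z 252.5 lsq [ 413.9 -223.1   29.7]
t 64.58 at [ 416.1 -224.3  189. ] [178.7  -0.4  16.1] w 63.5 F [ 0.1  0.7 -1.3] MOVE [-0.5  0.5 79. ] spin 0.1 dist 79
```

View pics/wr60.png

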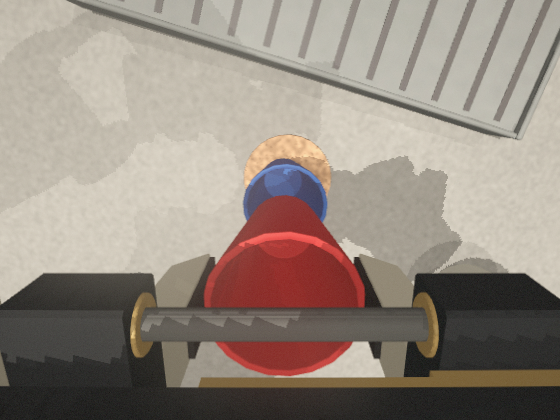

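View pics/sc60c.png

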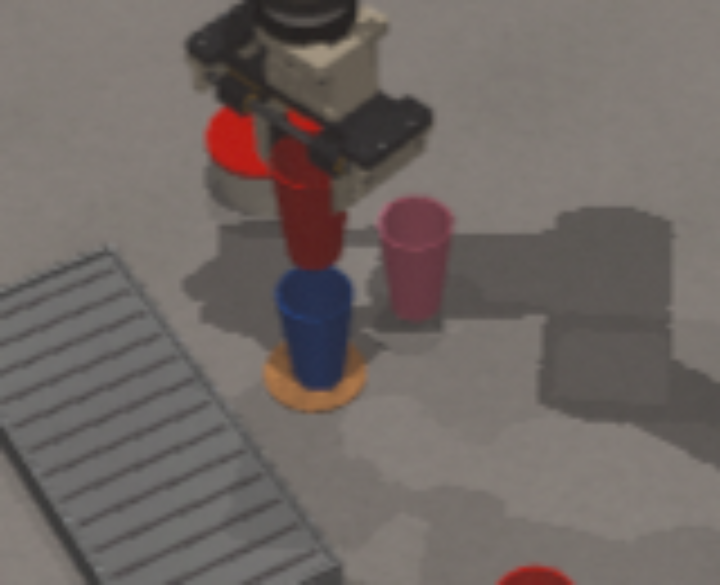

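Aligned over blue (blue col 286, red col 284). I lower in stages, stopping before it seats.

Request:
{"name": "carry_out", "arguments": {"motion": [[1, 0, 0, 40, 0], [1, 0, 0, 70, 0], [1, 0, 0, 90, 0], [1, 0, 0, 100, 0], [1, 0, 0, 105, 0], [1, 0, 0, 108, 0], [1, 0, 0, 108, 0]]}}

```text
time: 65.45
tool_pos: [417.6, -226.5, 81.3]
tcp_rot: [3.118, -0.007, 0.281]
contact_force: [-0.4, -0.2, -1.6]
grip_width: 63.6
```

Run:
```python
from h import *
c=grab('wrist','wr61'); rims(c,'blue'); rims(c,'red')
go(416.8,-226.5,110,16)
```

```text
blue [304. 219.] enc 431.3 -226.1 28.3 z 106.1 lsq [ 417.6 -226.    30.3]
red [284. 267.] enc 421.3 -223.3 32.0 z 145.5 lsq [ 417.7 -224.3   30.3]
red [283. 356.] enc 401.6 -228.9 28.0 z 146.1 lsq [ 415.9 -224.7   29.7]
t 65.5 at [ 417.7 -226.6   81.4] [178.7  -0.4  16.1] w 63.7 F [-0.6 -0.5 -0.9] MOVE [ -0.6   0.3 -28.6] spin 0.1 dist 29
```

View pics/wr61.png

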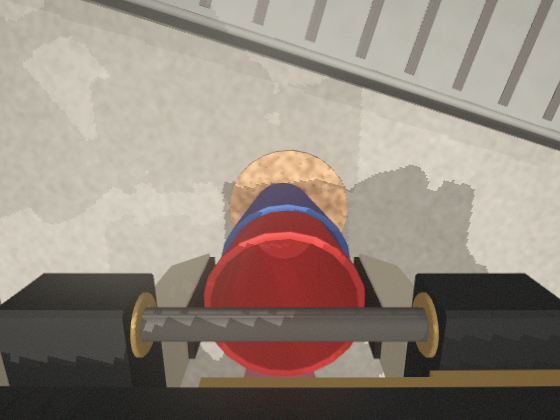

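It is inside blue, with the rim at z≈145 and about 8 mm above its loose seat (136). I lower 5 mm more and release.

Request:
{"name": "carry_out", "arguments": {"motion": [[1, 0, 0, 3, 0], [1, 0, 0, 5, 0], [1, 0, 0, 5, 0], [0.25, 0, 0, 5, 0], [0.15, 0, 0, 5, 0], [0, 0, 0, 5, 0], [0, 0, 0, 5, 0], [0, 0, 0, -40, 0], [0, 0, 0, -90, 0], [0, 0, 0, -120, 0]]}}

```text
time: 66.75
tool_pos: [416.7, -224.5, 203.8]
tcp_rot: [3.116, -0.009, 0.281]
contact_force: [0.2, -0.9, -0.1]
grip_width: 92.0
```

Run:
```python
from h import *
c=grab('wrist','wr62'); rims(c,'blue'); rims(c,'red')
go(400,124,230,16)
```

```text
red [285. 211.] enc 416.5 -225.9 32.9 z 137.2 lsq [ 416.9 -225.9   30.7]
red [282. 287.] enc 325.4 -250.1 19.0 z 98.8 lsq [ 301.6 -255.8   30.6]
red [461. 284.] enc 369.1 -428.7 13.0 z 64.2 lsq [ 369.6 -428.3    7.2]
red [279. 347.] enc 280.8 -260.7 22.5 z 100.0 lsq [ 299.2 -256.9   28.6]
t 66.8 at [ 418.  -225.4  207. ] [178.3  -0.7  16.1] w 91.4 F [ 0.6 -1.   2.5] MOVE [  79.8 -339.9  -32.3] spin 0.1 dist 351
```

View pics/wr62.png

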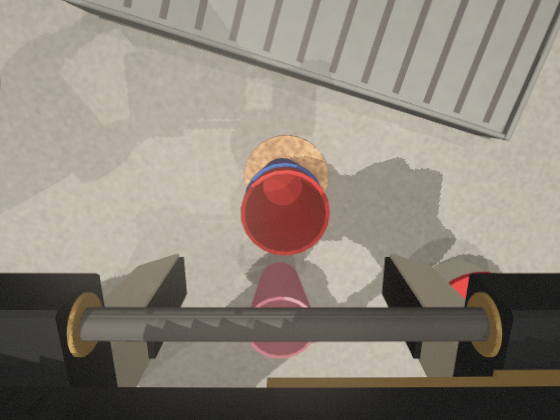

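Nested: the red rim is at (285,211), z=137 against the expected 136. Next is red B at (432,128.5).

Request:
{"name": "carry_out", "arguments": {"motion": [[0, 0, 0, -30, 0], [0, 20, -60, -30, 0], [0, 35, -120, -30, 0], [0, 53, -180, -30, 0], [0, 70, -240, -30, 0], [0, 90, -300, -30, 0], [0, 110, -340, -30, 0], [0, 110, -340, 0, 0], [0, 110, -340, 25, 0], [0, 110, -340, 25, 0]]}}

```text
time: 68.05
tool_pos: [428.8, 130.9, 171.6]
tcp_rot: [3.112, -0.008, 0.281]
contact_force: [-0.5, -0.8, 0.1]
grip_width: 91.8
```

Run:
```python
from h import *
c=grab('wrist','wr63');  rims(c,'red')
go(432.2,128.6,36,16)
```

```text
red [286. 212.] enc 432.2 129.0 32.8 z 100.9 lsq [432.2 129.4  30.7]
red [ 80. 212.] enc 382.1 278.1 33.3 z 100.8 lsq [382.7 277.6  30.8]
t 68.1 at [429.9 131.  172.9] [178.3  -0.6  16.1] w 92.4 F [-0.3 -0.2  0.2] MOVE [ 1.00e-01 -1.20e+00  1.37e+02] spin 0.1 dist 137
```

View pics/wr63.png

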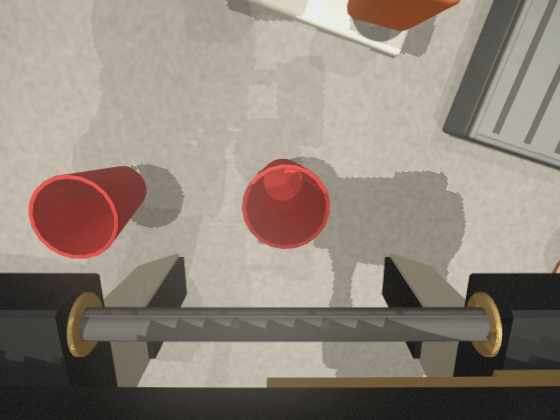

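Red B is centred: rim at (286,207). I descend and grip.

Request:
{"name": "carry_out", "arguments": {"motion": [[0, 0, -1, 50, 0], [0, 0, -1, 95, 0], [0, 0, -1, 122, 0], [0, 0, -1, 137, 0], [0, 0, -1, 137, 0], [1, 0, -1, 137, 0], [1, 0, -1, 137, 0], [1, 0, -1, 137, 0], [1, 0, -1, 137, 0], [1, 0, -1, 137, 0]]}}

```text
time: 69.35
tool_pos: [432.7, 128.4, 36.5]
tcp_rot: [3.111, -0.012, 0.281]
contact_force: [0.7, 0.4, 5.2]
grip_width: 63.5
```

Request:
{"name": "carry_out", "arguments": {"motion": [[1, 0, 0, 0, 0], [1, 0, 0, -40, 0], [1, 0, 0, -100, 0], [1, 0, 0, -160, 0], [1, 0, 0, -190, 0], [1, 0, 0, -190, 0]]}}

```text
time: 70.1
tool_pos: [429.9, 133.6, 228.1]
tcp_rot: [3.111, -0.016, 0.281]
contact_force: [0.2, -0.7, -0.6]
grip_width: 63.6
```

Run:
```python
from h import *
c=grab('wrist','wr64');  rims(c,'red')
go(416.5,-227.5,225,16)
```

```text
red [112. 199.] enc 382.5 277.9 32.9 z 100.9 lsq [382.6 277.7  30.9]
red [282. 210.] enc 447.6 142.1 20.9 z 259.0 lsq [428.7 135.7  28.8]
red [283. 275.] enc 427.6 135.1 25.9 z 257.7 lsq [428.5 135.4  25.3]
t 70.15 at [428.8 133.4 226.3] [178.3  -0.7  16.1] w 63.3 F [-0.9  0.3 -1.3] MOVE [-111.8  343.2   10.3] spin 0.1 dist 361
```

Request:
{"name": "carry_out", "arguments": {"motion": [[1, -18, 57, 0, 0], [1, -36, 114, 0, 0], [1, -54, 171, 0, 0], [1, -72, 228, 0, 0], [1, -90, 285, 0, 0], [1, -112, 343, 0, 0], [1, -112, 343, 0, 0], [1, -112, 343, 0, 0]]}}

```text
time: 71.15
tool_pos: [415.2, -226.3, 233.4]
tcp_rot: [3.115, -0.01, 0.28]
contact_force: [0.2, 0.0, -1.0]
grip_width: 63.2
```

```bash
sed -i 's/W\[...,2\]<260/W[...,2]<340/' h.py
python3 - <<'E'
from h import *
c=grab('wrist','wr65');  rims(c,'red'); rims(c,'red',137.2)
s=grab('scene','sc65');i=cv2.imread('pics/sc65.png'); cv2.imwrite('pics/sc65c.png',cv2.resize(i[50:190,200:360],None,fx=4,fy=4))
go(416.5,-227.5,112,16)
E
```

```text
red [283. 249.] enc 418.8 -222.8 32.0 z 297.6 lsq [ 415.3 -223.8   30.2]
red [465. 266.] enc 375.6 -448.8 35.6 z 64.2 lsq [ 367.2 -450.8   22.3]
red [283. 355.] enc 398.8 -228.4 27.6 z 297.9 lsq [ 413.4 -224.3   29.6]
red [283. 249.] enc 417.0 -226.0 32.4 z 137.2 lsq [ 417.1 -225.9   30.5]
t 71.25 at [ 415.9 -225.6  234.3] [178.4  -0.6  16.2] w 63.5 F [ 0.3 -0.7 -0. ] MOVE [ -1.3  -1.5 122.3] spin 0.2 dist 122
```

View pics/wr65.png

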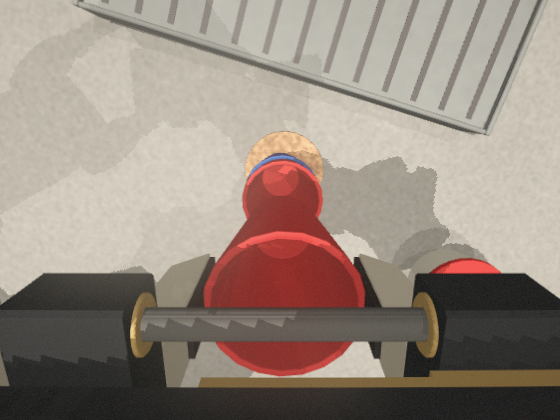

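View pics/sc65c.png

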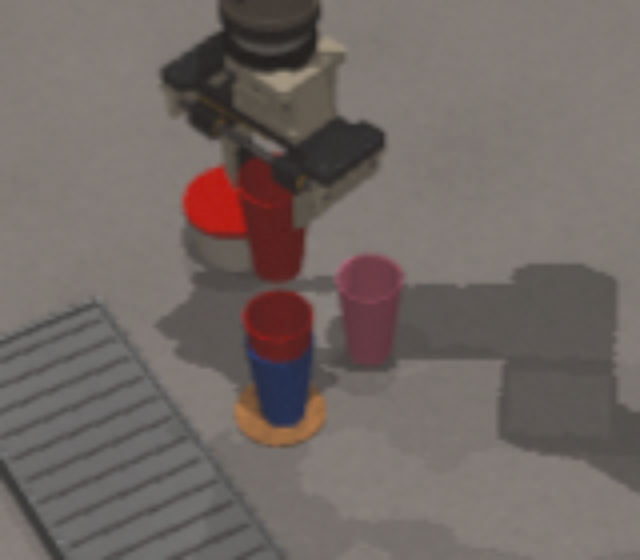

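Aligned over the stack: held cup at col 283, stack at col 283. I lower in stages to about 4 mm above the seat, then release.

Request:
{"name": "carry_out", "arguments": {"motion": [[1, -1, -1, 40, 0], [1, -1, -1, 80, 0], [1, -1, -1, 105, 0], [1, -1, -1, 116, 0], [1, -1, -1, 121, 0], [1, -1, -1, 121, 0]]}}

```text
time: 72.0
tool_pos: [417.3, -227.7, 113.9]
tcp_rot: [3.113, -0.012, 0.283]
contact_force: [-0.7, 0.7, -0.5]
grip_width: 63.5
```

Run:
```python
from h import *
c=grab('wrist','wr66');  rims(c,'red')
go(416.5,-227.5,107,16)
```

```text
red [284. 260.] enc 420.9 -224.0 32.0 z 178.2 lsq [ 417.2 -225.1   30.2]
red [282. 357.] enc 400.4 -230.2 28.1 z 178.8 lsq [ 415.3 -225.6   29.7]
t 72.05 at [ 417.4 -227.9  114.1] [178.3  -0.7  16.2] w 63.5 F [ 0.2 -0.8 -1.4] MOVE [-0.8 -0.9  7.1] spin 0.2 dist 7
```

Request:
{"name": "carry_out", "arguments": {"motion": [[1, 0, 0, 4, 0], [1, 0, 0, 6, 0], [1, 0, 0, 6, 0], [0.25, 0, 0, 6, 0], [0.15, 0, 0, 6, 0], [0, 0, 0, 6, 0], [0, 0, 0, 6, 0], [0, 0, 0, -40, 0], [0, 0, 0, -90, 0], [0, 0, 0, -110, 0]]}}

```text
time: 73.3
tool_pos: [416.1, -225.8, 227.0]
tcp_rot: [3.108, -0.015, 0.283]
contact_force: [-0.2, 1.0, -0.2]
grip_width: 91.8
```

Run:
```python
from h import *
c=grab('wrist','wr67'); rims(c,'red')
go(382.4,277.8,235,16)
```

```text
red [282. 211.] enc 416.6 -226.1 32.9 z 168.1 lsq [ 416.9 -225.9   30.7]
red [463. 275.] enc 460.5 -261.9 4.9 z 336.8 lsq [ 460.5 -262.1    4. ]
red [279. 277.] enc 324.3 -245.1 18.4 z 99.2 lsq [ 299.9 -256.3   32.4]
t 73.35 at [ 416.7 -226.3  228.5] [178.   -0.9  16.2] w 91.9 F [ 0.2 -0.7  1.6] MOVE [ 107.9 -493.1  -22.1] spin 0.2 dist 505
```

View pics/wr67.png

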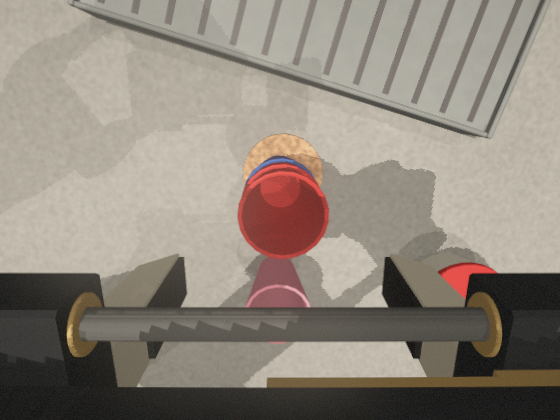

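The second is nested: rim at z=168 against the expected 167. Now red C at (382,278).

Request:
{"name": "carry_out", "arguments": {"motion": [[0, 0, 0, -25, 0], [0, 13, -60, -25, 0], [0, 26, -120, -25, 0], [0, 40, -180, -25, 0], [0, 53, -240, -25, 0], [0, 66, -300, -25, 0], [0, 80, -360, -25, 0], [0, 93, -420, -25, 0], [0, 107, -480, -20, 0], [0, 107, -493, -10, 0]]}}

```text
time: 74.6
tool_pos: [381.1, 280.1, 221.7]
tcp_rot: [3.107, -0.016, 0.287]
contact_force: [0.5, -0.3, -0.1]
grip_width: 91.8
```

Run:
```python
from h import *
go(382.4,277.8,175,16)
```

```text
t 74.6 at [381.1 280.1 221.7] [178.   -0.9  16.5] w 91.8 F [ 0.5 -0.3 -0.1] MOVE [-0.1  1.  46.7] spin 0.5 dist 47
```

Request:
{"name": "carry_out", "arguments": {"motion": [[0, 0, 1, 30, 0], [0, 0, 1, 46, 0], [0, 0, 1, 46, 0]]}}

```text
time: 74.97
tool_pos: [381.6, 276.6, 174.1]
tcp_rot: [3.106, -0.012, 0.287]
contact_force: [-0.4, -0.2, 0.4]
grip_width: 91.9
```

Run:
```python
from h import *
c=grab('wrist','wr68'); rims(c,'red')
go(382.4,277.8,36,16)
```

```text
red [280. 213.] enc 382.0 278.6 32.7 z 100.8 lsq [382.4 278.5  30.7]
t 75.03 at [382.3 277.  175.2] [178.   -0.8  16.4] w 91.8 F [ 0.2 -0.3  0.3] MOVE [ -1.7  -5.7 139.1] spin 0.4 dist 139
```

View pics/wr68.png

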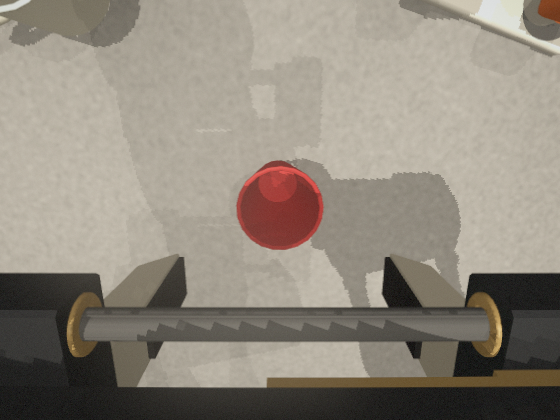

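Request:
{"name": "carry_out", "arguments": {"motion": [[0, -1, -3, 50, 0], [0, -1, -5, 95, 0], [0, -1, -5, 124, 0], [0, -1, -5, 139, 0], [0, -1, -5, 139, 0], [1, -1, -5, 139, 0], [1, -1, -5, 139, 0], [1, -1, -5, 139, 0], [1, -1, -5, 139, 0], [1, -1, -5, 139, 0]]}}

```text
time: 76.28
tool_pos: [383.7, 277.5, 36.7]
tcp_rot: [3.106, -0.016, 0.287]
contact_force: [0.1, -1.8, 6.8]
grip_width: 63.5
```

Request:
{"name": "carry_out", "arguments": {"motion": [[1, 0, 0, 0, 0], [1, 0, 0, -40, 0], [1, 0, 0, -100, 0], [1, 0, 0, -160, 0], [1, 0, 0, -220, 0], [1, 0, 0, -220, 0]]}}

```text
time: 77.03
tool_pos: [380.0, 285.3, 260.8]
tcp_rot: [3.109, -0.024, 0.287]
contact_force: [0.2, -0.7, -1.1]
grip_width: 63.5
```

Run:
```python
from h import *
c=grab('wrist','wr69');  rims(c,'red')
go(416.5,-227.5,258,16)
```

```text
red [284. 264.] enc 382.1 288.8 32.1 z 325.1 lsq [378.5 287.8  30.2]
red [283. 356.] enc 362.8 283.3 28.4 z 324.9 lsq [376.6 287.3  29.6]
t 77.08 at [378.7 284.5 257.8] [178.   -1.1  16.4] w 63.8 F [ 0.7 -0.6 -1.1] MOVE [-108.6  501.6   15. ] spin 0.4 dist 513
```

Request:
{"name": "carry_out", "arguments": {"motion": [[1, -13, 60, 0, 0], [1, -26, 120, 0, 0], [1, -39, 180, 0, 0], [1, -52, 240, 0, 0], [1, -65, 300, 2, 0], [1, -78, 360, 4, 0], [1, -91, 420, 6, 0], [1, -104, 480, 8, 0], [1, -108, 502, 8, 0], [1, -108, 502, 8, 0]]}}

```text
time: 78.32
tool_pos: [416.3, -227.9, 263.1]
tcp_rot: [3.111, -0.017, 0.284]
contact_force: [-0.4, 0.0, -1.4]
grip_width: 63.4
```

Run:
```python
from h import *
c=grab('wrist','wr70');  rims(c,'red'); rims(c,'red',168.1)
s=grab('scene','sc70');i=cv2.imread('pics/sc70.png'); cv2.imwrite('pics/sc70c.png',cv2.resize(i[40:190,200:360],None,fx=4,fy=4))
go(416.5,-228,138,16)
```

```text
red [282. 248.] enc 419.6 -224.3 31.9 z 327.1 lsq [ 415.4 -225.5   30.2]
red [447. 264.] enc 359.7 -451.5 46.8 z 64.4 lsq [ 355.3 -452.    30.5]
red [283. 356.] enc 399.2 -230.0 28.5 z 327.3 lsq [ 413.5 -226.    29.7]
red [282. 248.] enc 417.3 -226.0 32.6 z 168.1 lsq [ 417.  -225.9   30.6]
t 78.42 at [ 416.6 -226.2  264. ] [178.2  -1.   16.5] w 63.7 F [0.2 0.7 0. ] MOVE [ -2.9  -2.3 125.9] spin 0.5 dist 126
```

View pics/wr70.png

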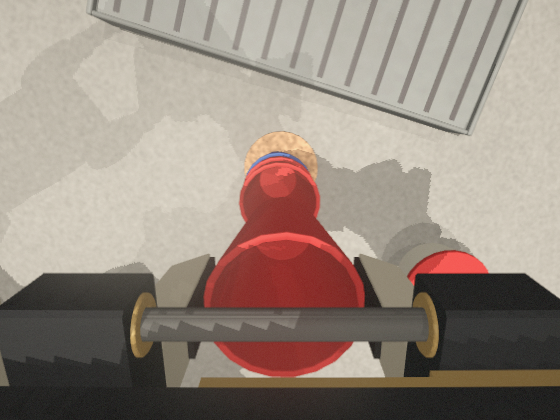

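View pics/sc70c.png

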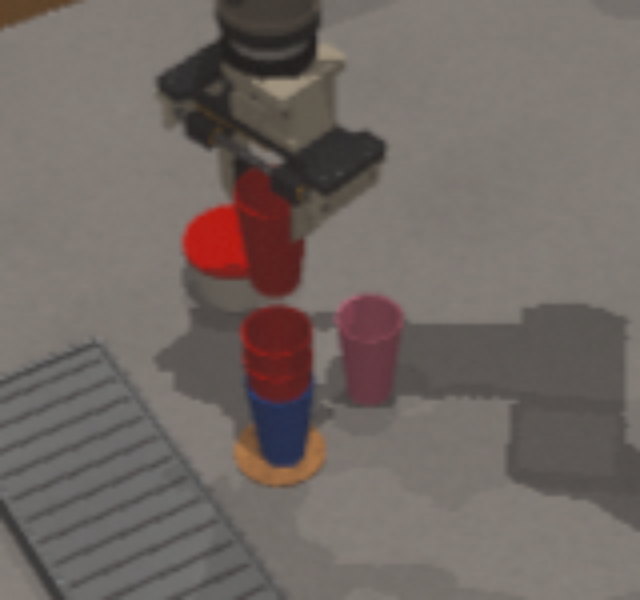

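Aligned. I lower in stages.

Request:
{"name": "carry_out", "arguments": {"motion": [[1, -1, -1, 40, 0], [1, -2, -2, 80, 0], [1, -2, -2, 105, 0], [1, -2, -2, 115, 0], [1, -2, -2, 119, 0], [1, -2, -2, 119, 0]]}}

```text
time: 79.18
tool_pos: [417.6, -227.7, 145.6]
tcp_rot: [3.109, -0.019, 0.288]
contact_force: [-1.3, -1.1, -0.7]
grip_width: 63.7
```

Run:
```python
from h import *
c=grab('wrist','wr71');  rims(c,'red')
go(416.5,-228,138,16)
```

```text
red [283. 256.] enc 420.4 -224.1 31.9 z 209.9 lsq [ 416.5 -225.2   30.2]
red [282. 357.] enc 400.4 -229.5 28.4 z 210.1 lsq [ 414.8 -225.6   29.8]
t 79.22 at [ 417.7 -227.9  145.8] [178.1  -1.1  16.5] w 63.1 F [ 0.7  0.2 -0.1] MOVE [-1.3 -0.5  7.8] spin 0.5 dist 8
```

The rim is at 209 and the seat is 198. I lower 7 mm and release.

Request:
{"name": "carry_out", "arguments": {"motion": [[1, 0, 0, 4, 0], [1, 0, 0, 7, 0], [1, 0, 0, 7, 0], [0.25, 0, 0, 7, 0], [0.15, 0, 0, 7, 0], [0, 0, 0, 7, 0], [0, 0, 0, 7, 0], [0, 0, 0, -40, 0], [0, 0, 0, -90, 0], [0, 0, 0, -120, 0]]}}

```text
time: 80.47
tool_pos: [414.9, -225.1, 268.3]
tcp_rot: [3.106, -0.021, 0.288]
contact_force: [0.1, 0.8, -0.1]
grip_width: 91.7
```

Request:
{"name": "carry_out", "arguments": {"motion": [[0, 0, 0, -30, 0], [0, 0, 60, -40, 0], [0, 0, 120, -40, 0], [0, -30, 180, -40, 0], [0, -60, 240, -40, 0], [0, -90, 260, -40, 0], [0, -90, 260, -40, 0]]}}

```text
time: 81.35
tool_pos: [398.7, -501.3, 314.2]
tcp_rot: [3.108, -0.02, 0.283]
contact_force: [1.1, 1.3, 0.1]
grip_width: 92.1
```

Run:
```python
from h import *
c=grab('scene','sc72'); t=grab('top','top72'); rims(t,'red'); rims(t,'blue')
W=world(t); hs=cv2.cvtColor(t['color'],cv2.COLOR_RGB2HSV)
m=(W[...,2]>132)&(W[...,2]<155)&(W[...,0]>540)&(W[...,0]<680)&(W[...,1]>30)&(W[...,1]<400)
for q in comps(m,60):
    p=W[q[0]]; A=np.c_[p[:,:2],np.ones(len(p))]; print(q[2].round(),np.nanmedian(p,0).round(1),np.linalg.lstsq(A,p[:,2],rcond=None)[0][:2].round(3))
go(0,0,0,0)
i=cv2.imread('pics/sc72.png'); cv2.imwrite('pics/sc72c.png',cv2.resize(i[80:330,170:420],None,fx=2.4,fy=2.4,interpolation=cv2.INTER_CUBIC))
```

```text
red [381. 244.] enc 415.3 -228.3 32.4 z 199.9 lsq [ 415.3 -228.2   30.8]
red [458. 272.] enc 337.8 -461.0 53.3 z 68.2 lsq [ 338.1 -461.1   38.4]
blue [294. 129.] enc 739.6 -13.3 26.0 z 114.9 lsq [739.5 -12.6  17.9]
[168. 174.] [614.5 328.9 142.7] [0.02  0.045]
[255. 177.] [601.2  95.9 142.9] [ 0.022 -0.005]
[212. 181.] [594.  210.9 142.9] [0.02  0.018]
t 81.45 at [ 400.9 -498.5  315.3] [178.   -1.2  16.4] w 91.6 F [0.1 0.  0. ] MOVE [-249.9 -602.   289.5] spin 16.4 dist 713
```

View pics/sc72c.png

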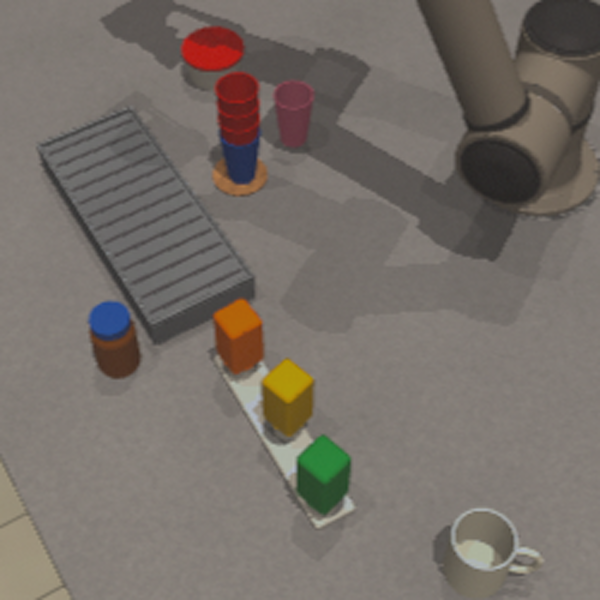

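View pics/top72.png

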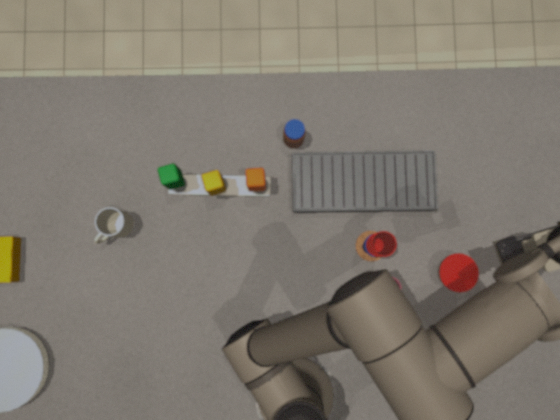

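Everything is in place. The stack's top rim is at z≈198–200 (198 expected), and the three bottle tops are level at z≈143. The jar, tub and mug are at their starting pixels, and the hand is clear. I hand in.

```bash
python3 -c "
from plant import bot
print(bot.close_job())"
```

```text
the job is handed in; nothing more can be done
None
```

The job is done and handed in at about 81 s of the 208 s allowed. I did the bottles first, then the tumblers.

**Bottles**
- Green, yellow and orange each stand upside down on their own peg.
- I turned each one by pushing its mouth against the board's outside wall, then hooking the mouth over the peg tip and rotating it upright there.
- In the last top view their tops were at z ≈ 143 (144 expected) and level to within about 3°.

**Tumblers**
- The three red tumblers are nested loosely in the blue one on the coaster, each released a few millimetres above its seat.
- Top rims after each one read 137, 168 and about 200 mm, against 136, 167 and 198 expected. The last reading came from the top camera, which reads about 2 mm high.

**Bystanders**
- The jar, tub and mug look unmoved in the last pictures. The pink tumbler was not used.

**What went wrong or disagreed**
- Both cameras put the real fingertips about 38 mm above the reported TCP. I noticed this only after the bottles, when one tumbler grasp closed on nothing.
- The same offset probably explains the weak bottle grips. Green fell a few centimetres back onto the board once, and yellow slipped off the pads and dropped the last few centimetres onto its peg. Both ended up standing.
- Upward wrist force reached about 37 N twice while turning bottles against the board wall. I read this as the bottle pressing on the board rather than the gripper's body pressing on something, but I could not measure that separately from its 40 N limit.

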